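Send an order out through the night hatch

TASK

Fit the loose crank on the square shaft end beside the night hatch and wind the tray fully in to our side. Set every lidded cup of the order upright on the tray, wind the tray fully out to the customer side with the cups still standing on it, then take the crank off and stand it back upright on its cork pad. Leave the other things on the counter where they are.

Things in the scene. Friction and masses are not known exactly. Their poses are not given: they have to be found in the camera images.
- hatch: Night-service hatch fixed to the counter: metal bed 355 x 228 mm, 10 mm high, on which a tray travels under a clear upright screen. Origin on the counter under the tray's centre when the tray is fully in; x points to the customer side (away from the robot), z up. Screen at x = +0.15, 270 mm high and wide, slot below it up to 106 mm above the counter. Position and yaw vary.
- tray (a joint): travel of the tray along the hatch's x: 0 = fully in (robot side, stop), 0.20 = fully out (customer side, beyond the screen, stop). Geared to the shaft: one turn clockwise seen from above moves it 0.0667 m out, counter-clockwise in. The gearing holds it where it is left; it cannot well be pushed by hand (some 17 N). Starts empty at 0.12 to 0.19.
- shaft (a joint): angle of the square shaft end in rad, growing clockwise seen from above: 0 = tray fully in, 18.85 (three turns) = tray fully out; stops just past both. At 0 the square's sides are parallel to the hatch's x and y; they turn with this angle. Turning takes about 0.18 N m (3 N at the crank's knob).
- tray_mid (a point): centre of the tray's floor (upper face, 19.5 mm above the counter); axes as the hatch. The floor inside its 5 mm thick lip is 114 mm (x) by 212 mm (y); the lip is 7 mm higher than the floor.
- shaft_foot (a point): centre of a round steel shoulder, 50 mm across, at the foot of the square shaft end, 50 mm above the counter, on a grey housing 64 x 60 mm right of the tray (hatch x = -0.02, y = -0.195). The shaft end rises 30 mm above it: 16 mm square for 24 mm, then a tip 11.5 mm square, 6 mm high. Axes are the hatch's and do not turn with the shaft.
- crank_foot (a point): loose dark crank (0.27 kg), centre of its foot, z up; stands by itself. Square hub 35 x 35 mm, 34 mm high, with a 19 mm square socket open below, 34 mm deep, sides parallel to the crank's x and y; above it a flat arm at height 34 to 42 mm along +x, a boss over the hub, a knob at the arm's end. On the shaft the foot rests on the shoulder; fits at any quarter turn, 0.2 rad of play.
- crank_boss (a point): middle of the crank's square boss (24 x 24 mm, 30 mm high, its top 72 mm above the foot), straight above the foot by 57 mm; the place to grasp when carrying the crank. Same axes as the crank.
- knob_mid (a point): middle of the crank's black round knob, 23 mm across, 44 mm high, 65 mm from the crank's axis along its +x, 66 mm higher than the foot; it spins freely about its own upright axis, so it can be held while the crank goes round (its yaw means nothing).
- pad_mid (a point): centre of the top of the crank's parking pad, a cork disc 100 mm across, 3 mm high, fixed to the counter on the right; position varies. The crank starts standing on it.
- cup_a_mid (a point): lidded paper cup of the order, standing on the counter on the left: squat, 53 mm across at the foot, 58 mm at the upper half, white lid 60 mm, 62 mm high, about 0.15 kg; the point is its centre, 31 mm above its foot, z up. Two or three of the four such cups are present (absent: None from the start).
- cup_a: the same lidded cup a, origin at the centre of its foot
- cup_b_mid (a point): lidded paper cup of the order, standing on the counter on the left: squat, 53 mm across at the foot, 58 mm at the upper half, white lid 60 mm, 62 mm high, about 0.15 kg; the point is its centre, 31 mm above its foot, z up. Two or three of the four such cups are present (absent: None from the start).
- cup_b: the same lidded cup b, origin at the centre of its foot
- cup_c_mid (a point): lidded paper cup of the order, standing on the counter on the left: squat, 53 mm across at the foot, 58 mm at the upper half, white lid 60 mm, 62 mm high, about 0.15 kg; the point is its centre, 31 mm above its foot, z up. Two or three of the four such cups are present (absent: None from the start).
- cup_c: the same lidded cup c, origin at the centre of its foot
- cup_d_mid (a point): lidded paper cup of the order, standing on the counter on the left: squat, 53 mm across at the foot, 58 mm at the upper half, white lid 60 mm, 62 mm high, about 0.15 kg; the point is its centre, 31 mm above its foot, z up. Two or three of the four such cups are present (absent: None from the start).
- cup_d: the same lidded cup d, origin at the centre of its foot
- portion_cup: open white portion cup without a lid, 76 mm across, 47 mm high, left of the lidded cups; not part of the order; origin at the centre of its foot
- sauce_bottle: squeeze bottle, 62 mm across, 206 mm high, on the right beyond the crank; bystander; origin at the centre of its foot
- soup_bowl: open beige cup, 93 mm across, 64 mm high, left of the lidded cups; not part of the order; origin at the centre of its foot
Things that resemble listed ones, but are neither listed nor needed, are in the scene too. What is shaped like the cup_d but blue or pink is not meant.

How it is judged:
By the outcome, as a careful person would: the job done as asked, in the order asked, and still so for the second after the job is handed in, with the robot touching nothing.
Of cup_a, cup_b, cup_c, cup_d only 2 to 3 are there at a start; the rules pass over those that are not, and their reading is None.
At some moment in a run one of crank, cup_a, cup_b, cup_c, cup_d may be knocked a few centimetres aside while the robot is not near it.
It also fails if it takes over 210 s, if anything falls off the work surface, if the arm or the gripper's body presses on something with over 40 N, if the wrist force passes 120 N, or if a joint passes its speed limit or range.

ROBOT

A 6-joint arm with a two-finger parallel gripper is mounted at the origin on a cart in front of the work surface, level with it; the furniture and walls round the work are solid. World frame = base frame: x ahead of the robot, y to its left, z up, the work surface at z = 0. Lengths are in mm, angles in rad, forces in N, time in s.
With the tool pointing down it reaches from about 250 to 850 mm from the base axis. Payload 12.5 kg.
Tool frame: the origin (TCP) lies midway between the tips of the shut fingers; the grasp point (between the pads) lies 19 mm behind it; z points along the fingers, y is the direction in which the jaws open and shut (so a half turn about z gives the same grasp; the last joint's range is limited). The gripper opens to 93 mm and grips with 3 to 60 N. Pads are 15 mm wide; open, the fingers measure 128 mm over their backs; the gripper's body (75 mm by 188 mm) begins 65 mm behind the grasp point.
Start: joints at [1.234, 0.351, 1.652, -0, 1.139, -0.085], TCP at [137, 532.649, 180.533] pointing down, gripper open.
Joint ranges: [-2.75, 2.75], [-0.79, 2.1], [0.01, 2.65], [-1.57, 4.71], [0.07, 3.14], [-2.87, 2.87]. Speed limits (rad/s): [2.22, 2.22, 2.79, 3.14, 3.14, 3.14].

INTERFACE

Orientations are given as a rotation vector (axis times angle).
In Python, from cell import sense, viewer, ticket gives the robot as it stands.
- The arm moves only by the tool step_arm, never from a script. Its argument "targets" is a list of rows, each a list of 3 entries, a list of its own where there are three numbers: the finger opening in cm, from 0 to 9.3, then the shift along the tool's x, y, z in cm, then the turn, a rotation vector about the tool's x, y, z in rad. In form: [[grip, [x, y, z], [rx, ry, rz]], ...]. A call has 1 to 12 rows; each row shifts and turns the pose as measured when the row begins, along the tool's axes as they then stand; what a row does not reach is not made up. A row lasts 1/10 s, in which the tool goes at most 50 mm and 8.59 degrees, less where a joint would pass 70% of its speed; a pose out of reach is approached as far as the arm can. A call is refused whole if a number of a shift passes 5 or a number of a turn 0.15, either way. A call with a gripper value outside its range is refused whole. The fingers move at their own pace and stop on an object; "force" is the grip in N (left out, the last holds). Time passes only in rows, so rows that do not move let the fingers close. It gives the time, the measured TCP pose, the force and the opening at its end, in the units of the state.
- sense(): the state, without advancing time (a new reading comes with each control period).
- viewer.grab_frame(name): name is "scene" or "top" or "wrist"; returns (picture, depth): 400x640x3 uint8, blue, green, red; 400x640 float32, mm along the optical axis (not along the pixel's ray), 0 where there is no reading.
- viewer.get_calibration(name): a dict with "fx", "fy", "cx", "cy" (pixels), "D" ([k1, k2, p1, p2, k3] as OpenCV has them; the pictures are not rectified), "position" and "attitude" of the camera in the world. Camera axes: x right, y up, looking along -z (the intrinsics and any distortion apply to the point x, -y, -z); pixel columns grow to the right and rows downward; lengths in mm; the calibration is good to about 2 mm. A picture is of the moment at which its call begins: read the wrist's pose just before it. get_calibration takes no time and is no camera call; for the wrist camera it gives the pose at the moment of the call.
- ticket.job_done(): hands the job in, once; it reports no verdict.
The state is a dict: "clock": time; "joints": joint angles; "dq": joint speeds; "effort": joint torques, N m; "eef_pos": TCP position; "tool_rot": TCP orientation; "ft_force": force on the tool from outside, world axes, zero at the start; "moment": the same for the moment, N m; "opening": finger opening in mm.
Only numpy, scipy, OpenCV 4.12 (cv2) and the standard library are available. Lean on these libraries where they do the work, as an engineer would, in place of code of your own. Each camera call takes 0.05 s, during which the arm holds its last target.

## Working session

There is one attempt and no reset: what is moved stays moved. The work goes in short steps, Python scripts to look and compute and a tool call to move; the robot and the scene stay as the last step left them, time stands still between calls to the robot, and variables do not carry over. Pictures are saved under pics/ and viewed, and the job is handed in when it is done.

Besides the shell and the picture viewer there is one more tool, called after "Emit:" as a command line: name --argument value ..., lists and objects as JSON in quotes. step_arm: Moves the arm, as the interface text tells. Its arguments: {"type":"object","properties":{"targets":{"type":"array"},"force":{"type":"number"}},"required":["targets"]}

```bash
ls -la; mkdir -p pics
cat > h.py <<'E'
import numpy as np, cv2
from cell import sense, viewer, ticket
from scipy.spatial.transform import Rotation as R
def save(n,name):
    p,d=viewer.grab_frame(name); cv2.imwrite(f'pics/{n}.png',p); np.save(f'pics/{n}.npy',d); return p,d
E
python3 - <<'E'
from h import *
s=sense()
for k,v in s.items(): print(k,np.round(v,3))
for n in ['scene','top','wrist']:
    print(n,viewer.get_calibration(n))
    save(n+'0',n)
E
```

```text
total 12
drwxr-xr-x  3 agent agent 4096 Dec  7 00:52 .
drwxr-xr-x 23 root  root  4096 Dec  7 00:52 ..
drwxr-xr-x  2 agent agent 4096 Dec  7 00:52 pics
clock 0.0
joints [ 1.234  0.351  1.652 -0.     1.139 -0.085]
dq [ 0.001 -0.001  0.    -0.001  0.     0.002]
effort [-0.0000e+00 -4.9733e+01 -2.8526e+01  7.0000e-02  2.6000e-02 -0.0000e+00]
eef_pos [136.887 532.287 180.012]
tool_rot [-3.940e-01 -3.117e+00  2.000e-03]
ft_force [0.344 0.128 0.049]
moment [0.056 0.029 0.009]
opening 93.16
scene {'fx': 492.7529218321518, 'fy': 492.7529218321518, 'cx': 314.3535381041344, 'cy': 199.94729232680132, 'D': array([-0.02280017,  0.        ,  0.        ,  0.        ,  0.        ]), 'position': array([-733.44660393,  794.51653681, 1234.81771802]), 'attitude': array([ 0.52818573, -0.96440539, -1.96286514])}
top {'fx': 441.53929250434396, 'fy': 441.53929250434396, 'cx': 320.1401253467955, 'cy': 197.1659364427031, 'D': array([0.00843779, 0.        , 0.        , 0.        , 0.        ]), 'position': array([ 400.43900207,  -11.47844838, 1528.44396055]), 'attitude': array([ 0.07825317, -0.06214871, -1.55476468])}
wrist {'fx': 338.2368606090451, 'fy': 338.2368606090451, 'cx': 321.1284510101081, 'cy': 196.78235869298945, 'D': array([-0.04784105,  0.        ,  0.        ,  0.        ,  0.        ]), 'position': array([ 63.31306317, 550.39928871, 384.31550446]), 'attitude': array([-0.23465534, -0.17946757,  1.30935815])}
```

View pics/scene0.png

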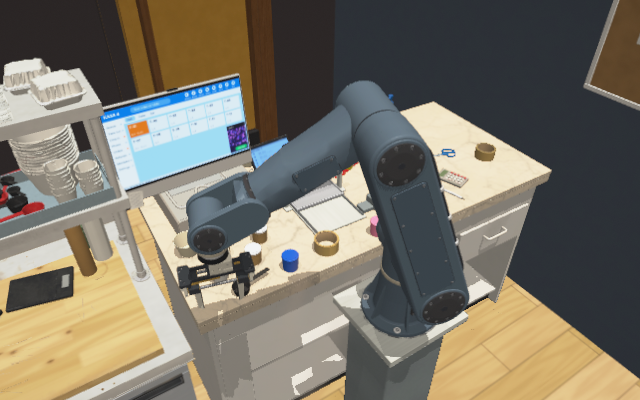

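View pics/top0.png

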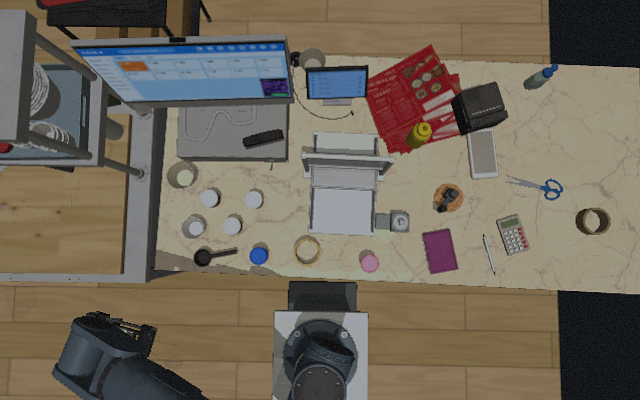

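View pics/wrist0.png

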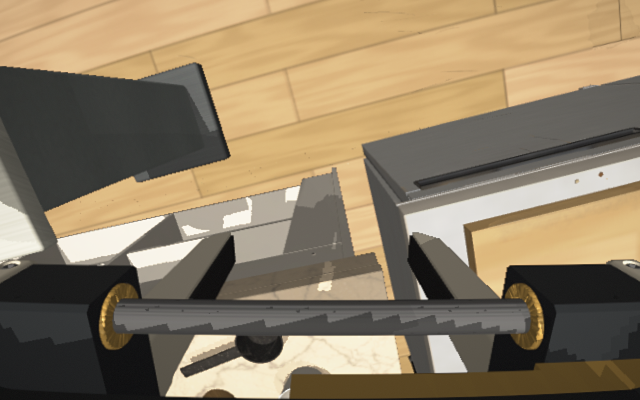

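Run:
```python
import cv2
p=cv2.imread('pics/top0.png')
cv2.imwrite('pics/c1.png',cv2.resize(p[150:280,150:310],None,fx=4.5,fy=4.5,interpolation=cv2.INTER_CUBIC))
cv2.imwrite('pics/c2.png',cv2.resize(p[110:260,290:480],None,fx=4,fy=4,interpolation=cv2.INTER_CUBIC))
```

```text
(no output)
```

View pics/c1.png

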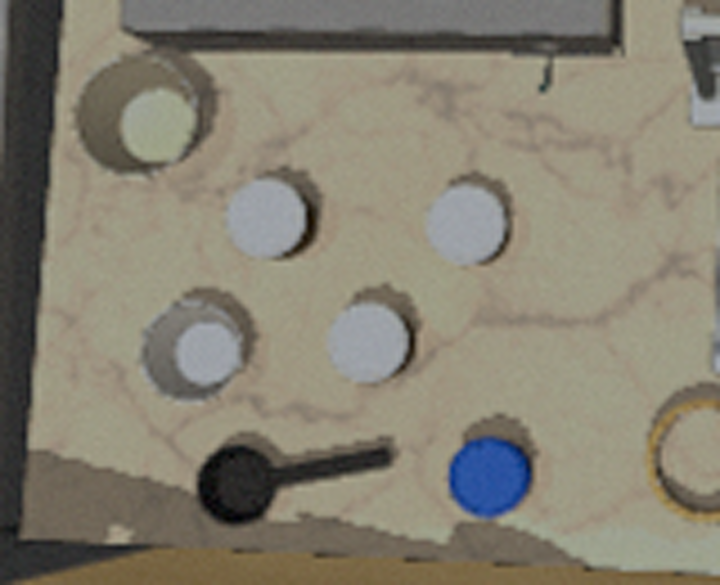

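View pics/c2.png

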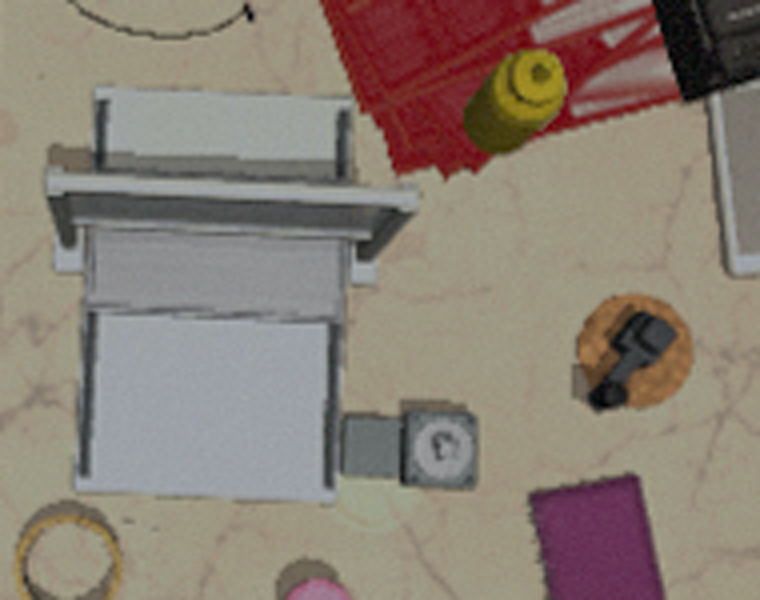

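```bash
cat >> h.py <<'E'
def cal(n,c=None):
    c=c or viewer.get_calibration(n)
    K=np.array([[c['fx'],0,c['cx']],[0,c['fy'],c['cy']],[0,0,1]])
    Rw=R.from_rotvec(c['attitude']).as_matrix()@np.diag([1,-1,-1])
    return K,np.array(c['D']),np.array(c['position']),Rw
def ray(n,uv,z,c=None):
    K,D,p,Rw=cal(n,c)
    q=cv2.undistortPoints(np.array(uv,float).reshape(-1,1,2),K,D).reshape(-1,2)
    d=np.c_[q,np.ones(len(q))]@Rw.T
    return p+d*((z-p[2])/d[:,2])[:,None]
def proj(n,P,c=None):
    K,D,p,Rw=cal(n,c)
    q=(np.array(P,float).reshape(-1,3)-p)@Rw
    return cv2.projectPoints(q,np.zeros(3),np.zeros(3),K,D)[0].reshape(-1,2)
def cloud(n,d,c=None):
    K,D,p,Rw=cal(n,c)
    h,w=d.shape
    uv=np.stack(np.meshgrid(np.arange(w),np.arange(h)),-1).reshape(-1,1,2).astype(float)
    q=cv2.undistortPoints(uv,K,D).reshape(-1,2)
    P=(np.c_[q,np.ones(len(q))]*d.reshape(-1,1))@Rw.T+p
    return P.reshape(h,w,3)
E
python3 - <<'E'
from h import *
d=np.load('pics/top0.npy'); P=cloud('top',d)
for n,u,v in [('counter',400,100+170),('cup',210,198),('cup',254,199),('cup',232,225),('portion rim',196,227),('pc',182,176),('bed',340,212),('housing',398,205),('shaft',400,221),('tray?',335,178),('tray2',345,148),('boss',452,191),('knob',441,208)]:
    print(n,P[v,u].round(1))
E
```

```text
counter [ 291.8 -271.2    1.3]
cup [523.9 372.4  62.1]
cup [522.9 225.7  59.3]
cup [435.  295.8  62.4]
portion rim [427.6 431.5   6.6]
pc [604.1 487.5   6.6]
bed [486.5 -64.    8.5]
housing [ 5.142e+02 -2.647e+02  2.000e-01]
shaft [ 456.  -258.4   77.9]
tray? [602.9 -45.1  19. ]
tray2 [711.  -79.1   4.8]
boss [ 557.6 -430.1   74.7]
knob [ 499.6 -388.6   92.9]
```

```bash
cat > m1.py <<'E'
from h import *
d=np.load('pics/top0.npy'); P=cloud('top',d); X,Y,Z=P[...,0],P[...,1],P[...,2]
def sel(x0,x1,y0,y1,z0,z1): return P[(X>x0)&(X<x1)&(Y>y0)&(Y<y1)&(Z>z0)&(Z<z1)]
def rect(Q): return cv2.minAreaRect(Q[:,:2].astype(np.float32))
for nm,q in [('boss',(500,620,-500,-380,66,82)),('knob',(470,540,-430,-350,87,97)),('arm',(470,620,-500,-350,38,52)),
  ('cupA',(480,560,330,420,55,68)),('cupB',(480,560,180,270,55,68)),('cupC',(400,475,250,340,55,68)),
  ('housing',(400,520,-310,-200,40,56)),('shaft',(420,500,-300,-220,70,86)),('bed',(380,580,-170,60,6,14)),('traylvl',(560,760,-200,80,15,24)),('lip',(560,760,-200,80,24.5,32))]:
    Q=sel(*q); 
    if len(Q)>3: print(nm,len(Q),'mean',Q.mean(0).round(1),'med z',np.median(Q[:,2]).round(1),'circ',[np.round(a,1) for a in cv2.minEnclosingCircle(Q[:,:2].astype(np.float32))],'rect',rect(Q))
    else: print(nm,len(Q))
E
python3 m1.py
```

```text
boss 62 mean [ 545.8 -433.8   75.3] med z 76.1 circ [array([ 526.4, -421.1]), np.float64(41.5)] rect ((527.7913208007812, -420.2520751953125), (23.872886657714844, 81.50023651123047), 52.002197265625)
knob 32 mean [ 498.6 -397.1   91.8] med z 91.2 circ [array([ 498.4, -397.2]), np.float64(11.4)] rect ((498.62347412109375, -396.4759216308594), (20.33017921447754, 18.154977798461914), 39.5670166015625)
arm 99 mean [ 533.  -421.3   46.3] med z 46.8 circ [array([ 528.4, -416.4]), np.float64(47.6)] rect ((525.7161254882812, -419.42529296875), (35.00444412231445, 94.03041076660156), 51.98356628417969)
cupA 243 mean [523.1 376.3  61.2] med z 61.0 circ [array([523.6, 377.3]), np.float64(30.0)] rect ((523.5560913085938, 376.5273132324219), (57.55824661254883, 57.97458267211914), 68.40151977539062)
cupB 238 mean [520.6 227.5  61.4] med z 61.5 circ [array([521. , 227.9]), np.float64(30.0)] rect ((520.888916015625, 226.77293395996094), (57.79374694824219, 56.65555191040039), 45.441707611083984)
cupC 244 mean [432.3 297.5  61.5] med z 61.5 circ [array([432.3, 297.9]), np.float64(29.8)] rect ((433
[... 408 characters left out ...]
.01361083984375, -264.7916259765625), (15.035093307495117, 14.852405548095703), 14.982810974121094)
bed 2112 mean [485.1 -62.4  10.3] med z 10.4 circ [array([483.7, -58.2]), np.float64(142.5)] rect ((478.7900695800781, -54.997398376464844), (228.6485595703125, 196.38401794433594), 89.00923919677734)
traylvl 1195 mean [621.1 -74.1  19.5] med z 19.5 circ [array([664.9, -76.4]), np.float64(139.9)] rect ((660.2034912109375, -74.6844711303711), (244.82330322265625, 198.2246856689453), 89.70182037353516)
lip 335 mean [612.7 -78.3  27.2] med z 26.7 circ [array([629.1, -71.1]), np.float64(129.3)] rect ((626.9680786132812, -70.414306640625), (256.6482849121094, 124.14439392089844), 87.72418975830078)
```

```bash
cat > m2.py <<'E'
from h import *
d=np.load('pics/top0.npy'); P=cloud('top',d); X,Y,Z=P[...,0],P[...,1],P[...,2]
# bed front edge: per-y bin min x ; sides: per-x bin
B=P[(X>380)&(X<580)&(Y>-200)&(Y<60)&(Z>6)&(Z<14)]
def edge(B,ax,side,lo,hi):
    o=1-ax; r=[]
    for t in np.arange(lo,hi,8):
        q=B[(B[:,o]>=t)&(B[:,o]<t+8)]
        if len(q)>3: r.append((t+4,q[:,ax].max() if side>0 else q[:,ax].min()))
    r=np.array(r); 
    k=np.polyfit(r[:,0],r[:,1],1); res=r[:,1]-np.polyval(k,r[:,0]); m=abs(res)<4; k=np.polyfit(r[m,0],r[m,1],1); return k,m.sum(),len(r)
for a in [(0,-1,-160,30),(1,1,400,540),(1,-1,480,560)]:
    k,m,n=edge(B,*a); print(a,'slope',k[0],'n',m,n,'at', np.polyval(k,-65 if a[0]==0 else 480))
# corners by ray
print(ray('top',[(308.8,232),(373.8,235.3)],10))
# tray floor front edge/lip
L=P[(X>550)&(X<770)&(Y>-200)&(Y<80)&(Z>24)&(Z<32)]
for t in np.arange(-160,40,20):
    q=L[(L[:,1]>=t)&(L[:,1]<t+20)]; 
    if len(q): print(t,np.sort(q[:,0]).round(0)[:6],np.sort(q[:,0]).round(0)[-6:])
E
python3 m2.py
python3 - <<'E'
import cv2
p=cv2.imread('pics/top0.png')
cv2.imwrite('pics/c3.png',cv2.resize(p[175:225,370:475],None,fx=7.5,fy=7.5,interpolation=cv2.INTER_CUBIC))
E
```

```text
(0, -1, -160, 30) slope 0.03803808764970903 n 4 24 at 396.8805531265209
(1, 1, 400, 540) slope 0.12706907957212069 n 2 18 at 53.67695613878834
(1, -1, 480, 560) slope 0.2403381419126197 n 2 10 at -196.26787009434497
[[ 416.20678565   42.22865592   10.        ]
 [ 408.35019023 -180.42992596   10.        ]]
-160 [562. 562. 562. 565. 565. 565.] [628. 631. 683. 683. 683. 686.]
-140 [565. 565. 565. 565. 565. 569.] [683. 683. 686. 686. 686. 687.]
-120 [564. 565. 565. 568. 568. 568.] [683. 685. 685. 686. 686. 687.]
-100 [564. 564. 565. 565. 568. 568.] [634. 685. 686. 686. 686. 686.]
-80 [565. 567. 568. 568. 568. 568.] [685. 685. 688. 688. 689. 689.]
-60 [567. 567. 567. 568. 568. 568.] [685. 686. 688. 689. 689. 689.]
-40 [567. 567. 567. 567. 570. 570.] [636. 636. 685. 685. 688. 688.]
-20 [567. 567. 567. 570. 570. 570.] [632. 636. 687. 688. 688. 689.]
0 [569. 570. 570. 570. 570. 577.] [688. 688. 688. 688. 691. 691.]
20 [569. 569. 570. 570. 573. 573.] [687. 687. 688. 688. 690. 691.]
```

View pics/c3.png

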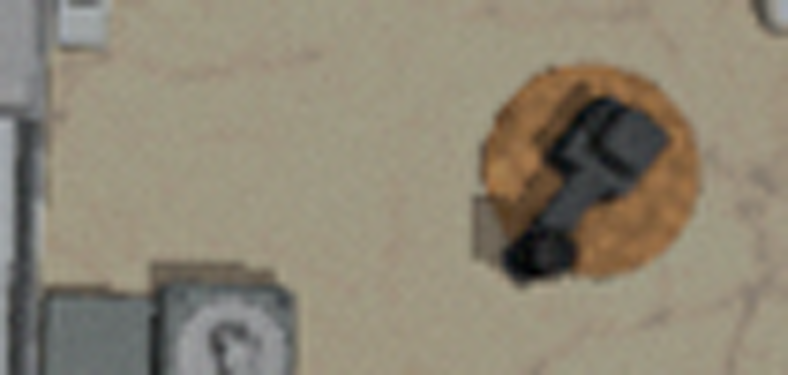

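```bash
cat >> h.py <<'E'
def Tt():
    s=sense(); return np.array(s['eef_pos']),R.from_rotvec(s['tool_rot'])
def goto(pos=None,yaw=None):
    """remaining move to world pos (mm) in tool axes (cm), and turn to tool-down with tool-y at world angle yaw (deg)"""
    p,r=Tt(); m=r.as_matrix()
    yd=np.degrees(np.arctan2(m[1,1],m[0,1]))
    if yaw is None: yaw=yd
    a=np.radians((yaw-yd+90)%180-90+yd)
    y=np.array([np.cos(a),np.sin(a),0]); z=np.array([0,0,-1.]); x=np.cross(y,z)
    tgt=R.from_matrix(np.c_[x,y,z]); rv=(r.inv()*tgt).as_rotvec()
    sh=None if pos is None else r.inv().apply(np.array(pos)-p)/10
    print('at',p.round(1),'yaw %.1f'%yd,'| shift cm',None if sh is None else sh.round(2),'turn',rv.round(3),'q',np.round(sense()['joints'],2),'F',np.round(sense()['ft_force'],1),'op',round(sense()['opening'],1),'t',round(sense()['clock'],2))
E
python3 - <<'E'
from h import *
p,r=Tt(); K,D,c,Rw=cal('wrist')
print('cam in tool',r.inv().apply(c-p).round(1)); print('cam axes in tool (cols x right,y down,z fwd)\n',(r.as_matrix().T@Rw).round(3))
goto()
b=ray('top',[(454.9,194),(433.,217)],75);print('boss',b)
d=np.load('pics/top0.npy'); P=cloud('top',d); X,Y,Z=P[...,0],P[...,1],P[...,2]
Q=P[(X>500)&(X<600)&(Y>-480)&(Y<-405)&(Z>72)&(Z<82)]; print('boss pts',Q.mean(0),cv2.minAreaRect(Q[:,:2].astype(np.float32)))
Q=P[(X>550)&(X<800)&(Y>-400)&(Y<-200)&(Z>150)]; print('bottle',Q.mean(0),Q.max(0),Q.min(0))
E
```

```text
cam in tool [  75.8   -1.1 -204.3]
cam axes in tool (cols x right,y down,z fwd)
 [[-0.001 -0.963 -0.271]
 [ 1.    -0.001 -0.001]
 [ 0.001 -0.271  0.963]]
at [136.9 532.4 180.1] yaw 75.6 | shift cm None turn [-0.001 -0.    -0.   ] q [ 1.23  0.35  1.65  0.    1.14 -0.08] F [ 0.5  0.3 -0.4] op 92.9 t 0.15
boss [[ 547.75160317 -439.38715582   75.        ]
 [ 470.86464206 -366.91916212   75.        ]]
boss pts [ 549.1131277  -437.15364855   76.97753747] ((549.1831665039062, -437.77301025390625), (22.70267105102539, 22.58077621459961), 49.43849563598633)
bottle [ 711.90912499 -290.78066089  189.22707146] [ 759.69780954 -200.23442284  277.74591294] [ 614.44796078 -337.00489554  150.11540615]
```

Emit:
step_arm --targets '[[9.3, [-2.6, -3.5, -0.3], [0, 0, 0]], [9.3, [-2.6, -3.5, -0.3], [0, 0, 0]], [9.3, [-2.6, -3.5, -0.3], [0, 0, 0]], [9.3, [-2.6, -3.5, -0.3], [0, 0, 0]], [9.3, [-2.6, -3.5, -0.3], [0, 0, 0]], [9.3, [-2.6, -3.5, -0.3], [0, 0, 0]], [9.3, [-2.6, -3.5, -0.3], [0, 0, 0]], [9.3, [-2.6, -3.5, -0.3], [0, 0, 0]], [9.3, [-2.6, -3.5, -0.3], [0, 0, 0]], [9.3, [-2.6, -3.5, -0.3], [0, 0, 0]], [9.3, [-2.6, -3.5, -0.3], [0, 0, 0]], [9.3, [-2.6, -3.5, -0.3], [0, 0, 0]]]'

```text
clock: 1.35
eef_pos: [337.9, 32.8, 216.4]
tool_rot: [0.38, 3.116, -0.003]
ft_force: [0.7, 0.5, -0.2]
opening: 93.1
```

```bash
python3 -c "
from h import *
goto([549,-437,220],51)"
```

```text
at [337.9  32.8 216.4] yaw 76.1 | shift cm [-31.8  -40.52  -0.23] turn [-0.001  0.002  0.438] q [-0.04 -0.1   2.08 -0.    1.16 -1.37] F [ 0.7  0.5 -0.2] op 93.1 t 1.35
```

Emit:
step_arm --targets '[[9.3, [-2.6, -3.4, 0], [0, 0, 0]], [9.3, [-2.6, -3.4, 0], [0, 0, 0]], [9.3, [-2.6, -3.4, 0], [0, 0, 0]], [9.3, [-2.6, -3.4, 0], [0, 0, 0]], [9.3, [-2.6, -3.4, 0], [0, 0, 0]], [9.3, [-2.6, -3.4, 0], [0, 0, 0]], [9.3, [-2.6, -3.4, 0], [0, 0, 0]], [9.3, [-2.6, -3.4, 0], [0, 0, 0]], [9.3, [-2.6, -3.4, 0], [0, 0, 0.11]], [9.3, [-2.6, -3, 0], [0, 0, 0.11]], [9.3, [-2.0, -3, 0], [0, 0, 0.11]], [9.3, [-2.0, -3, 0], [0, 0, 0.11]]]'

```text
clock: 2.55
eef_pos: [512.5, -452.2, 215.5]
tool_rot: [1.078, 2.949, 0.002]
ft_force: [0.3, -0.1, 0.2]
opening: 93.1
```

```bash
python3 -c "
from h import *
goto([549,-437,220],51.5)
save('w1','wrist')"
```

```text
at [ 512.5 -452.2  215.5] yaw 49.8 | shift cm [-1.81  3.52 -0.44] turn [ 0.002  0.001 -0.029] q [-0.79  0.57  1.22  0.    1.34 -1.66] F [ 0.3 -0.1  0.2] op 93.1 t 2.55
```

View pics/w1.png

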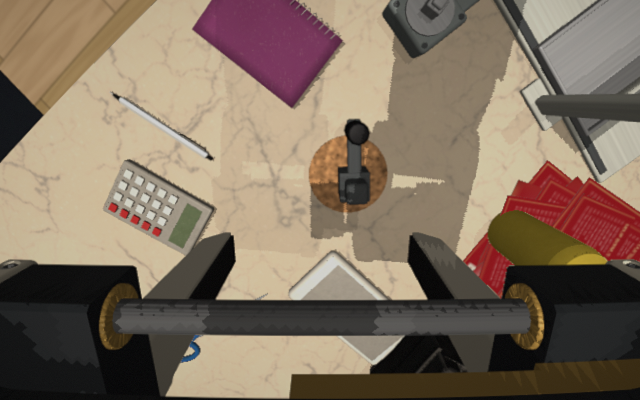

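Run:
```python
from h import *
p=cv2.imread('pics/w1.png'); d=np.load('pics/w1.npy')
cv2.imwrite('pics/w1c.png',cv2.resize(p[100:230,290:410],None,fx=4.6,fy=4.6,interpolation=cv2.INTER_CUBIC))
P=cloud('wrist',d); X,Y,Z=P[...,0],P[...,1],P[...,2]
for z0,z1,nm in [(71,80,'boss'),(86,97,'knob'),(41,50,'arm')]:
    m=(X>450)&(X<620)&(Y>-500)&(Y<-350)&(Z>z0)&(Z<z1); Q=P[m]; v,u=np.where(m)
    print(nm,len(Q),Q.mean(0).round(1),cv2.minAreaRect(Q[:,:2].astype(np.float32)),cv2.minEnclosingCircle(Q[:,:2].astype(np.float32)),'px',u.min(),u.max(),v.min(),v.max())
hsv=cv2.cvtColor(p,cv2.COLOR_BGR2HSV); m=cv2.inRange(hsv,(5,90,60),(22,255,255)); m[:120]=0;m[220:]=0;m[:,:290]=0;m[:,400:]=0
v,u=np.where(m>0); (c,r)=cv2.minEnclosingCircle(np.c_[u,v].astype(np.float32)); print('pad px',c,r,ray('wrist',[c],3))
```

```text
boss 470 [ 547.  -439.6   73.7] ((525.1757202148438, -421.8485107421875), (23.482547760009766, 86.90574645996094), 51.30160140991211) ((524.093994140625, -423.2662353515625), 43.60907745361328) px 346 368 122 204
knob 373 [ 498.9 -401.2   89.7] ((499.0641784667969, -401.1069641113281), (20.670455932617188, 20.260658264160156), 5.623795509338379) ((499.13323974609375, -401.0155334472656), 10.882628440856934) px 347 369 122 144
arm 800 [ 531.1 -428.2   43.9] ((527.5225830078125, -422.2386779785156), (34.615020751953125, 92.8673095703125), 50.19956588745117) ((527.4482421875, -424.2818298339844), 47.80150604248047) px 340 370 119 201
pad px (347.4285583496094, 173.2857208251953) 39.67349624633789 [[ 540.84288497 -440.81422265    3.        ]]
```

View pics/w1c.png

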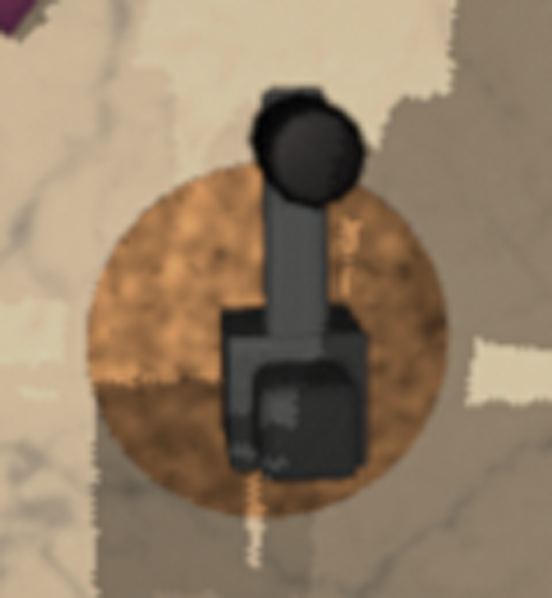

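Run:
```python
from h import *
d=np.load('pics/w1.npy')
P=cloud('wrist',d); X,Y,Z=P[...,0],P[...,1],P[...,2]
m=(X>525)&(X<620)&(Y>-500)&(Y<-412)&(Z>72)&(Z<80); Q=P[m]; print(len(Q),Q.mean(0),cv2.minAreaRect(Q[:,:2].astype(np.float32)))
goto([549,-440,120],51.5)
```

```text
405 [ 549.49600558 -441.38783582   73.8282978 ] ((549.7437133789062, -440.9975280761719), (22.713632583618164, 22.090774536132812), 49.55377197265625)
at [ 511.2 -456.9  214.8] yaw 49.3 | shift cm [-1.74  3.74  9.48] turn [ 0.     0.002 -0.039] q [-0.8   0.58  1.22  0.    1.35 -1.66] F [-2.1 -2.8 -0.5] op 93.2 t 2.6
```

```bash
cat >> h.py <<'E'
def wgrab(n):
    c=viewer.get_calibration('wrist'); p,d=save(n,'wrist'); return p,d,c
E
python3 - <<'E'
from h import *
goto([549.5,-437.5,120],51.5)
E
```

```text
at [ 511.2 -456.9  214.8] yaw 49.3 | shift cm [-1.61  3.96  9.48] turn [ 0.     0.002 -0.039] q [-0.8   0.58  1.22  0.    1.35 -1.66] F [-2.1 -2.8 -0.5] op 93.2 t 2.6
```

Emit:
step_arm --targets '[[9.3, [-0.5, 1.0, 1.5], [0, 0, -0.02]], [9.3, [-0.5, 1.0, 2], [0, 0, -0.02]], [9.3, [-0.5, 1.0, 2], [0, 0, 0]], [9.3, [0, 1, 2], [0, 0, 0]], [9.3, [0, 0, 0], [0, 0, 0]], [9.3, [0, 0, 0], [0, 0, 0]]]'

```text
clock: 3.2
eef_pos: [550.1, -431.7, 131.2]
tool_rot: [-1.021, -2.968, -0.004]
ft_force: [0.1, -0.1, 1.1]
opening: 93.1
```

Run:
```python
from h import *
goto([549.5,-437.5,120],51.5)
p,d,c=wgrab('w2')
P=cloud('wrist',d,c); X,Y,Z=P[...,0],P[...,1],P[...,2]
m=(X>525)&(X<620)&(Y>-500)&(Y<-412)&(Z>72)&(Z<80); Q=P[m]; print(len(Q),Q.mean(0),cv2.minAreaRect(Q[:,:2].astype(np.float32)))
m=(X>470)&(X<525)&(Y>-430)&(Y<-370)&(Z>87)&(Z<95); Q=P[m]; print(len(Q),Q.mean(0),cv2.minAreaRect(Q[:,:2].astype(np.float32)))
goto([549.5,-437.5,120],51.5)
```

```text
at [ 550.1 -431.7  131.2] yaw 52.0 | shift cm [-0.32 -0.49  1.11] turn [ 0.001 -0.004  0.009] q [-0.73  0.67  1.26  0.    1.21 -1.64] F [ 0.1 -0.1  1.1] op 93.1 t 3.2
759 [ 550.74197506 -435.71243656   74.53638517] ((551.298095703125, -436.00360107421875), (23.559959411621094, 23.163684844970703), 51.1720085144043)
685 [ 500.17003238 -396.05208072   90.53359138] ((500.0824279785156, -396.4601745605469), (21.238840103149414, 20.427888870239258), 75.29177856445312)
at [ 549.9 -431.6  131.1] yaw 52.0 | shift cm [-0.33 -0.49  1.11] turn [ 0.001 -0.004  0.009] q [-0.73  0.67  1.26  0.    1.21 -1.64] F [-0.1 -0.  -0.8] op 93.0 t 3.25
```

View pics/w2.png

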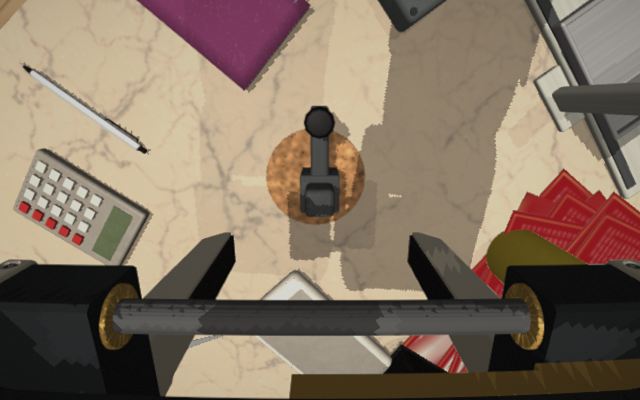

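Emit:
step_arm --targets '[[9.3, [-0.35, -0.35, 1.5], [0, 0, 0]], [9.3, [0, 0, 1.5], [0, 0, 0]], [9.3, [0, 0, 1.5], [0, 0, 0]], [9.3, [0, 0, 1.5], [0, 0, 0]], [9.3, [0, 0, 1.2], [0, 0, 0]], [9.3, [0, 0, 0.6], [0, 0, 0]], [9.3, [0, 0, 0], [0, 0, 0]]]'

```text
clock: 3.95
eef_pos: [549.7, -437.7, 47.1]
tool_rot: [-1.022, -2.968, -0.003]
ft_force: [0.4, 0.5, 0.1]
opening: 92.9
```

Run:
```python
from h import *
goto([550.7,-436,47],52)
```

```text
at [ 549.7 -437.7   47.1] yaw 52.0 | shift cm [0.03 0.2  0.01] turn [ 0.001 -0.003 -0.   ] q [-0.74  0.77  1.31  0.    1.07 -1.65] F [0.4 0.5 0.1] op 92.9 t 3.95
```

Well aligned; close on the boss.

Emit:
step_arm --targets '[[5, [0, 0.1, 0], [0, 0, 0]], [2, [0, 0.05, 0], [0, 0, 0]], [2, [0, 0, 0], [0, 0, 0]], [2, [0, 0, 0], [0, 0, 0]], [2, [0, 0, 0], [0, 0, 0]], [2, [0, 0, 0], [0, 0, 0]], [2, [0, 0, 0], [0, 0, 0]], [2, [0, 0, 0], [0, 0, 0]], [2, [0, 0, 0], [0, 0, 0]], [2, [0, 0, 0], [0, 0, 0]]]' --force 40

```text
clock: 4.95
eef_pos: [551.9, -437.3, 49.8]
tool_rot: [1.022, 2.969, 0.001]
ft_force: [-0.1, -0.2, 1.5]
opening: 21.2
```

Run:
```python
from h import *
goto([453,-264,150],90)
```

```text
at [ 551.9 -437.3   49.8] yaw 52.0 | shift cm [ 18.46   7.58 -10.04] turn [ 0.001  0.001 -0.663] q [-0.74  0.76  1.3   0.    1.07 -1.64] F [-0.1 -0.2  1.5] op 21.2 t 4.95
```

Emit:
step_arm --targets '[[2, [0, 0, -1], [0, 0, 0]], [2, [0, 0, -2], [0, 0, 0]], [2, [0, 0, -2.5], [0, 0, 0]], [2, [0, 0, -2.5], [0, 0, 0]], [2, [0, 0, -2], [0, 0, 0]], [2, [0, 0, 0], [0, 0, 0]], [2, [0, 0, 0], [0, 0, 0]]]'

```text
clock: 5.65
eef_pos: [551.7, -437.3, 156.3]
tool_rot: [1.022, 2.969, 0.001]
ft_force: [0.1, -0.5, 0.0]
opening: 20.1
```

Run:
```python
from h import *
goto([453,-264,150],90)
p,d,c=wgrab('w3'); save('top3','top')
```

```text
at [ 551.7 -437.3  156.3] yaw 52.0 | shift cm [18.44  7.58  0.61] turn [ 0.     0.002 -0.663] q [-0.74  0.66  1.22  0.    1.26 -1.64] F [ 0.1 -0.5  0. ] op 20.1 t 5.65
```

View pics/w3.png

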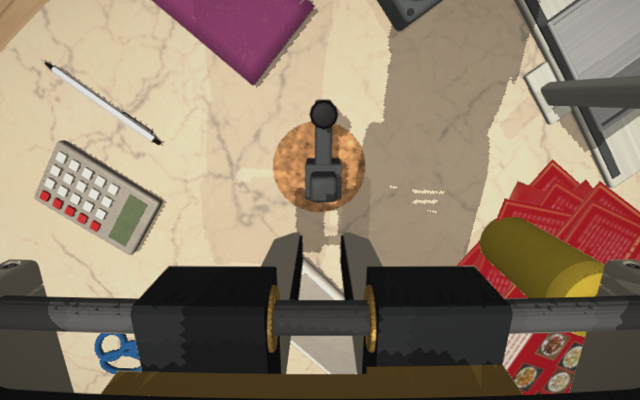

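```bash
python3 - <<'E'
from h import *
d=np.load('pics/w3.npy')
P=cloud('wrist',d); X,Y,Z=P[...,0],P[...,1],P[...,2]
m=(X>520)&(X<620)&(Y>-500)&(Y<-405)&(Z>70)&(Z<82); Q=P[m]; print(len(Q),Q.mean(0),cv2.minAreaRect(Q[:,:2].astype(np.float32)))
m=(X>470)&(X<525)&(Y>-430)&(Y<-370)&(Z>85)&(Z<95); Q=P[m]; print(len(Q),Q.mean(0),cv2.minAreaRect(Q[:,:2].astype(np.float32)))
E
python3 - <<'E'
import cv2
p=cv2.imread('pics/w3.png')
cv2.imwrite('pics/w3c.png',cv2.resize(p[80:280,230:410],None,fx=3,fy=3,interpolation=cv2.INTER_CUBIC))
E
```

```text
676 [ 550.41249153 -435.47856038   73.86291814] ((550.7205810546875, -435.543212890625), (23.875656127929688, 23.192747116088867), 51.110836029052734)
616 [ 500.11612206 -395.89418624   89.86402416] ((500.35992431640625, -395.8813171386719), (21.074962615966797, 21.00606918334961), 6.777050971984863)
```

View pics/w3c.png

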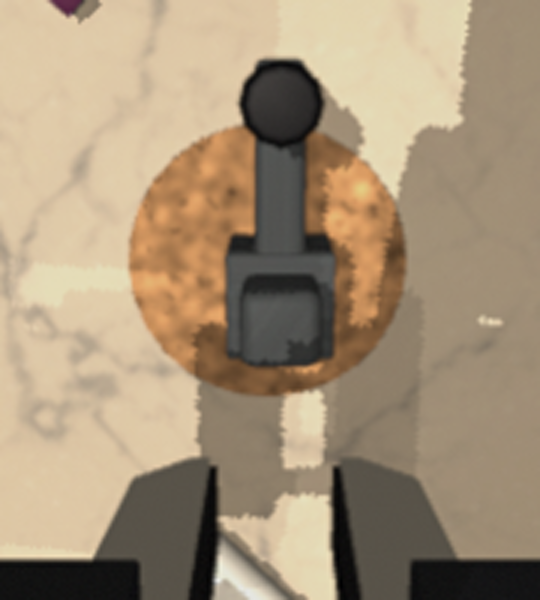

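Emit:
step_arm --targets '[[9.3, [0, 0, 0], [0, 0, 0]], [9.3, [0, 0, 0], [0, 0, 0]], [9.3, [0, 0, 0], [0, 0, 0]], [9.3, [0, 0, 0], [0, 0, 0]], [9.3, [0, 0, 2], [0, 0, 0]], [9.3, [0, 0, 2.5], [0, 0, 0]], [9.3, [0, 0, 2.5], [0, 0, 0]], [9.3, [0, 0, 2], [0, 0, 0]], [9.3, [0, 0, 1.6], [0, 0, 0]], [9.3, [0, 0, 0.6], [0, 0, 0]], [9.3, [0, 0, 0], [0, 0, 0]]]'

```text
clock: 6.85
eef_pos: [550.8, -436.4, 36.4]
tool_rot: [-1.022, -2.968, -0.003]
ft_force: [-0.5, 0.5, -0.7]
opening: 92.4
```

Run:
```python
from h import *
goto([550.6,-436,42],52)
```

```text
at [ 550.8 -436.4   36.4] yaw 52.0 | shift cm [ 0.04  0.02 -0.56] turn [ 0.001 -0.003 -0.   ] q [-0.74  0.78  1.31  0.    1.05 -1.64] F [-0.5  0.5 -0.7] op 92.4 t 6.85
```

Emit:
step_arm --targets '[[6, [0, 0, -0.6], [0, 0, 0]], [3, [0, 0, 0], [0, 0, 0]], [0, [0, 0, 0], [0, 0, 0]], [0, [0, 0, 0], [0, 0, 0]], [0, [0, 0, 0], [0, 0, 0]], [0, [0, 0, 0], [0, 0, 0]], [0, [0, 0, 0], [0, 0, 0]], [0, [0, 0, 0], [0, 0, 0]], [0, [0, 0, 0], [0, 0, 0]], [0, [0, 0, 0], [0, 0, 0]]]' --force 40

```text
clock: 7.85
eef_pos: [552.4, -437.8, 47.0]
tool_rot: [1.022, 2.968, -0.0]
ft_force: [-0.1, 0.2, -1.2]
opening: 18.0
```

Run:
```python
from h import *
goto([550.6,-436,42],52)
p,d,c=wgrab('w4')
cv2.imwrite('pics/w4c.png',cv2.resize(p[80:380,130:510],None,fx=2,fy=2,interpolation=cv2.INTER_CUBIC))
```

```text
at [ 552.4 -437.8   47. ] yaw 52.0 | shift cm [0.25 0.03 0.5 ] turn [ 0.001  0.003 -0.   ] q [-0.74  0.77  1.31  0.    1.06 -1.64] F [-0.1  0.2 -1.2] op 18.0 t 7.85
```

View pics/w4c.png

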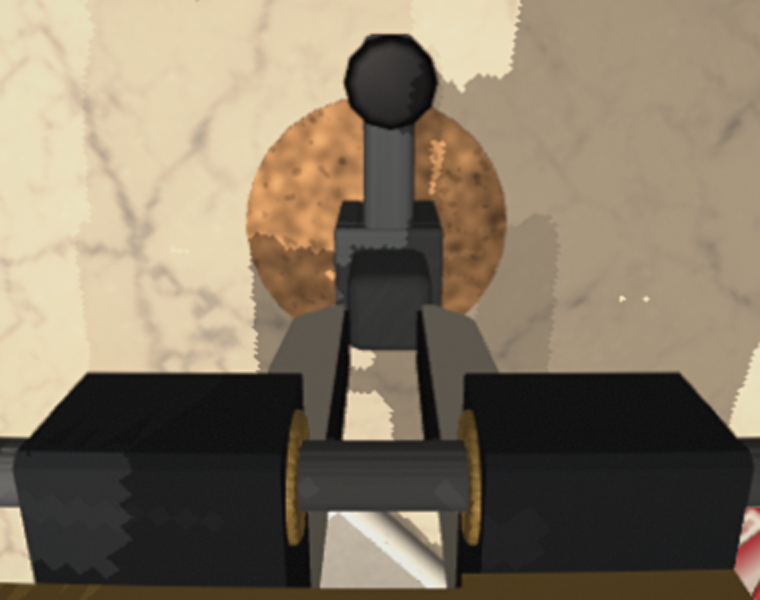

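Emit:
step_arm --targets '[[0, [0, 0, 0.3], [0, 0, 0]], [0, [0, 0, 0.2], [0, 0, 0]], [0, [0, 0, 0], [0, 0, 0]], [0, [0, 0, 0], [0, 0, 0]], [0, [0, 0, 0], [0, 0, 0]]]' --force 40

```text
clock: 8.4
eef_pos: [552.3, -437.7, 41.2]
tool_rot: [1.022, 2.968, -0.0]
ft_force: [-0.3, -0.3, -0.5]
opening: 0.6
```

Run:
```python
from h import *
goto([550.6,-436,42],52)
p,d,c=wgrab('w5')
cv2.imwrite('pics/w5c.png',cv2.resize(p[80:380,130:510],None,fx=2,fy=2,interpolation=cv2.INTER_CUBIC))
```

```text
at [ 552.3 -437.7   41.2] yaw 52.0 | shift cm [ 0.24  0.03 -0.08] turn [ 0.001  0.002 -0.   ] q [-0.74  0.77  1.31  0.    1.06 -1.64] F [-0.3 -0.3 -0.5] op 0.6 t 8.4
```

View pics/w5c.png

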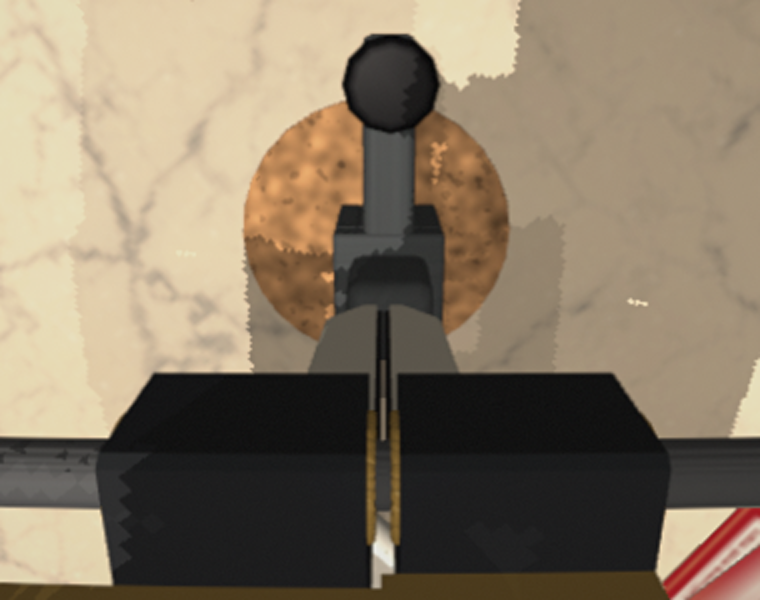

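Run:
```python
from h import *
p,r=Tt()
d=np.load('pics/w5.npy'); c=viewer.get_calibration('wrist'); P=cloud('wrist',d,c)
for v in range(200,300,6):
    print(v,[ (d[v,u].round(0), *((r.inv().apply(P[v,u]-p))).round(0)) for u in (310,322,334)], P[v,322].round(0))
```

```text
200 [(np.float32(210.0), np.float64(16.0), np.float64(-8.0), np.float64(-3.0)), (np.float32(209.0), np.float64(17.0), np.float64(-1.0), np.float64(-4.0)), (np.float32(209.0), np.float64(17.0), np.float64(7.0), np.float64(-4.0))] [ 539. -428.   45.]
206 [(np.float32(210.0), np.float64(13.0), np.float64(-8.0), np.float64(-4.0)), (np.float32(209.0), np.float64(13.0), np.float64(-1.0), np.float64(-5.0)), (np.float32(209.0), np.float64(13.0), np.float64(7.0), np.float64(-4.0))] [ 541. -430.   46.]
212 [(np.float32(197.0), np.float64(13.0), np.float64(-8.0), np.float64(-17.0)), (np.float32(196.0), np.float64(14.0), np.float64(-1.0), np.float64(-18.0)), (np.float32(196.0), np.float64(14.0), np.float64(6.0), np.float64(-18.0))] [ 541. -430.   59.]
218 [(np.float32(186.0), np.float64(14.0), np.float64(-7.0), np.float64(-29.0)), (np.float32(187.0), np.float64(13.0), np.float64(-1.0), np.float64(-27.0)), (np.float32(186.0), np.float64(13.0), np.float64(6.0), np.float64(-28.0))] [ 541. -430.   68.]
224 [(np.float32(182.0), np.float64(12.0), np.float64(-7.0), np.float64(-33.0)), (np.float32(182.0
[... 2459 characters left out ...]
.0), np.float64(-136.0)), (np.float32(160.0), np.float64(-8.0), np.float64(-1.0), np.float64(-61.0)), (np.float32(77.0), np.float64(35.0), np.float64(2.0), np.float64(-135.0))] [ 558. -443.  103.]
290 [(np.float32(74.0), np.float64(36.0), np.float64(-4.0), np.float64(-139.0)), (np.float32(276.0), np.float64(-73.0), np.float64(-1.0), np.float64(41.0)), (np.float32(73.0), np.float64(36.0), np.float64(2.0), np.float64(-140.0))] [ 610. -483.    1.]
296 [(np.float32(72.0), np.float64(36.0), np.float64(-4.0), np.float64(-141.0)), (np.float32(279.0), np.float64(-79.0), np.float64(-1.0), np.float64(42.0)), (np.float32(72.0), np.float64(36.0), np.float64(2.0), np.float64(-141.0))] [ 615. -487.   -0.]
```

Run:
```python
from h import *
p=np.array([551.7,-437.3,156.3])
K,D,cc,Rw=cal('wrist')
_,r=Tt(); ct=r.inv().apply(cc-Tt()[0]); Rt=r.as_matrix().T@Rw
for f,us in (('w1',(225,232,412,418)),('w3',(285,292,298,345,350,356))):
  d=np.load(f'pics/{f}.npy')
  h,w=d.shape
  for u in us:
    L=[]
    for v in range(228,262,3):
        q=cv2.undistortPoints(np.array([[[u,v]]],float),K,D)[0,0]
        L.append(tuple((Rt@np.r_[q,1]*d[v,u]+ct).round(0).astype(int)))
    print(f,u,*L)
```

```text
w1 225 (np.int64(-86), np.int64(-129), np.int64(215)) (np.int64(-90), np.int64(-130), np.int64(215)) (np.int64(9), np.int64(-51), np.int64(-41)) (np.int64(9), np.int64(-50), np.int64(-45)) (np.int64(9), np.int64(-49), np.int64(-49)) (np.int64(8), np.int64(-49), np.int64(-50)) (np.int64(7), np.int64(-48), np.int64(-52)) (np.int64(7), np.int64(-48), np.int64(-54)) (np.int64(5), np.int64(-48), np.int64(-55)) (np.int64(4), np.int64(-48), np.int64(-56)) (np.int64(3), np.int64(-47), np.int64(-57)) (np.int64(1), np.int64(-48), np.int64(-56))
w1 232 (np.int64(-86), np.int64(-120), np.int64(215)) (np.int64(-90), np.int64(-120), np.int64(215)) (np.int64(-94), np.int64(-121), np.int64(215)) (np.int64(7), np.int64(-48), np.int64(-41)) (np.int64(6), np.int64(-48), np.int64(-42)) (np.int64(4), np.int64(-48), np.int64(-41)) (np.int64(3), np.int64(-48), np.int64(-42)) (np.int64(1), np.int64(-48), np.int64(-43)) (np.int64(-1), np.int64(-48), np.int64(-42)) (np.int64(-2), np.int64(-48), np.int64(-43)) (np.int64(-3), np.int64(-48), np.int64(-43)) (np.int64(-5), np.int64(-48), np.int64(-44))
w1 412 (np.
[... 3555 characters left out ...]
np.int64(9), np.int64(12), np.int64(-63)) (np.int64(9), np.int64(12), np.int64(-66)) (np.int64(9), np.int64(12), np.int64(-68)) (np.int64(9), np.int64(11), np.int64(-71))
w3 356 (np.int64(-63), np.int64(38), np.int64(157)) (np.int64(-67), np.int64(38), np.int64(156)) (np.int64(9), np.int64(17), np.int64(-41)) (np.int64(9), np.int64(16), np.int64(-45)) (np.int64(9), np.int64(16), np.int64(-48)) (np.int64(9), np.int64(16), np.int64(-53)) (np.int64(9), np.int64(15), np.int64(-56)) (np.int64(9), np.int64(15), np.int64(-60)) (np.int64(10), np.int64(14), np.int64(-64)) (np.int64(10), np.int64(14), np.int64(-67)) (np.int64(9), np.int64(14), np.int64(-69)) (np.int64(10), np.int64(14), np.int64(-73))
```

Emit:
step_arm --targets '[[6, [0.1, 0, 0], [0, 0, 0]], [6, [0, 0, 0], [0, 0, 0]], [6, [0, 0, 0], [0, 0, 0]], [6, [0, 0, 0], [0, 0, 0]], [6, [0, 0, 0], [0, 0, 0]], [6, [0, 0, 0], [0, 0, 0]], [6, [0, 0, 0], [0, 0, 0]], [6, [0, 0, 0], [0, 0, 0]], [6, [0, 0, 0], [0, 0, 0]]]'

```text
clock: 9.35
eef_pos: [551.5, -437.1, 41.5]
tool_rot: [1.022, 2.967, -0.0]
ft_force: [-0.7, 0.3, -0.9]
opening: 59.6
```

Run:
```python
from h import *
goto([550.6,-436,4],52)
```

```text
at [ 551.5 -437.1   41.5] yaw 52.0 | shift cm [0.15 0.03 3.75] turn [ 0.001  0.003 -0.   ] q [-0.74  0.77  1.31  0.    1.05 -1.64] F [-0.7  0.3 -0.9] op 59.6 t 9.35
```

Emit:
step_arm --targets '[[6, [0.1, 0, 1], [0, 0, 0]], [6, [0, 0, 1], [0, 0, 0]], [6, [0, 0, 0.8], [0, 0, 0]], [6, [0, 0, 0.4], [0, 0, 0]], [6, [0, 0, 0], [0, 0, 0]], [6, [0, 0, 0], [0, 0, 0]]]'

```text
clock: 9.95
eef_pos: [550.2, -435.9, 5.3]
tool_rot: [1.023, 2.969, 0.001]
ft_force: [0.0, -0.6, -0.5]
opening: 59.9
```

Run:
```python
from h import *
goto([550.6,-436,4],52)
p,d,c=wgrab('w6')
cv2.imwrite('pics/w6c.png',cv2.resize(p[80:380,130:510],None,fx=2,fy=2,interpolation=cv2.INTER_CUBIC))
```

```text
at [ 550.2 -435.9    5.3] yaw 52.0 | shift cm [-0.04  0.02  0.13] turn [ 0.001  0.001 -0.   ] q [-0.74  0.82  1.33  0.    1.   -1.64] F [ 0.  -0.6 -0.5] op 59.9 t 9.95
```

View pics/w6c.png

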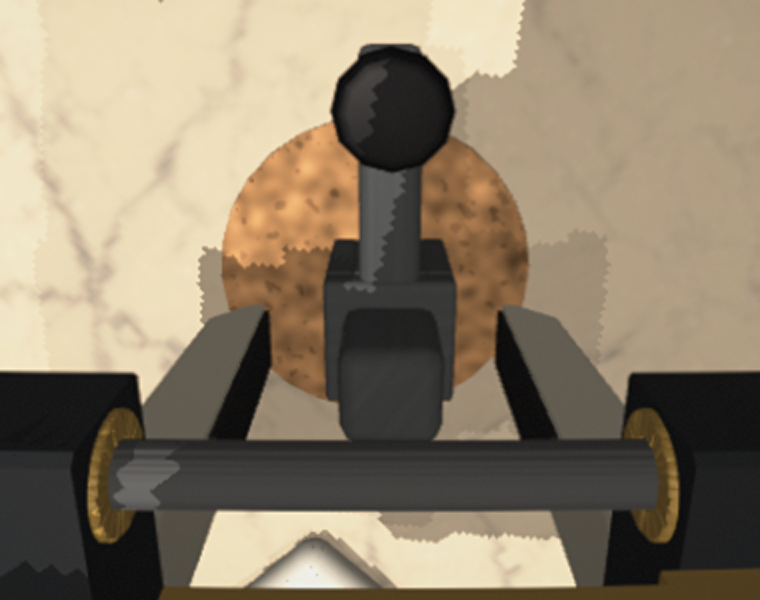

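Now the boss is clearly between the fingers (the real tips sit about 40 mm behind the reported TCP). Close.

Emit:
step_arm --targets '[[2, [0, 0, 0], [0, 0, 0]], [2, [0, 0, 0], [0, 0, 0]], [2, [0, 0, 0], [0, 0, 0]], [1, [0, 0, 0], [0, 0, 0]], [1, [0, 0, 0], [0, 0, 0]], [1, [0, 0, 0], [0, 0, 0]], [1, [0, 0, 0], [0, 0, 0]], [1, [0, 0, 0], [0, 0, 0]]]' --force 40

```text
clock: 10.8
eef_pos: [551.2, -436.7, 7.3]
tool_rot: [1.021, 2.966, -0.001]
ft_force: [-0.2, -0.4, 0.5]
opening: 23.8
```

Emit:
step_arm --targets '[[1, [0, 0, -1], [0, 0, 0]], [1, [0, 0, -2], [0, 0, 0]], [1, [0, 0, -2.5], [0, 0, 0]], [1, [0, 0, -2.5], [0, 0, 0]], [1, [0, 0, -2], [0, 0, 0]], [1, [0, 0, 0], [0, 0, 0]], [1, [0, 0, 0], [0, 0, 0]]]'

```text
clock: 11.5
eef_pos: [548.8, -434.5, 109.5]
tool_rot: [-1.022, -2.968, -0.004]
ft_force: [0.4, 0.2, -3.8]
opening: 23.9
```

Run:
```python
from h import *
goto([453,-264,106],90)
p,d,c=wgrab('w7'); save('top7','top')
```

```text
at [ 548.8 -434.5  109.5] yaw 52.0 | shift cm [18.05  7.53  0.43] turn [ 0.003 -0.003 -0.663] q [-0.74  0.69  1.28  0.    1.17 -1.64] F [ 0.4  0.2 -3.8] op 23.9 t 11.5
```

View pics/w7.png

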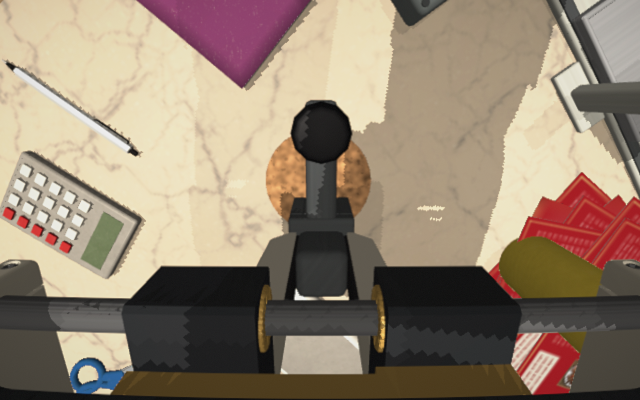

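View pics/top7.png

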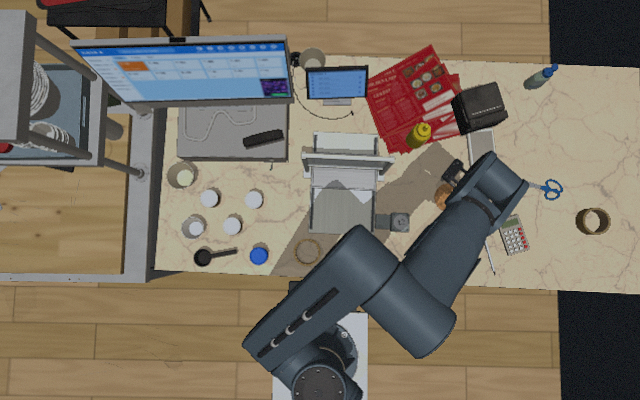

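Emit:
step_arm --targets '[[1, [0, 0, 0], [0, 0, 0.1]], [1, [0, 0, 0], [0, 0, 0.12]], [1, [0, 0, 0], [0, 0, 0.12]], [1, [0, 0, 0], [0, 0, 0.12]], [1, [0, 0, 0], [0, 0, 0.12]], [1, [0, 0, 0], [0, 0, 0.06]], [1, [1.5, -1, 0], [0, 0, 0]], [1, [2, -1.5, 0], [0, 0, 0]], [1, [2, -1.5, 0], [0, 0, 0]], [1, [1.5, -1.0, 0], [0, 0, 0]], [1, [0, 0, 0], [0, 0, 0]], [1, [0, 0, 0], [0, 0, 0]]]'

```text
clock: 12.8
eef_pos: [475.7, -371.4, 93.5]
tool_rot: [-1.923, -2.449, -0.006]
ft_force: [1.3, 0.4, -2.3]
opening: 23.7
```

Run:
```python
from h import *
goto([453,-264,106],12)
p,d,c=wgrab('w8')
p0,r=Tt()
P=cloud('wrist',d,c)
T=r.inv().apply((P-p0).reshape(-1,3)).reshape(P.shape)
# boss top: foot-> z tool ; boss near tool(0,0)
m=(abs(T[...,0])<25)&(abs(T[...,1])<12.2)&(T[...,2]<-60)&(T[...,2]>-75)
Q=T[m]; print('boss',len(Q),Q.mean(0),Q.min(0),Q.max(0))
m=(abs(T[...,0]-65)<20)&(abs(T[...,1])<18)&(T[...,2]<-78)&(T[...,2]>-95)
Q=T[m]; print('knob',len(Q),Q.mean(0),Q.min(0),Q.max(0))
X,Y,Z=P[...,0],P[...,1],P[...,2]
m=(abs(X-453)<30)&(abs(Y+264)<30)&(Z>74)&(Z<86)
Q=P[m];v,u=np.where(m); print('shaft tip',len(Q),Q.mean(0),cv2.minAreaRect(Q[:,:2].astype(np.float32)),u.mean(),v.mean())
```

```text
at [ 475.7 -371.4   93.5] yaw 13.7 | shift cm [11.    0.33 -0.99] turn [-0.015 -0.024  0.03 ] q [-0.74  0.56  1.56  0.    1.05 -0.98] F [ 1.3  0.4 -2.3] op 23.7 t 12.8
boss 2631 [  1.22016925  -0.14744179 -67.09938855] [-13.04882697 -12.19988453 -74.93071848] [ 11.33949643  12.19229101 -60.0284504 ]
knob 2904 [ 64.22488008  -0.82795541 -83.54512307] [ 52.38868128 -11.96037418 -86.19761469] [ 74.60821838  10.44916776 -78.04591922]
shaft tip 488 [ 455.43813925 -263.3254685    78.39801085] ((455.4952392578125, -262.64007568359375), (14.970325469970703, 15.286720275878906), 13.759703636169434) 332.8053278688525 42.817622950819676
```

View pics/w8.png

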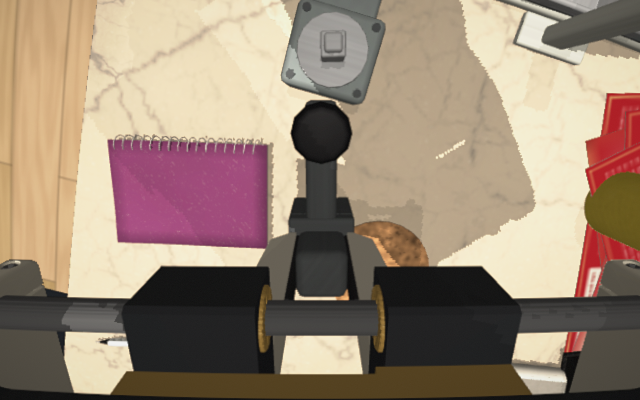

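Emit:
step_arm --targets '[[1, [0.3, 0.3, -0.8], [-0.015, -0.024, 0.03]], [1, [0.3, 0, -0.4], [0, 0, 0]], [1, [0, 0, 0], [0, 0, 0]], [1, [0, 0, 0], [0, 0, 0]]]'

```text
clock: 13.25
eef_pos: [478.9, -366.5, 104.4]
tool_rot: [-1.976, -2.442, -0.0]
ft_force: [-0.1, 0.5, -2.9]
opening: 24.1
```

```bash
cat > m8.py <<'E'
from h import *
import sys
n=sys.argv[1]
goto([454,-264,106],12)
p,d,c=wgrab(n)
p0,r=Tt()
P=cloud('wrist',d,c)
T=r.inv().apply((P-p0).reshape(-1,3)).reshape(P.shape)
m=(abs(T[...,0])<25)&(abs(T[...,1])<12.2)&(T[...,2]<-66)&(T[...,2]>-71)
Q=T[m]; print('boss',len(Q),Q.mean(0),np.percentile(Q,[1,99],axis=0))
m=(abs(T[...,0]-65)<20)&(abs(T[...,1])<18)&(T[...,2]<-81)&(T[...,2]>-90)
Q=T[m]; print('knob',len(Q),Q.mean(0),np.percentile(Q,[1,99],axis=0))
X,Y,Z=P[...,0],P[...,1],P[...,2]
m=(abs(X-453)<30)&(abs(Y+264)<30)&(Z>77)&(Z<84)
Q=P[m];v,u=np.where(m); print('shaft tip',len(Q),Q.mean(0),cv2.minAreaRect(Q[:,:2].astype(np.float32)),u.mean(),v.mean())
m=(abs(X-453)<30)&(abs(Y+264)<30)&(Z>69)&(Z<77)
Q=P[m]; print('shaft step',len(Q),Q.mean(0),cv2.minAreaRect(Q[:,:2].astype(np.float32)))
u0,v0=int(u.mean()),int(v.mean()); a,b=max(0,v0-50),max(0,u0-60)
print('crop org',b,a)
cv2.imwrite(f'pics/{n}c.png',cv2.resize(p[a:v0+60,b:u0+60],None,fx=5,fy=5,interpolation=cv2.INTER_CUBIC))
E
python3 m8.py w9
```

```text
at [ 478.9 -366.5  104.4] yaw 12.0 | shift cm [10.54 -0.3  -0.15] turn [-0.    -0.001  0.001] q [-0.73  0.53  1.58  0.    1.03 -0.94] F [-0.1  0.5 -2.9] op 24.1 t 13.25
boss 2112 [ -0.32878013  -0.49900297 -67.56855811] [[-11.72828452 -11.48573282 -69.22870246]
 [ 10.0411202   11.1985455  -66.07220942]]
knob 2672 [ 63.89729123  -0.75881986 -83.78237205] [[ 54.09442951 -10.45819379 -85.44308418]
 [ 73.19454513   9.01250497 -81.27429409]]
shaft tip 333 [ 455.51199283 -262.73471678   79.69824226] ((455.47412109375, -262.56829833984375), (10.877677917480469, 11.14681339263916), 11.683064460754395) 320.52552552552555 49.993993993993996
shaft step 311 [ 455.87716818 -263.73764598   73.66859568] ((455.56671142578125, -262.6102600097656), (16.093204498291016, 16.022567749023438), 15.66174030303955)
crop org 260 0
```

View pics/w9c.png

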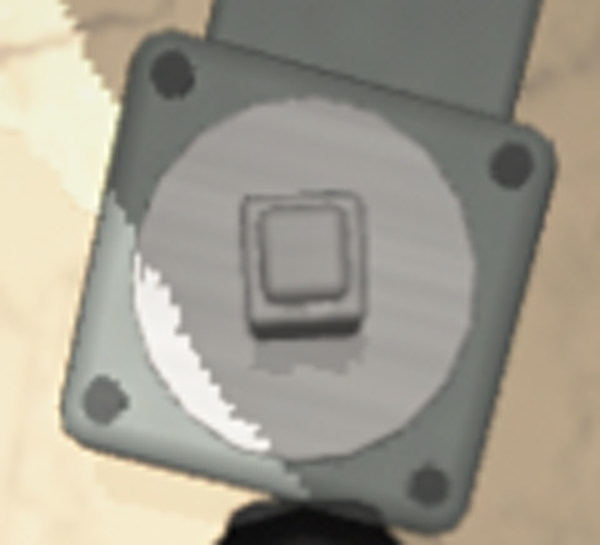

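```bash
python3 -c "
from h import *
goto([455.7,-261.6,106],14)"
```

```text
at [ 478.9 -366.5  104.4] yaw 12.0 | shift cm [10.74 -0.08 -0.16] turn [-0.    -0.001 -0.034] q [-0.73  0.53  1.58  0.    1.03 -0.94] F [ 0.3  0.2 -3.6] op 24.2 t 13.3
```

Emit:
step_arm --targets '[[1, [2, 0.0, 0], [0, 0, -0.035]], [1, [2.5, 0, 0], [0, 0, 0]], [1, [2.5, 0, 0], [0, 0, 0]], [1, [2, 0, 0], [0, 0, 0]], [1, [0.8, 0, 0], [0, 0, 0]], [1, [0, 0, 0], [0, 0, 0]], [1, [0, 0, 0], [0, 0, 0]]]'

```text
clock: 14.0
eef_pos: [455.5, -270.6, 103.0]
tool_rot: [-1.929, -2.477, 0.0]
ft_force: [-0.1, -0.8, -2.6]
opening: 23.8
```

```bash
python3 -c "
from h import *
goto([455.7,-261.6,106],14)"
```

```text
at [ 455.5 -270.6  103. ] yaw 14.2 | shift cm [ 0.86  0.24 -0.3 ] turn [-0.002 -0.002  0.003] q [-0.62  0.41  1.78 -0.    0.96 -0.87] F [-0.1 -0.8 -2.6] op 23.8 t 14.0
```

Emit:
step_arm --targets '[[1, [0.6, 0.2, -0.1], [0, 0, 0]], [1, [0.2, 0.05, 0], [0, 0, 0]], [1, [0, 0, 0], [0, 0, 0]], [1, [0, 0, 0], [0, 0, 0]]]'

```text
clock: 14.4
eef_pos: [456.6, -263.6, 104.0]
tool_rot: [-1.931, -2.476, 0.0]
ft_force: [0.4, 0.4, -3.2]
opening: 23.9
```

```bash
python3 -c "
from h import *
goto([455.7,-261.6,78],14)"
```

```text
at [ 456.6 -263.6  104. ] yaw 14.1 | shift cm [ 0.21 -0.04  2.6 ] turn [-0.001 -0.001  0.002] q [-0.61  0.41  1.78 -0.    0.95 -0.86] F [ 0.4  0.4 -3.2] op 23.9 t 14.4
```

Emit:
step_arm --targets '[[1, [0.2, 0, 0.5], [0, 0, 0]], [1, [0, 0, 0.5], [0, 0, 0]], [1, [0, 0, 0.2], [0, 0, 0]], [1, [0, 0, 0], [0, 0, 0]], [1, [0, 0, 0], [0, 0, 0]]]'

```text
clock: 14.9
eef_pos: [455.9, -261.7, 90.4]
tool_rot: [-1.931, -2.475, 0.001]
ft_force: [0.1, 0.3, -2.2]
opening: 23.0
```

```bash
python3 -c "
from h import *
goto([455.7,-261.6,78],14)"
```

```text
at [ 455.9 -261.7   90.4] yaw 14.1 | shift cm [ 0.01 -0.01  1.24] turn [-0.002 -0.001  0.001] q [-0.61  0.42  1.8  -0.    0.92 -0.86] F [ 0.1  0.3 -2.2] op 23.0 t 14.9
```

Position is right to 0.2 mm. Lower in small steps and watch the force.

Emit:
step_arm --targets '[[1, [0, 0, 0.4], [0, 0, 0]], [1, [0, 0, 0.4], [0, 0, 0]], [1, [0, 0, 0.3], [0, 0, 0]], [1, [0, 0, 0], [0, 0, 0]]]'

```text
clock: 15.3
eef_pos: [455.9, -261.8, 78.5]
tool_rot: [-1.931, -2.475, 0.001]
ft_force: [0.5, -0.6, -3.7]
opening: 23.4
```

```bash
python3 -c "
from h import *
goto([455.7,-261.6,54.3],14)"
```

```text
at [ 455.9 -261.8   78.5] yaw 14.1 | shift cm [ 0.02 -0.01  2.42] turn [-0.002 -0.001  0.001] q [-0.61  0.44  1.8  -0.    0.9  -0.85] F [ 0.5 -0.6 -3.7] op 23.4 t 15.3
```

Emit:
step_arm --targets '[[1, [0, 0, 0.3], [0, 0, 0]], [1, [0, 0, 0.3], [0, 0, 0]], [1, [0, 0, 0.3], [0, 0, 0]], [1, [0, 0, 0], [0, 0, 0]]]'

```text
clock: 15.7
eef_pos: [455.9, -261.8, 68.7]
tool_rot: [-1.931, -2.475, 0.001]
ft_force: [-0.3, 0.1, -2.6]
opening: 23.5
```

```bash
python3 -c "
from h import *
goto([455.7,-261.6,54.3],14)"
```

```text
at [ 455.9 -261.8   68.7] yaw 14.1 | shift cm [ 0.02 -0.01  1.44] turn [-0.002 -0.001  0.001] q [-0.61  0.46  1.81 -0.    0.88 -0.86] F [-0.3  0.1 -2.6] op 23.5 t 15.7
```

It is going over the square without force (foot about 10 mm below the step). Continue down to the shoulder.

Emit:
step_arm --targets '[[1, [0, 0, 0.4], [0, 0, 0]], [1, [0, 0, 0.4], [0, 0, 0]], [1, [0, 0, 0.4], [0, 0, 0]], [1, [0, 0, 0.1], [0, 0, 0]], [1, [0, 0, 0], [0, 0, 0]]]'

```text
clock: 16.2
eef_pos: [455.9, -261.7, 54.4]
tool_rot: [-1.931, -2.475, 0.001]
ft_force: [-0.2, 0.4, -2.4]
opening: 23.6
```

```bash
python3 -c "
from h import *
goto([455.7,-261.6,54.3],14)
wgrab('w10')"
```

```text
at [ 455.9 -261.7   54.4] yaw 14.1 | shift cm [ 0.02 -0.02  0.01] turn [-0.002 -0.001  0.001] q [-0.61  0.48  1.82 -0.    0.85 -0.85] F [-0.2  0.4 -2.4] op 23.6 t 16.2
```

View pics/w10.png

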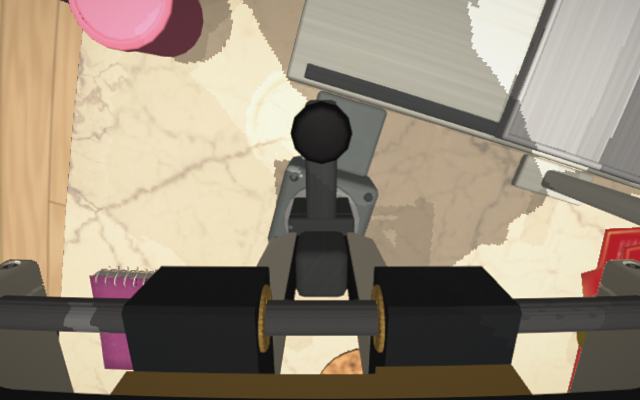

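Emit:
step_arm --targets '[[6, [0, 0, 0], [0, 0, 0]], [6, [0, 0, 0], [0, 0, 0]], [6, [0, 0, 0], [0, 0, 0]], [6, [0, 0, 0], [0, 0, 0]], [6, [0, 0, 0], [0, 0, 0]], [6, [0, 0, -1], [0, 0, 0]], [6, [0, 0, -1.5], [0, 0, 0]], [6, [0, 0, -1.5], [0, 0, 0]], [6, [0, 0, -1.5], [0, 0, 0]], [6, [0, 0, 0], [0, 0, 0]], [6, [0, 0, 0], [0, 0, 0]]]'

```text
clock: 17.35
eef_pos: [457.0, -262.5, 115.5]
tool_rot: [1.931, 2.475, -0.0]
ft_force: [0.4, 0.6, -1.0]
opening: 60.0
```

```bash
cat > mk.py <<'E'
from h import *
import sys
n=sys.argv[1]
p,d,c=wgrab(n)
P=cloud('wrist',d,c); X,Y,Z=P[...,0],P[...,1],P[...,2]
m=(abs(X-455)<95)&(abs(Y+262)<95)&(Z>134)&(Z<142); Q=P[m]
k=Q.mean(0); e=np.array(cv2.minEnclosingCircle(Q[:,:2].astype(np.float32))[0]); print('knob',len(Q),k.round(1),e.round(1))
m=(abs(X-455)<25)&(abs(Y+262)<25)&(Z>118)&(Z<127); Q=P[m]
if len(Q): print('boss',len(Q),Q.mean(0).round(1),cv2.minAreaRect(Q[:,:2].astype(np.float32)))
m=(abs(X-455)<60)&(abs(Y+262)<60)&(Z>60)&(Z<110); print('z hist',np.histogram(Z[m],bins=np.arange(60,112,4)))
v=e-np.array([455.6,-262.5]); print('r %.1f ang %.1f deg'%(np.hypot(*v),np.degrees(np.arctan2(v[1],v[0]))))
goto([*e,100],80)
E
python3 mk.py w11
```

```text
knob 1261 [ 439.6 -199.7  137.6] [ 439.8 -199.7]
boss 1288 [ 455.2 -261.7  121.4] ((455.37322998046875, -262.47381591796875), (23.856950759887695, 23.559749603271484), 14.787296295166016)
z hist (array([  26,   25,   28,   24,   28,   40,   25, 1154,  888,   42,   58,
         60]), array([ 60,  64,  68,  72,  76,  80,  84,  88,  92,  96, 100, 104, 108]))
r 64.7 ang 104.2 deg
at [ 457.1 -262.5  115.4] yaw 14.1 | shift cm [ 6.52 -0.16  1.53] turn [ 0.     0.002 -1.151] q [-0.61  0.39  1.78 -0.    0.97 -0.86] F [0.5 0.1 0.3] op 59.8 t 17.4
```

View pics/w11.png

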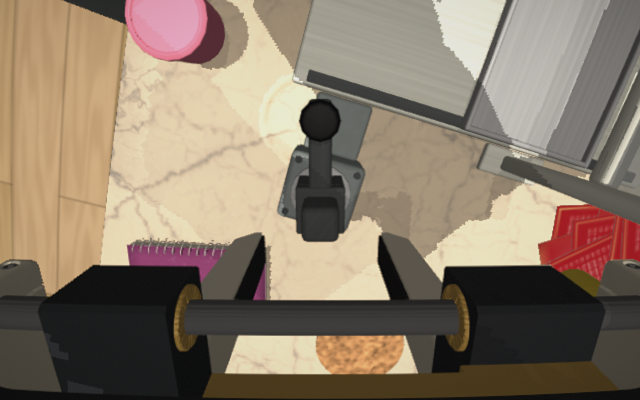

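Emit:
step_arm --targets '[[5, [0, 0, -0.3], [0, 0, -0.1]], [5, [0, 0, 0], [0, 0, -0.12]], [5, [0, 0, 0], [0, 0, -0.12]], [5, [0, 0, 0], [0, 0, -0.12]], [5, [0, 0, 0], [0, 0, -0.12]], [5, [0, 0, 0], [0, 0, -0.12]], [5, [0, 0, 0], [0, 0, -0.12]], [5, [0, 0, 0], [0, 0, -0.12]], [5, [0, 0, 0], [0, 0, -0.1]], [5, [0, 0, 0], [0, 0, -0.05]], [5, [0, 0, 0], [0, 0, 0]]]'

```text
clock: 18.5
eef_pos: [453.4, -260.0, 110.2]
tool_rot: [-0.297, -3.118, -0.008]
ft_force: [0.5, 0.2, -0.3]
opening: 50.0
```

```bash
python3 -c "
from h import *
goto([439.8,-199.7,105],80)"
```

```text
at [ 453.4 -260.   110.2] yaw 79.1 | shift cm [2.47 5.66 0.57] turn [ 0.004 -0.01  -0.015] q [-0.61  0.39  1.78 -0.    0.98 -1.99] F [ 0.5  0.2 -0.3] op 50.0 t 18.5
```

Emit:
step_arm --targets '[[5, [0.5, 1.2, 0], [0.004, -0.01, -0.015]], [5, [0.7, 1.6, 0], [0, 0, 0]], [5, [0.7, 1.6, 0], [0, 0, 0]], [5, [0.4, 0.8, 0], [0, 0, 0]], [5, [0, 0, 0], [0, 0, 0]], [5, [0, 0, 0], [0, 0, 0]]]'

```text
clock: 19.1
eef_pos: [438.5, -200.5, 109.0]
tool_rot: [-0.283, -3.126, -0.002]
ft_force: [0.7, -0.4, -0.0]
opening: 49.9
```

```bash
python3 -c "
from h import *
goto([439.8,-199.7,60],80)"
```

```text
at [ 438.5 -200.5  109. ] yaw 79.7 | shift cm [-0.13  0.09  4.9 ] turn [ 0.001 -0.003 -0.006] q [-0.53  0.32  1.89  0.    0.93 -1.92] F [ 0.7 -0.4 -0. ] op 49.9 t 19.1
```

Emit:
step_arm --targets '[[5, [-0.1, 0.1, 1], [0, 0, 0]], [5, [0, 0, 1.3], [0, 0, 0]], [5, [0, 0, 1.3], [0, 0, 0]], [5, [0, 0, 0.8], [0, 0, 0]], [3.5, [0, 0, 0], [0, 0, 0]], [2, [0, 0, 0], [0, 0, 0]], [1, [0, 0, 0], [0, 0, 0]], [1, [0, 0, 0], [0, 0, 0]], [1, [0, 0, 0], [0, 0, 0]]]' --force 30

```text
clock: 20.0
eef_pos: [440.9, -201.6, 62.2]
tool_rot: [-0.287, -3.128, -0.001]
ft_force: [-0.6, 0.5, -2.6]
opening: 22.5
```

```bash
python3 -c "
from h import *
goto([439.8,-199.7,60],80)"
```

```text
at [ 440.9 -201.6   62.2] yaw 79.5 | shift cm [0.15 0.16 0.22] turn [ 0.001 -0.001 -0.008] q [-0.52  0.4   1.92  0.    0.82 -1.91] F [-0.6  0.5 -2.6] op 22.5 t 20.0
```

```bash
cat > circ.py <<'E'
from h import *
import sys
dth=float(sys.argv[1]); n=int(sys.argv[2]); taper=float(sys.argv[3]) if len(sys.argv)>3 else 1
C=np.array([455.5,-262.5])
p,r=Tt(); m=r.as_matrix()
a=np.arctan2(p[1]-C[1],p[0]-C[0]); rad=np.hypot(*(p[:2]-C))
print('angle deg %.1f r %.1f z %.1f'%(np.degrees(a),rad,p[2])); goto(None,80)
cur=p[:2]; out=[]
for i in range(n):
    a+=dth
    t=C+64.5*np.array([np.cos(a),np.sin(a)])
    d=t-cur; cur=t
    out.append([float(np.round(np.dot(d,m[:2,0])/10,1)),float(np.round(np.dot(d,m[:2,1])/10,1))])
print(out, 'end deg',np.degrees(a).round(1))
E
python3 circ.py 0.25 8
```

```text
angle deg 103.4 r 62.6 z 62.2
at [ 440.9 -201.6   62.2] yaw 79.5 | shift cm None turn [ 0.001 -0.001 -0.008] q [-0.52  0.4   1.92  0.    0.82 -1.91] F [-0.6  0.5 -2.6] op 22.5 t 20.0
[[1.5, -0.7], [1.1, -1.1], [0.8, -1.4], [0.4, -1.5], [0.0, -1.6], [-0.4, -1.6], [-0.7, -1.4], [-1.1, -1.2]] end deg 218.0
```

Emit:
step_arm --targets '[[1, [1.5, -0.6, 0], [0, 0, 0]], [1, [1.1, -1.1, 0], [0, 0, 0]], [1, [0.8, -1.4, 0], [0, 0, 0]], [1, [0.4, -1.5, 0], [0, 0, 0]], [1, [0.0, -1.6, 0], [0, 0, 0]], [1, [-0.4, -1.6, 0], [0, 0, 0]]]' --force 30

```text
clock: 20.6
eef_pos: [395.9, -274.1, 62.7]
tool_rot: [0.284, 3.119, -0.002]
ft_force: [10.3, 5.0, -9.1]
opening: 22.8
```

```bash
python3 circ.py 0.3 12
```

```text
angle deg -169.0 r 60.7 z 62.7
at [ 395.9 -274.1   62.7] yaw 79.6 | shift cm None turn [-0.001  0.009 -0.007] q [-0.7   0.39  1.94  0.01  0.8  -2.1 ] F [10.3  5.  -9.1] op 22.8 t 20.6
[[-0.6, -1.8], [-1.4, -1.3], [-1.7, -0.8], [-1.9, -0.3], [-1.9, 0.3], [-1.7, 0.8], [-1.4, 1.3], [-1.0, 1.7], [-0.4, 1.9], [0.2, 1.9], [0.7, 1.8], [1.2, 1.5]] end deg 37.3
```

Emit:
step_arm --targets '[[1, [-0.6, -1.8, 0], [0, 0, 0]], [1, [-1.3, -1.4, 0], [0, 0, 0]], [1, [-1.7, -0.9, 0], [0, 0, 0]], [1, [-1.9, -0.3, 0], [0, 0, 0]], [1, [-1.9, 0.3, 0], [0, 0, 0]], [1, [-1.7, 0.8, 0], [0, 0, 0]], [1, [-1.4, 1.3, 0], [0, 0, 0]], [1, [-1.0, 1.7, 0], [0, 0, 0]], [1, [-0.4, 1.9, 0], [0, 0, 0]], [1, [0.2, 1.9, 0], [0, 0, 0]], [1, [0.7, 1.8, 0], [0, 0, 0]], [1, [1.2, 1.5, 0], [0, 0, 0]]]'

```text
clock: 21.8
eef_pos: [513.4, -228.6, 64.7]
tool_rot: [0.292, 3.112, -0.002]
ft_force: [2.8, -2.9, -6.0]
opening: 22.7
```

```bash
python3 circ.py 0.3 12
```

```text
angle deg 30.4 r 67.1 z 64.7
at [ 513.4 -228.6   64.7] yaw 79.3 | shift cm None turn [ 0.     0.016 -0.012] q [-0.5   0.51  1.73  0.01  0.89 -1.89] F [ 2.8 -2.9 -6. ] op 22.7 t 21.8
[[1.7, 1.1], [1.8, 0.8], [1.9, 0.2], [1.9, -0.4], [1.7, -0.9], [1.3, -1.4], [0.9, -1.7], [0.3, -1.9], [-0.2, -1.9], [-0.8, -1.8], [-1.3, -1.4], [-1.6, -1.0]] end deg 236.7
```

Emit:
step_arm --targets '[[1, [1.6, 1.1, 0.1], [0, 0.01, 0]], [1, [1.8, 0.8, 0], [0, 0, 0]], [1, [1.9, 0.2, 0.1], [0, 0, 0]], [1, [1.9, -0.4, 0], [0, 0, 0]], [1, [1.7, -0.9, 0], [0, 0, 0]], [1, [1.3, -1.4, 0.1], [0, 0, 0]], [1, [0.9, -1.7, 0], [0, 0, 0]], [1, [0.3, -1.9, 0], [0, 0, 0]], [1, [-0.2, -1.9, 0], [0, 0, 0]], [1, [-0.8, -1.8, 0], [0, 0, 0]], [1, [-1.3, -1.4, 0], [0, 0, 0]], [1, [-1.6, -1.0, 0], [0, 0, 0]]]'

```text
clock: 23.0
eef_pos: [420.3, -315.0, 62.9]
tool_rot: [0.288, 3.11, -0.001]
ft_force: [1.4, 8.0, -3.5]
opening: 22.2
```

```bash
python3 circ.py 0.3 12
```

```text
angle deg -123.8 r 63.2 z 62.9
at [ 420.3 -315.    62.9] yaw 79.4 | shift cm None turn [ 0.001  0.018 -0.01 ] q [-0.74  0.46  1.83  0.01  0.84 -2.13] F [ 1.4  8.  -3.5] op 22.2 t 23.0
[[-1.8, -0.6], [-1.9, 0.1], [-1.8, 0.7], [-1.5, 1.2], [-1.1, 1.6], [-0.6, 1.8], [-0.1, 1.9], [0.5, 1.9], [1.0, 1.6], [1.5, 1.2], [1.8, 0.7], [1.9, 0.2]] end deg 82.4
```

Emit:
step_arm --targets '[[1, [-1.8, -0.6, 0], [0, 0.01, 0]], [1, [-1.9, 0.1, 0], [0, 0.01, 0]], [1, [-1.8, 0.7, 0], [0, 0, 0]], [1, [-1.5, 1.2, 0], [0, 0, 0]], [1, [-1.1, 1.6, 0], [0, 0, 0]], [1, [-0.6, 1.8, 0], [0, 0, 0]], [1, [-0.1, 1.9, 0], [0, 0, 0]], [1, [0.5, 1.9, 0], [0, 0, 0]], [1, [1.0, 1.6, 0], [0, 0, 0]], [1, [1.5, 1.2, 0], [0, 0, 0]], [1, [1.8, 0.7, 0], [0, 0, 0]], [1, [1.9, 0.2, 0], [0, 0, 0]]]'

```text
clock: 24.2
eef_pos: [470.1, -198.4, 63.9]
tool_rot: [0.292, 3.119, -0.012]
ft_force: [0.5, -11.1, -13.0]
opening: 22.7
```

```bash
python3 circ.py 0.25 8
```

```text
angle deg 77.2 r 65.7 z 63.9
at [ 470.1 -198.4   63.9] yaw 79.3 | shift cm None turn [-0.007  0.01  -0.012] q [-0.49  0.43  1.86 -0.    0.83 -1.87] F [  0.5 -11.1 -13. ] op 22.7 t 24.2
[[1.6, -0.3], [1.5, -0.5], [1.3, -0.9], [1.1, -1.2], [0.7, -1.4], [0.4, -1.6], [-0.0, -1.6], [-0.4, -1.6]] end deg 191.8
```

Emit:
step_arm --targets '[[1, [1.6, -0.3, 0.1], [-0.007, 0.01, 0]], [1, [1.5, -0.5, 0], [0, 0, 0]], [1, [1.3, -0.9, 0], [0, 0, 0]], [1, [1.1, -1.2, 0], [0, 0, 0]], [1, [0.7, -1.4, 0], [0, 0, 0]], [1, [0.4, -1.4, 0], [0, 0, 0]], [1, [0.1, -0.6, 0], [0, 0, 0]]]'

```text
clock: 24.9
eef_pos: [394.8, -249.7, 63.5]
tool_rot: [0.29, 3.109, -0.011]
ft_force: [15.6, -0.1, -16.3]
opening: 22.5
```

```bash
python3 circ.py 0.1 4; python3 -c "
from h import *
wgrab('w12')"
```

```text
angle deg 168.1 r 62.1 z 63.5
at [ 394.8 -249.7   63.5] yaw 79.3 | shift cm None turn [-0.005  0.02  -0.012] q [-0.67  0.36  1.98  0.01  0.78 -2.06] F [ 15.6  -0.1 -16.3] op 22.5 t 24.9
[[0.2, -0.6], [-0.1, -0.6], [-0.1, -0.6], [-0.2, -0.6]] end deg 191.1
```

View pics/w12.png

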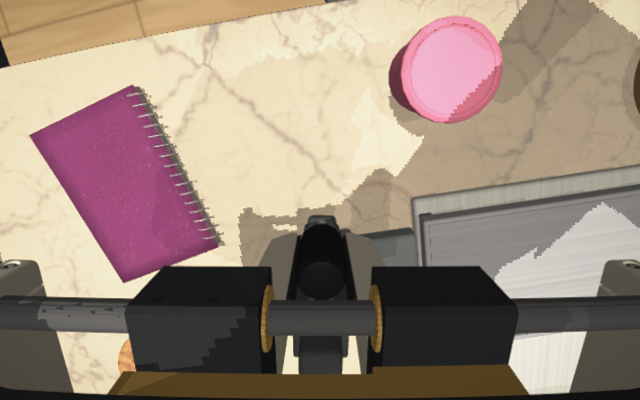

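Emit:
step_arm --targets '[[1, [0.1, -0.6, 0.1], [0, 0.01, 0]], [1, [0, -0.6, 0.1], [0, 0, 0]], [1, [-0.1, -0.6, 0], [0, 0, 0]], [1, [-0.1, -0.6, 0], [0, 0, 0]]]'

```text
clock: 25.35
eef_pos: [393.7, -272.3, 62.5]
tool_rot: [0.294, 3.111, -0.007]
ft_force: [12.5, 4.7, -8.8]
opening: 22.6
```

```bash
python3 circ.py 0.1 4
```

```text
angle deg -171.0 r 62.6 z 62.5
at [ 393.7 -272.3   62.5] yaw 79.2 | shift cm None turn [-0.003  0.017 -0.014] q [-0.71  0.39  1.95  0.01  0.79 -2.09] F [12.5  4.7 -8.8] op 22.6 t 25.35
[[-0.1, -0.7], [-0.3, -0.6], [-0.4, -0.5], [-0.4, -0.5]] end deg -148.0
```

Emit:
step_arm --targets '[[1, [-0.1, -0.5, 0], [0, 0, 0]], [1, [-0.1, -0.5, 0], [0, 0, 0]], [1, [0, 0, 0], [0, 0, 0]]]'

```text
clock: 25.65
eef_pos: [395.9, -280.1, 62.4]
tool_rot: [0.298, 3.106, -0.001]
ft_force: [2.2, 0.6, -3.2]
opening: 22.6
```

```bash
python3 circ.py 0.1 4; python3 -c "
from h import *
save('top12','top')"
```

```text
angle deg -163.5 r 62.1 z 62.4
at [ 395.9 -280.1   62.4] yaw 79.0 | shift cm None turn [ 0.001  0.021 -0.017] q [-0.72  0.39  1.94  0.02  0.79 -2.11] F [ 2.2  0.6 -3.2] op 22.6 t 25.65
[[-0.1, -0.7], [-0.4, -0.5], [-0.4, -0.5], [-0.5, -0.4]] end deg -140.6
```

View pics/top12.png

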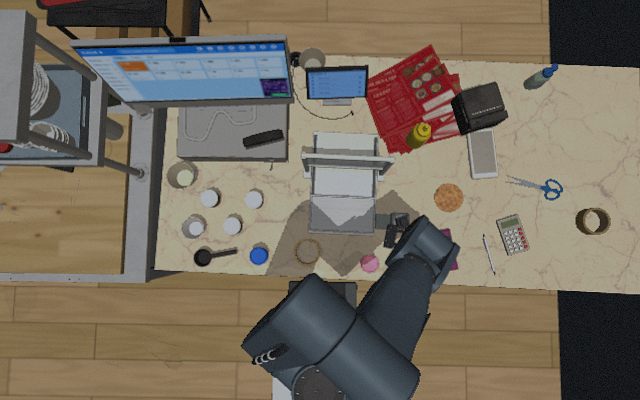

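```bash
cat > tray.py <<'E'
from h import *
import sys
d=np.load(f'pics/{sys.argv[1]}.npy'); P=cloud('top',d)
th=-0.035; O=np.array([481.5,-69.8])
c,s=np.cos(th),np.sin(th)
hx=(P[...,0]-O[0])*c+(P[...,1]-O[1])*s; hy=-(P[...,0]-O[0])*s+(P[...,1]-O[1])*c; Z=P[...,2]
cols=[]
for y0 in range(-90,90,20):
    m=(hy>y0)&(hy<y0+20)&(hx>-100)&(hx<280)&(Z>23.5)&(Z<31)
    q=np.sort(hx[m]); cols.append((y0,np.unique(q.round(0)).astype(int)))
for y,q in cols: print(y,*q)
m=(hy>-80)&(hy<80)&(hx>-110)&(hx<280); 
for a in range(-100,280,10):
    k=m&(hx>a)&(hx<a+10); print(a,np.median(Z[k]).round(1) if k.any() else None,end='; ')
E
python3 tray.py top12
```

```text
-90 -63 -60 -59 -57 -43 -40 -36 -33 -29 -26 -23 -19 -16 -15 -13 -12 -6 -2 2 4 11 12 22 28 39 42 46 49 56 59 60
-70 -61 -60 -58 -57 -54 -51 -50 -40 -37 -30 -26 -24 -20 -17 -10 -9 -3 4 7 10 14 20 21 23 24 27 28 31 34 38 42 45 51 52 55 58 59
-50 -62 -59 -58 -55 -45 -41 -38 -35 -28 -25 -21 -14 -11 -7 -4 0 3 6 9 10 13 19 20 30 33 34 41 44 48 50 51 54 57 58
-30 -63 -60 -59 -53 -50 -46 -43 -42 -36 -32 -25 -22 -19 -18 -16 -15 -12 2 5 6 8 9 12 19 22 23 25 26 33 39 43 47 49 53 56 57 59 60
-10 -64 -61 -60 -57 -50 -44 -43 -40 -37 -36 -34 -33 -30 -23 -20 -16 -13 -6 -3 4 5 7 8 11 14 15 18 21 22 25 28 31 35 42 49 55 56 58 59
10 -62 -61 -55 -51 -48 -38 -35 -28 -27 -21 -18 -14 -11 -10 -1 0 3 7 10 13 14 16 17 20 24 34 37 38 40 41 44 55 57 58
30 -63 -62 -60 -59 -52 -46 -45 -42 -35 -32 -29 -25 -22 -19 -18 -15 -12 -11 -5 -4 -1 2 5 6 12 16 19 23 29 30 37 46 47 56 57 60
50 -64 -63 -60 -56 -54 -50 -46 -40 -33 -32 -30 -29 -26 -23 -22 -16 -12 -5 -2 5 8 9 11 25 32 35 38 39 50 53 56 59 60
70 -61 -58 -54 -51 -48 -47 -45 -44 -30 -27 -17 -16 -14 -13 -10 -7 -3 3 4 21 24 28 38 42 45 48 55 56 58 59
-100 1.6; -90 1528.4; -80 1.9; -70 14.4; -60 20.8; -50 20.5; -40 20.8; -30 20.8; -20 21.1; -10 20.7; 0 20.3; 10 21.3; 20 20.5; 30 20.7; 40 20.5; 50 23.8; 60 11.5; 70 10.6; 80 11.2; 90 11.5; 100 11.0; 110 11.0; 120 11.0; 130 10.7; 140 181.2; 150 268.4; 160 None; 170 None; 180 None; 190 None; 200 11.6; 210 11.2; 220 11.4; 230 11.2; 240 11.6; 250 11.1; 260 11.1; 270 11.7;
```

Emit:
step_arm --targets '[[1, [-0.2, -0.6, 0], [0, 0, 0]], [1, [-0.2, -0.6, 0], [0, 0, 0]], [1, [-0.3, -0.6, 0], [0, 0, 0]]]'

```text
clock: 26.0
eef_pos: [398.4, -290.1, 60.8]
tool_rot: [0.303, 3.11, 0.022]
ft_force: [3.6, 22.5, 4.1]
opening: 22.9
```

```bash
python3 circ.py 0.1 4
```

```text
angle deg -154.2 r 63.5 z 60.8
at [ 398.4 -290.1   60.8] yaw 78.9 | shift cm None turn [ 0.016  0.016 -0.02 ] q [-0.74  0.41  1.91  0.03  0.82 -2.13] F [ 3.6 22.5  4.1] op 22.9 t 26.0
[[-0.3, -0.6], [-0.5, -0.5], [-0.5, -0.4], [-0.5, -0.4]] end deg -131.3
```

Emit:
step_arm --targets '[[1, [-0.2, -0.5, 0], [0, 0, 0]], [1, [0, 0, 0], [0, 0, 0]]]'

```text
clock: 26.2
eef_pos: [398.1, -289.1, 60.4]
tool_rot: [0.306, 3.114, 0.041]
ft_force: [-2.3, 5.7, 11.2]
opening: 22.7
```

```bash
python3 circ.py 0.1 4; python3 -c "
from h import *
save('top13','top')"; python3 tray.py top13 | tail -4
```

```text
angle deg -155.1 r 63.2 z 60.4
at [ 398.1 -289.1   60.4] yaw 78.8 | shift cm None turn [ 0.027  0.01  -0.021] q [-0.74  0.42  1.9   0.04  0.83 -2.14] F [-2.3  5.7 11.2] op 22.7 t 26.2
[[-0.3, -0.6], [-0.5, -0.5], [-0.5, -0.4], [-0.5, -0.4]] end deg -132.2
30 -63 -62 -59 -56 -55 -49 -46 -43 -42 -39 -38 -36 -35 -32 -29 -25 -19 -18 -15 -5 -1 5 6 13 19 26 29 30 33 36 37 40 47 50 54 56 57
50 -64 -63 -60 -53 -47 -44 -43 -39 -26 -16 -13 -6 -5 2 4 5 8 12 15 18 22 25 32 35 36 38 42 49 52 53 56 59 60
70 -64 -62 -61 -58 -57 -55 -48 -47 -41 -37 -34 -31 -27 -24 -23 -17 -10 -7 -4 -3 0 3 7 10 14 17 24 28 38 41 45 48 54 55 58 59
-100 0.8; -90 1528.4; -80 2.3; -70 15.9; -60 21.2; -50 20.2; -40 20.7; -30 19.7; -20 20.8; -10 21.5; 0 20.8; 10 20.6; 20 20.7; 30 21.2; 40 20.4; 50 24.6; 60 11.4; 70 11.6; 80 11.4; 90 11.3; 100 11.0; 110 11.3; 120 11.3; 130 11.1; 140 177.8; 150 267.2; 160 None; 170 None; 180 None; 190 None; 200 12.1; 210 11.7; 220 11.4; 230 11.3; 240 11.3; 250 11.6; 260 10.9; 270 11.6;
```

Emit:
step_arm --targets '[[6, [0, 0, 0], [0, 0, 0]], [6, [0, 0, 0], [0, 0, 0]], [6, [0, 0, 0], [0, 0, 0]], [6, [0, 0, 0], [0, 0, 0]], [6, [0, 0, -1], [0.01, 0.005, 0]], [6, [0, 0, -2], [0.01, 0.005, 0]], [6, [0, 0, -2.5], [0.01, 0, 0]], [6, [0, 0, -2.5], [0, 0, 0]], [9.3, [0, 0, -2], [0, 0, 0]], [9.3, [0, 0, 0], [0, 0, 0]], [9.3, [0, 0, 0], [0, 0, 0]]]'

```text
clock: 27.35
eef_pos: [396.6, -289.1, 168.2]
tool_rot: [-0.308, -3.123, 0.014]
ft_force: [-0.4, 0.8, -0.6]
opening: 79.6
```

```bash
python3 mk.py w14; python3 -c "
from h import *
goto([521,227.5,120],0)"
```

```text
knob 639 [ 392.1 -285.7  137.3] [ 392.8 -285.8]
boss 746 [ 452.6 -263.5  122.1] ((453.9007568359375, -263.4731750488281), (23.55720329284668, 23.378358840942383), 19.55649185180664)
z hist (array([ 33,  33,  31,  38,  36,  40,  41, 386, 755,  47,  54,  56]), array([ 60,  64,  68,  72,  76,  80,  84,  88,  92,  96, 100, 104, 108]))
r 67.0 ang -159.6 deg
at [ 396.6 -289.1  168.1] yaw 78.7 | shift cm [0.42 0.32 6.81] turn [-0.009 -0.003 -0.022] q [-0.72  0.26  1.82 -0.01  1.07 -2.09] F [ 1.1 -0.9  0.3] op 83.4 t 27.4
at [ 396.6 -289.1  168.1] yaw 78.7 | shift cm [-2.12 53.14  4.31] turn [-0.01   0.004  1.374] q [-0.72  0.26  1.82 -0.01  1.07 -2.09] F [ 1.1 -0.9  0.3] op 83.4 t 27.4
```

View pics/w14.png

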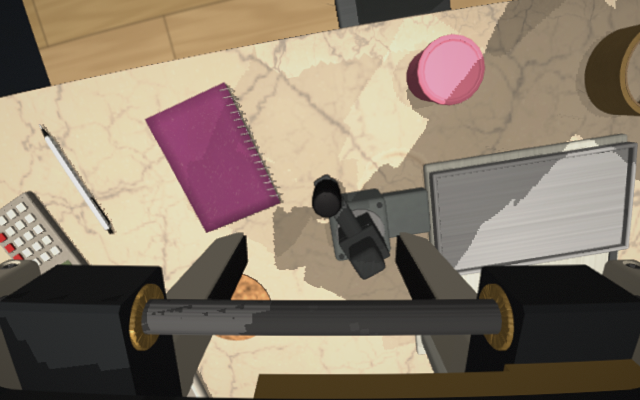

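Emit:
step_arm --targets '[[9.3, [0, 3, 0], [0, 0, 0.12]], [9.3, [0.6, 4.5, 0], [0, 0, 0.12]], [9.3, [1.2, 4.5, 0], [0, 0, 0.12]], [9.3, [1.8, 4.3, 0], [0, 0, 0.12]], [9.3, [2.4, 4, 0], [0, 0, 0.12]], [9.3, [2.9, 3.6, 0], [0, 0, 0.12]], [9.3, [3.4, 3.2, 0], [0, 0, 0.12]], [9.3, [3.8, 2.7, 0], [0, 0, 0.12]], [9.3, [4.1, 2.1, 0], [0, 0, 0.12]], [9.3, [4.3, 1.6, 0], [0, 0, 0.12]], [9.3, [4, 1, 0], [0, 0, 0.1]], [9.3, [2, 0, 0], [0, 0, 0]]]'

```text
clock: 28.6
eef_pos: [451.1, 214.5, 152.1]
tool_rot: [-2.153, -2.277, 0.033]
ft_force: [-0.4, -0.8, 0.1]
opening: 92.9
```

```bash
python3 -c "
from h import *
goto([521,227.5,100],0)"
```

```text
at [451.1 214.5 152.1] yaw 3.2 | shift cm [0.95 7.15 5.06] turn [-0.02   0.009  0.056] q [ 0.35  0.31  1.79 -0.    1.07  0.3 ] F [-0.4 -0.8  0.1] op 92.9 t 28.6
```

Emit:
step_arm --targets '[[9.3, [0, 2, 0], [-0.02, 0.009, 0.05]], [9.3, [0, 1, 0], [0, 0, 0]], [9.3, [0, 0, 0], [0, 0, 0]], [9.3, [0, 0, 0], [0, 0, 0]]]'

```text
clock: 29.0
eef_pos: [479.3, 217.6, 147.6]
tool_rot: [-2.208, -2.231, 0.011]
ft_force: [-0.7, -0.1, -0.0]
opening: 92.7
```

```bash
cat > cups.py <<'E'
from h import *
import sys
n=sys.argv[1]
p,d,c=wgrab(n); P=cloud('wrist',d,c); Z=P[...,2]
hsv=cv2.cvtColor(p,cv2.COLOR_BGR2HSV)
m=((Z>55)&(Z<68)&(hsv[...,1]<70)&(hsv[...,2]>100)&(P[...,1]>120)&(P[...,0]<640)).astype(np.uint8)
m=cv2.morphologyEx(m,cv2.MORPH_OPEN,np.ones((3,3)))
k,l,st,ce=cv2.connectedComponentsWithStats(m)
for i in range(1,k):
    if st[i,4]<200: continue
    Q=P[l==i]; e=cv2.minEnclosingCircle(Q[:,:2].astype(np.float32)); print('lid px',ce[i].round(0),'n',st[i,4],'mean',Q.mean(0).round(1),'circ',np.round(e[0],1),round(e[1],1))
goto([521,227.5,100],0)
E
python3 cups.py w15
```

```text
lid px [382.  11.] n 1506 mean [524.5 361.2  60.7] circ [524.7 369.1] 28.2
lid px [269.  89.] n 4199 mean [434.  301.   60.8] circ [433.8 300.5] 30.1
lid px [371. 173.] n 3473 mean [521.7 231.5  60.6] circ [522.1 230.4] 30.0
at [479.3 217.6 147.6] yaw 0.6 | shift cm [0.97 4.21 4.73] turn [-0.007  0.003  0.01 ] q [ 0.34  0.35  1.74 -0.    1.06  0.33] F [-0.3 -0.3  0.4] op 92.8 t 29.05
```

View pics/w15.png

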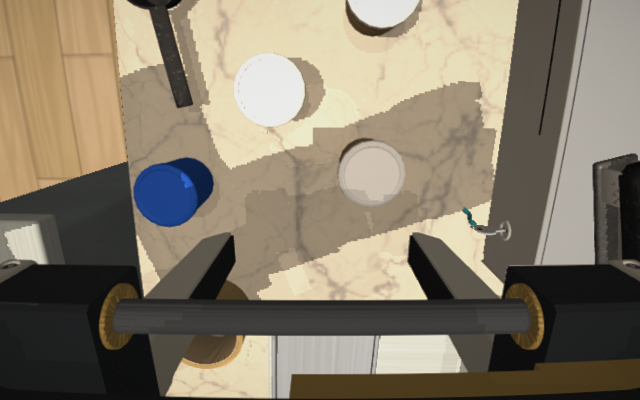

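```bash
python3 -c "
from h import *
d=np.load('pics/w15.npy'); P=cloud('wrist',d)
for u,v in [(510,120),(530,60),(560,160),(600,100),(620,200)]: print(u,v,P[v,u].round(0))
d=np.load('pics/top0.npy'); P=cloud('top',d)
for v in range(120,172,6): print(v,P[v,240].round(0),P[v,185].round(0),P[v,280].round(0))
"
```

```text
510 120 [658. 278.  24.]
530 60 [658. 330.  43.]
560 160 [662. 252.  98.]
600 100 [681. 297. 103.]
620 200 [688. 230. 132.]
120 [779. 271. 108.] [777. 453. 106.] [780. 140. 110.]
126 [759. 271. 106.] [755. 450. 113.] [761. 139. 107.]
132 [740. 271. 101.] [734. 448. 117.] [731. 135. 146.]
138 [720. 270. 103.] [717. 451. 105.] [712. 134. 146.]
144 [701. 271.  97.] [697. 450. 104.] [702. 139. 102.]
150 [680. 269. 104.] [676. 448. 107.] [680. 137. 109.]
156 [659. 268. 106.] [658. 450. 101.] [661. 137. 105.]
162 [658. 290.  -7.] [655. 482.  -4.] [656. 146.  19.]
168 [635. 286.   5.] [631. 474.  18.] [638. 147.   3.]
```

Emit:
step_arm --targets '[[9.3, [0.4, 1.5, 1], [-0.007, 0.003, 0.01]], [9.3, [0.4, 1.5, 2], [0, 0, 0]], [9.3, [0.2, 1, 2], [0, 0, 0]], [9.3, [0, 0, 1], [0, 0, 0]], [9.3, [0, 0, 0], [0, 0, 0]], [9.3, [0, 0, 0], [0, 0, 0]]]'

```text
clock: 29.65
eef_pos: [518.6, 225.4, 86.9]
tool_rot: [-2.222, -2.221, 0.001]
ft_force: [-0.4, 0.4, -0.7]
opening: 93.0
```

```bash
python3 -c "
from h import *
goto([521.7,229.5,-19],0)"
```

```text
at [518.6 225.4  86.9] yaw -0.0 | shift cm [ 0.41  0.31 10.59] turn [-0.     0.    -0.001] q [ 0.33  0.49  1.7  -0.    0.96  0.33] F [-0.4  0.4 -0.7] op 93.0 t 29.65
```

Emit:
step_arm --targets '[[9.3, [0.4, 0.3, 1], [0, 0, 0]], [9.3, [0, 0, 2], [0, 0, 0]], [9.3, [0, 0, 2.5], [0, 0, 0]], [9.3, [0, 0, 2.5], [0, 0, 0]], [9.3, [0, 0, 1.6], [0, 0, 0]], [9.3, [0, 0, 0.5], [0, 0, 0]], [9.3, [0, 0, 0], [0, 0, 0]]]'

```text
clock: 30.35
eef_pos: [523.8, 231.7, -14.4]
tool_rot: [2.219, 2.219, 0.011]
ft_force: [-0.6, -0.0, 1.1]
opening: 92.9
```

```bash
python3 -c "
from h import *
goto([521.7,229.5,-19],0)"
```

```text
at [523.8 231.7 -14.4] yaw 0.0 | shift cm [-0.22 -0.21  0.46] turn [ 0.007 -0.002  0.   ] q [ 0.34  0.65  1.73 -0.    0.75  0.33] F [-0.6 -0.   1.1] op 92.9 t 30.35
```

Emit:
step_arm --targets '[[9.3, [-0.2, -0.2, 0.2], [0.005, 0, 0]], [7, [0, 0, 0], [0, 0, 0]], [5, [0, 0, 0], [0, 0, 0]], [4, [0, 0, 0], [0, 0, 0]], [4, [0, 0, 0], [0, 0, 0]], [4, [0, 0, 0], [0, 0, 0]], [4, [0, 0, 0], [0, 0, 0]], [4, [0, 0, 0], [0, 0, 0]]]' --force 15

```text
clock: 31.15
eef_pos: [523.6, 230.3, -13.1]
tool_rot: [2.22, 2.221, 0.012]
ft_force: [-0.2, -0.1, -0.9]
opening: 57.9
```

Emit:
step_arm --targets '[[4, [0, 0, -0.5], [0, 0, 0]], [4, [0, 0, -1.5], [0, 0, 0]], [4, [0, 0, -2], [0, 0, 0]], [4, [0, 0, -2], [0, 0, 0]], [4, [0, 0, -1], [0, 0, 0]], [4, [0, 0, 0], [0, 0, 0]]]'

```text
clock: 31.75
eef_pos: [522.9, 230.0, 62.7]
tool_rot: [2.219, 2.221, 0.012]
ft_force: [0.9, -0.8, -1.2]
opening: 58.1
```

```bash
python3 -c "
from h import *
goto([479.5,-70,60],-2)
wgrab('w16')"
```

```text
at [522.9 230.   62.7] yaw 0.0 | shift cm [-29.99  -4.36   0.12] turn [ 0.007 -0.004  0.036] q [0.33 0.53 1.7  0.   0.9  0.33] F [ 0.9 -0.8 -1.2] op 58.1 t 31.75
```

View pics/w16.png

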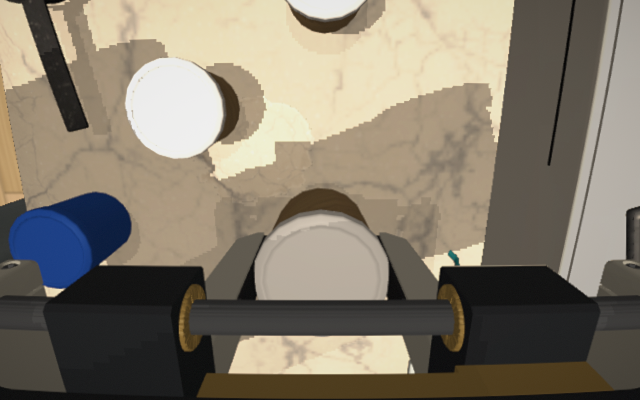

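Emit:
step_arm --targets '[[4, [-2, -0.5, 0], [0.005, -0.004, 0.01]], [4, [-4, -0.5, 0], [0, 0, 0.01]], [4, [-4, -0.5, 0], [0, 0, 0.01]], [4, [-4, -0.5, 0], [0, 0, 0]], [4, [-4, -0.5, 0], [0, 0, 0]], [4, [-4, -0.5, 0], [0, 0, 0]], [4, [-4, -0.5, 0], [0, 0, 0]], [4, [-4, -0.4, 0], [0, 0, 0]], [4, [-3, -0.3, 0], [0, 0, 0]], [4, [-1.5, 0, 0], [0, 0, 0]], [4, [0, 0, 0], [0, 0, 0]], [4, [0, 0, 0], [0, 0, 0]]]'

```text
clock: 33.0
eef_pos: [456.3, -133.3, 53.6]
tool_rot: [-2.252, -2.172, 0.018]
ft_force: [0.8, 0.5, -0.5]
opening: 57.7
```

```bash
cat > held.py <<'E'
from h import *
import sys
n=sys.argv[1]; tx,ty,tz=map(float,sys.argv[2:5])
goto([tx,ty,tz],-2)
p,d,c=wgrab(n); p0,r=Tt(); P=cloud('wrist',d,c)
T=r.inv().apply((P-p0).reshape(-1,3)).reshape(P.shape)
m=(abs(T[...,0])<45)&(abs(T[...,1])<27)&(T[...,2]<-70+21)&(T[...,2]>-90+21)
Q=T[m]; print('lid z',np.median(Q[:,2])); 
zt=np.median(Q[:,2]); m=(abs(T[...,0])<45)&(abs(T[...,1])<32)&(abs(T[...,2]-zt)<4); Q=T[m]; print(len(Q),Q.mean(0).round(1),'x range',np.percentile(Q[:,0],[.5,99.5]).round(1),'y',np.percentile(Q[:,1],[.5,99.5]).round(1))
E
python3 held.py w17 477 -139 9
```

```text
at [ 456.3 -133.3   53.6] yaw -2.1 | shift cm [-0.49  2.17  4.43] turn [-0.017 -0.    -0.001] q [-0.38  0.41  1.94 -0.01  0.81 -0.34] F [ 0.8  0.5 -0.5] op 57.7 t 33.0
lid z -56.61251355102228
425 [ 21.5   1.2 -56.5] x range [ 6.2 28.4] y [-31.8  31.8]
```

View pics/w17.png

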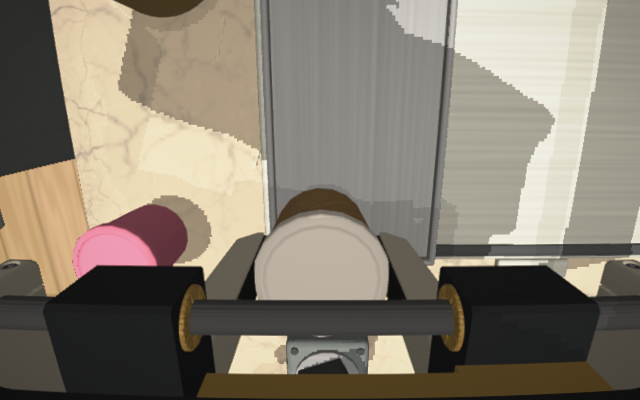

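Emit:
step_arm --targets '[[4, [-0.2, 0.8, 0.5], [-0.015, 0, 0]], [4, [-0.2, 0.9, 0.8], [0, 0, 0]], [4, [0, 0.3, 0.8], [0, 0, 0]], [4, [0, 0, 0.7], [0, 0, 0]], [4, [0, 0, 0.4], [0, 0, 0]], [4, [0, 0, 0], [0, 0, 0]], [4, [0, 0, 0], [0, 0, 0]]]'

```text
clock: 33.75
eef_pos: [477.4, -135.0, 17.2]
tool_rot: [-2.254, -2.185, 0.002]
ft_force: [-0.2, 0.3, -2.4]
opening: 57.8
```

```bash
python3 -c "
from h import *
goto([477,-138,7],-2)"
```

```text
at [ 477.4 -135.    17.2] yaw -1.8 | shift cm [-0.31 -0.03  1.02] turn [-0.003 -0.001  0.004] q [-0.37  0.5   1.91 -0.    0.73 -0.34] F [-0.2  0.3 -2.4] op 57.8 t 33.75
```

Emit:
step_arm --targets '[[4, [-0.3, 0, 0.3], [0, 0, 0]], [4, [0, 0, 0.3], [0, 0, 0]], [4, [0, 0, 0.2], [0, 0, 0]], [4, [0, 0, 0.1], [0, 0, 0]], [4, [0, 0, 0], [0, 0, 0]]]'

```text
clock: 34.25
eef_pos: [477.5, -138.5, 8.1]
tool_rot: [-2.255, -2.185, 0.001]
ft_force: [0.4, -0.2, -1.6]
opening: 57.8
```

```bash
python3 -c "
from h import *
goto([477,-138,7],-2)"
```

```text
at [ 477.5 -138.5    8.1] yaw -1.8 | shift cm [ 0.05 -0.05  0.11] turn [-0.002 -0.001  0.003] q [-0.38  0.52  1.91 -0.    0.71 -0.34] F [ 0.4 -0.2 -1.6] op 57.8 t 34.25
```

Emit:
step_arm --targets '[[4, [0, 0, 0.1], [0, 0, 0]], [4, [0, 0, 0.1], [0, 0, 0]], [4, [0, 0, 0], [0, 0, 0]]]'

```text
clock: 34.55
eef_pos: [477.5, -138.7, 6.5]
tool_rot: [-2.255, -2.185, 0.002]
ft_force: [-0.4, -1.0, -1.3]
opening: 57.6
```

Foot is at the floor level to within 1 mm. Release and rise.

Emit:
step_arm --targets '[[6.2, [0, 0, 0.05], [0, 0, 0]], [7, [0, 0, 0], [0, 0, 0]], [8, [0, 0, 0], [0, 0, 0]], [9.3, [0, 0, 0], [0, 0, 0]], [9.3, [0, 0, 0], [0, 0, 0]], [9.3, [0, 0, -1], [0, 0, 0]], [9.3, [0, 0, -2], [0, 0, 0]], [9.3, [0, 0, -3], [0, 0, 0]], [9.3, [0, 0, -3], [0, 0, 0]], [9.3, [0, 0, -2], [0, 0, 0]], [9.3, [0, 0, 0], [0, 0, 0]]]'

```text
clock: 35.65
eef_pos: [477.9, -138.6, 123.2]
tool_rot: [-2.256, -2.186, 0.001]
ft_force: [-0.2, -0.4, -0.6]
opening: 93.3
```

```bash
python3 -c "
from h import *
goto([433.5,298.5,120],0)
p,d,c=wgrab('w18'); P=cloud('wrist',d,c); X,Y,Z=P[...,0],P[...,1],P[...,2]
m=(abs(X-477)<45)&(abs(Y+139)<45)&(Z>76)&(Z<88); Q=P[m]; print(len(Q),Q.mean(0),cv2.minEnclosingCircle(Q[:,:2].astype(np.float32)))"
```

```text
at [ 477.9 -138.6  123.2] yaw -1.8 | shift cm [43.55 -5.81  0.32] turn [-0.001 -0.    -0.031] q [-0.38  0.33  1.84 -0.    0.97 -0.34] F [-0.2 -0.4 -0.6] op 93.3 t 35.65
4554 [ 477.00636737 -137.09620157   80.20078811] ((476.9289245605469, -138.41058349609375), 30.069852828979492)
```

View pics/w18.png

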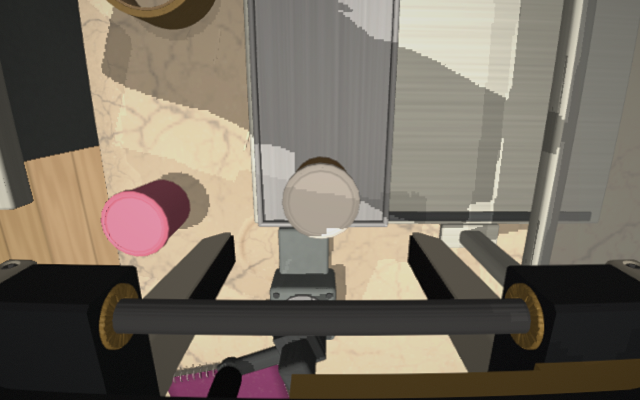

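Emit:
step_arm --targets '[[9.3, [2, -0.3, 0], [0, 0, 0]], [9.3, [4, -0.6, 0], [0, 0, 0]], [9.3, [4.5, -0.6, 0], [0, 0, -0.01]], [9.3, [4.5, -0.6, 0], [0, 0, -0.01]], [9.3, [4.5, -0.6, 0], [0, 0, -0.01]], [9.3, [4.5, -0.6, 0], [0, 0, 0]], [9.3, [4.5, -0.6, 0], [0, 0, 0]], [9.3, [4.5, -0.6, 0], [0, 0, 0]], [9.3, [4, -0.5, 0], [0, 0, 0]], [9.3, [2.5, -0.3, 0], [0, 0, 0]], [9.3, [0, 0, 0], [0, 0, 0]], [9.3, [0, 0, 0], [0, 0, 0]]]'

```text
clock: 36.9
eef_pos: [420.7, 270.6, 111.7]
tool_rot: [-2.218, -2.212, 0.021]
ft_force: [0.3, -0.6, 0.6]
opening: 92.8
```

```bash
sed -i 's/goto(\[521,227.5,100\],0)/goto([433.5,298.5,0],0)/' cups.py; python3 cups.py w19
```

```text
lid px [469.  51.] n 5869 mean [523.6 379.6  60.6] circ [524.6 379. ] 30.4
lid px [341. 160.] n 4679 mean [433.9 301.7  60.7] circ [434.  300.7] 30.0
at [420.8 270.3 111.7] yaw -0.2 | shift cm [ 2.86  1.44 11.14] turn [-0.016  0.003 -0.003] q [0.47 0.36 1.83 0.01 0.97 0.47] F [-0.4 -0.4 -0.4] op 92.8 t 36.95
```

Emit:
step_arm --targets '[[9.3, [1.2, 0.5, 0.8], [-0.015, 0, 0]], [9.3, [1.2, 0.5, 1], [0, 0, 0]], [9.3, [0.3, 0.2, 1], [0, 0, 0]], [9.3, [0, 0, 0], [0, 0, 0]], [9.3, [0, 0, 0], [0, 0, 0]]]'

```text
clock: 37.45
eef_pos: [434.4, 295.3, 80.2]
tool_rot: [2.229, 2.21, -0.004]
ft_force: [-0.1, -0.5, 0.6]
opening: 93.1
```

```bash
python3 -c "
from h import *
goto([434,300,-13],0)"
```

```text
at [434.4 295.3  80.2] yaw -0.5 | shift cm [ 0.51 -0.05  9.32] turn [ 0.     0.004 -0.009] q [ 0.51  0.44  1.8  -0.    0.9   0.52] F [-0.1 -0.5  0.6] op 93.1 t 37.45
```

Emit:
step_arm --targets '[[9.3, [0.4, 0, 1], [0, 0, 0]], [9.3, [0, 0, 2], [0, 0, 0]], [9.3, [0, 0, 2.3], [0, 0, 0]], [9.3, [0, 0, 2.1], [0, 0, 0]], [9.3, [0, 0, 1.2], [0, 0, 0]], [9.3, [0, 0, 0], [0, 0, 0]], [9.3, [0, 0, 0], [0, 0, 0]]]'

```text
clock: 38.15
eef_pos: [435.5, 298.9, -8.9]
tool_rot: [2.23, 2.207, 0.001]
ft_force: [0.8, 0.7, -0.4]
opening: 92.7
```

```bash
python3 -c "
from h import *
goto([434,300,-13],0)"
```

```text
at [435.5 298.9  -8.9] yaw -0.6 | shift cm [ 0.11 -0.15  0.41] turn [ 0.003  0.003 -0.011] q [ 0.52  0.59  1.84 -0.01  0.71  0.53] F [ 0.8  0.7 -0.4] op 92.7 t 38.15
```

Emit:
step_arm --targets '[[9.3, [0.1, -0.1, 0.4], [0, 0, 0]], [7, [0, 0, 0], [0, 0, 0]], [5, [0, 0, 0], [0, 0, 0]], [4, [0, 0, 0], [0, 0, 0]], [4, [0, 0, 0], [0, 0, 0]], [4, [0, 0, 0], [0, 0, 0]], [4, [0, 0, 0], [0, 0, 0]], [4, [0, 0, 0], [0, 0, 0]]]' --force 15

```text
clock: 38.95
eef_pos: [435.9, 301.0, -10.4]
tool_rot: [2.23, 2.206, 0.008]
ft_force: [1.0, -0.6, -0.4]
opening: 57.9
```

Emit:
step_arm --targets '[[4, [0, 0, -0.5], [0, 0, 0]], [4, [0, 0, -1.5], [0, 0, 0]], [4, [0, 0, -2], [0, 0, 0]], [4, [0, 0, -2], [0, 0, 0]], [4, [0, 0, -1.5], [0, 0, 0]], [4, [0, 0, 0], [0, 0, 0]]]'

```text
clock: 39.55
eef_pos: [434.5, 300.5, 67.6]
tool_rot: [2.23, 2.206, 0.004]
ft_force: [-0.3, 0.4, -3.1]
opening: 57.5
```

```bash
python3 -c "
from h import *
goto([479.5,-69,70],-2)"
```

```text
at [434.5 300.5  67.6] yaw -0.6 | shift cm [-36.9    4.89  -0.16] turn [0.005 0.001 0.024] q [ 0.52  0.46  1.81 -0.    0.87  0.53] F [-0.3  0.4 -3.1] op 57.5 t 39.55
```

Emit:
step_arm --targets '[[4, [-2, 0.5, 0], [0.005, 0, 0.01]], [4, [-4, 0.6, 0], [0, 0, 0.01]], [4, [-4, 0.6, 0], [0, 0, 0]], [4, [-4, 0.6, 0], [0, 0, 0]], [4, [-4, 0.6, 0], [0, 0, 0]], [4, [-4, 0.6, 0], [0, 0, 0]], [4, [-4, 0.6, 0], [0, 0, 0]], [4, [-4, 0.6, 0], [0, 0, 0]], [4, [-3, 0.5, 0], [0, 0, 0]], [4, [-1.5, 0.3, 0], [0, 0, 0]], [4, [0, 0, 0], [0, 0, 0]], [4, [0, 0, 0], [0, 0, 0]]]'

```text
clock: 40.75
eef_pos: [477.5, -58.8, 61.5]
tool_rot: [-2.252, -2.185, 0.007]
ft_force: [-0.3, -0.2, -1.1]
opening: 57.6
```

```bash
python3 -c "
from h import *
goto([479.5,-68.5,9],-2)
wgrab('w20')"
```

```text
at [477.5 -58.8  61.5] yaw -1.7 | shift cm [-0.96  0.25  5.24] turn [-0.005  0.001  0.005] q [-0.22  0.4   1.93 -0.    0.82 -0.19] F [-0.3 -0.2 -1.1] op 57.6 t 40.75
```

View pics/w20.png

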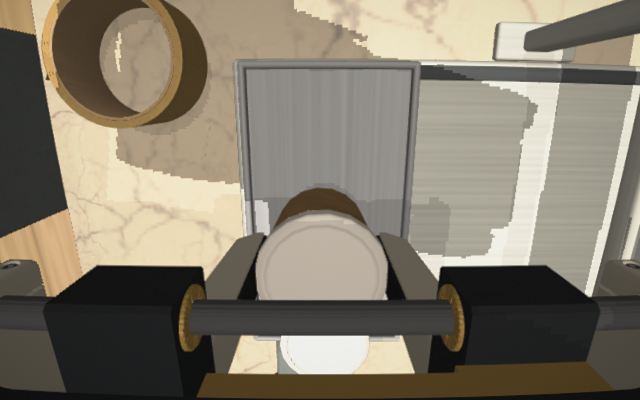

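Emit:
step_arm --targets '[[4, [-0.4, 0.1, 0.5], [-0.005, 0, 0]], [4, [-0.4, 0.1, 0.9], [0, 0, 0]], [4, [0, 0, 1], [0, 0, 0]], [4, [0, 0, 0.9], [0, 0, 0]], [4, [0, 0, 0.5], [0, 0, 0]], [4, [0, 0, 0], [0, 0, 0]], [4, [0, 0, 0], [0, 0, 0]]]'

```text
clock: 41.5
eef_pos: [478.3, -64.1, 18.8]
tool_rot: [-2.248, -2.192, 0.003]
ft_force: [0.6, 0.6, -1.9]
opening: 58.0
```

```bash
python3 -c "
from h import *
goto([479.5,-68.5,9],-2)"
```

```text
at [478.3 -64.1  18.8] yaw -1.5 | shift cm [-0.43  0.13  0.98] turn [-0.003 -0.     0.009] q [-0.23  0.48  1.95 -0.    0.72 -0.2 ] F [ 0.6  0.6 -1.9] op 58.0 t 41.5
```

Emit:
step_arm --targets '[[4, [-0.4, 0.1, 0.3], [0, 0, 0]], [4, [0, 0, 0.3], [0, 0, 0]], [4, [0, 0, 0.2], [0, 0, 0]], [4, [0, 0, 0.1], [0, 0, 0]], [4, [0, 0, 0], [0, 0, 0]]]'

```text
clock: 42.0
eef_pos: [479.9, -68.7, 9.7]
tool_rot: [-2.249, -2.192, 0.001]
ft_force: [0.4, -0.0, -0.7]
opening: 57.7
```

```bash
python3 -c "
from h import *
goto([479.5,-68.5,9.1],-2)"
```

```text
at [479.9 -68.7   9.7] yaw -1.5 | shift cm [ 0.02 -0.04  0.06] turn [-0.001  0.     0.009] q [-0.24  0.5   1.95 -0.    0.7  -0.21] F [ 0.4 -0.  -0.7] op 57.7 t 42.0
```

Foot at about 20 mm; a last touch down, release, rise.

Emit:
step_arm --targets '[[4, [0, 0, 0.1], [0, 0, 0]], [4, [0, 0, 0], [0, 0, 0]], [6.2, [0, 0, 0], [0, 0, 0]], [7, [0, 0, 0], [0, 0, 0]], [8, [0, 0, 0], [0, 0, 0]], [9.3, [0, 0, 0], [0, 0, 0]], [9.3, [0, 0, 0], [0, 0, 0]], [9.3, [0, 0, -1], [0, 0, 0]], [9.3, [0, 0, -2], [0, 0, 0]], [9.3, [0, 0, -3], [0, 0, 0]], [9.3, [0, 0, -3], [0, 0, 0]], [9.3, [0, 0, -2], [0, 0, 0]]]'

```text
clock: 43.2
eef_pos: [478.7, -68.4, 123.4]
tool_rot: [-2.247, -2.19, 0.004]
ft_force: [0.4, -0.2, -0.4]
opening: 93.3
```

```bash
python3 -c "
from h import *
goto([524,378,130],0)"
```

```text
at [478.7 -68.4 123.4] yaw -1.5 | shift cm [44.74  3.38 -0.66] turn [-0.004 -0.001 -0.026] q [-0.24  0.31  1.87 -0.    0.97 -0.21] F [ 0.4 -0.2 -0.4] op 93.3 t 43.2
```

Emit:
step_arm --targets '[[9.3, [2, 0.2, 0], [0, 0, -0.01]], [9.3, [4, 0.3, 0], [0, 0, -0.01]], [9.3, [4.5, 0.3, -0.1], [0, 0, -0.01]], [9.3, [4.5, 0.3, -0.1], [0, 0, 0]], [9.3, [4.5, 0.4, -0.1], [0, 0, 0]], [9.3, [4.5, 0.4, -0.1], [0, 0, 0]], [9.3, [4.5, 0.4, 0], [0, 0, 0]], [9.3, [4.5, 0.4, 0], [0, 0, 0]], [9.3, [4, 0.3, 0], [0, 0, 0]], [9.3, [2.5, 0.2, 0], [0, 0, 0]], [9.3, [0, 0, 0], [0, 0, 0]], [9.3, [0, 0, 0], [0, 0, 0]]]'

```text
clock: 44.4
eef_pos: [513.6, 342.2, 141.1]
tool_rot: [2.213, 2.221, 0.013]
ft_force: [-0.4, 1.3, 0.4]
opening: 92.8
```

```bash
sed -i 's/goto(\[433.5,298.5,0\],0)/goto([524,378,0],0)/' cups.py; python3 cups.py w21; python3 -c "
from h import *
save('top21','top')"
```

```text
lid px [390.  57.] n 237 mean [567.9 450.7  62.7] circ [571.6 452.9] 25.4
lid px [456.  66.] n 495 mean [621.8 445.   60.9] circ [615.2 449.8] 29.0
lid px [334. 146.] n 3857 mean [524.7 380.3  60.7] circ [524.8 379.7] 30.0
at [513.7 341.9 141.2] yaw 0.2 | shift cm [ 3.59  0.89 14.13] turn [ 0.011 -0.001  0.003] q [ 0.51  0.51  1.52 -0.    1.11  0.51] F [ 0.2  0.2 -0.1] op 92.7 t 44.45
```

View pics/w21.png

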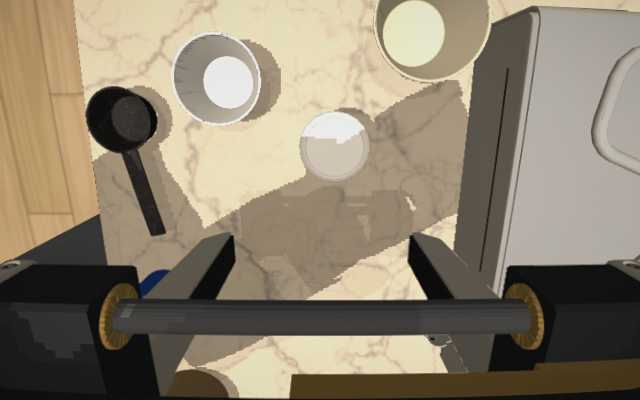

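View pics/top21.png

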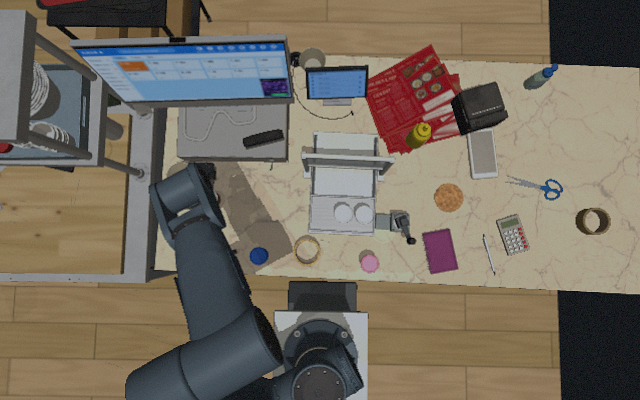

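```bash
cat > crk.py <<'E'
from h import *
import sys
d=np.load(f'pics/{sys.argv[1]}.npy'); P=cloud('top',d); X,Y,Z=P[...,0],P[...,1],P[...,2]
m=(abs(X-455)<95)&(abs(Y+262)<95)&(Z>132)&(Z<144); Q=P[m]; print('knob',len(Q),Q.mean(0).round(1))
m=(abs(X-455)<30)&(abs(Y+262)<30)&(Z>117)&(Z<129); Q=P[m]; print('boss',len(Q),Q.mean(0).round(1),cv2.minAreaRect(Q[:,:2].astype(np.float32)) if len(Q)>3 else '')
E
python3 crk.py top21
```

```text
knob 39 [ 391.9 -286.8  137.9]
boss 51 [ 453.4 -265.   122.8] ((452.8880920410156, -265.3334655761719), (24.074857711791992, 23.180116653442383), 21.00016212463379)
```

Crank unchanged, two cups stand on the tray. Now the third cup.

Emit:
step_arm --targets '[[9.3, [1.3, 0.4, 1], [0.011, 0, 0]], [9.3, [1.3, 0.4, 2], [0, 0, 0]], [9.3, [0.6, 0.1, 2], [0, 0, 0]], [9.3, [0, 0, 1], [0, 0, 0]], [9.3, [0, 0, 0], [0, 0, 0]], [9.3, [0, 0, 0], [0, 0, 0]]]'

```text
clock: 45.1
eef_pos: [525.2, 367.9, 82.5]
tool_rot: [-2.227, -2.216, -0.002]
ft_force: [-0.1, 0.3, -0.8]
opening: 93.2
```

```bash
python3 -c "
from h import *
goto([524.5,379,-12],0)"
```

```text
at [525.2 367.9  82.5] yaw -0.3 | shift cm [ 1.1  -0.09  9.45] turn [ 0.001 -0.001 -0.005] q [0.54 0.62 1.48 0.   1.04 0.54] F [-0.1  0.3 -0.8] op 93.2 t 45.1
```

Emit:
step_arm --targets '[[9.3, [0.6, 0, 0.8], [0, 0, 0]], [9.3, [0.5, 0, 1.5], [0, 0, 0]], [9.3, [0, 0, 2.3], [0, 0, 0]], [9.3, [0, 0, 2.3], [0, 0, 0]], [9.3, [0, 0, 1.4], [0, 0, 0]], [9.3, [0, 0, 0.4], [0, 0, 0]], [9.3, [0, 0, 0], [0, 0, 0]]]'

```text
clock: 45.8
eef_pos: [526.7, 381.0, -7.7]
tool_rot: [2.227, 2.215, 0.009]
ft_force: [-0.1, -0.2, 0.1]
opening: 93.0
```

```bash
python3 -c "
from h import *
goto([524.5,379,-12],0)"
```

```text
at [526.7 381.   -7.7] yaw -0.3 | shift cm [-0.2  -0.22  0.43] turn [ 0.005 -0.004 -0.006] q [0.55 0.75 1.5  0.   0.88 0.56] F [-0.1 -0.2  0.1] op 93.0 t 45.8
```

Emit:
step_arm --targets '[[9.3, [-0.2, -0.2, 0.4], [0.005, 0, 0]], [7, [0, 0, 0], [0, 0, 0]], [5, [0, 0, 0], [0, 0, 0]], [4, [0, 0, 0], [0, 0, 0]], [4, [0, 0, 0], [0, 0, 0]], [4, [0, 0, 0], [0, 0, 0]], [4, [0, 0, 0], [0, 0, 0]], [4, [0, 0, 0], [0, 0, 0]]]' --force 15

```text
clock: 46.6
eef_pos: [526.2, 379.9, -8.8]
tool_rot: [-2.226, -2.214, -0.01]
ft_force: [-0.2, -0.5, -1.3]
opening: 58.1
```

Emit:
step_arm --targets '[[4, [0, 0, -0.5], [0, 0, 0]], [4, [0, 0, -1.5], [0, 0, 0]], [4, [0, 0, -2], [0, 0, 0]], [4, [0, 0, -2], [0, 0, 0]], [4, [0, 0, -1.5], [0, 0, 0]], [4, [0, 0, 0], [0, 0, 0]]]'

```text
clock: 47.2
eef_pos: [525.9, 379.4, 72.7]
tool_rot: [-2.226, -2.214, -0.011]
ft_force: [-0.2, 0.2, -1.3]
opening: 57.7
```

```bash
python3 -c "
from h import *
goto([482,1,70],-2)"
```

```text
at [525.9 379.4  72.7] yaw -0.3 | shift cm [-3.787e+01 -4.180e+00  1.000e-02] turn [ 0.003 -0.006  0.029] q [0.55 0.64 1.47 0.   1.02 0.55] F [-0.2  0.2 -1.3] op 57.7 t 47.2
```

Emit:
step_arm --targets '[[4, [-2, -0.3, 0], [0, -0.005, 0.01]], [4, [-4, -0.4, 0], [0, 0, 0.01]], [4, [-4.2, -0.3, 0], [0, 0, 0]], [4, [-4.2, -0.3, 0], [0, 0, 0]], [4, [-4.2, -0.3, 0], [0, 0, 0]], [4, [-4.2, -0.3, 0], [0, 0, 0]], [4, [-4.2, -0.3, 0], [0, 0, 0]], [4, [-4.2, -0.3, 0], [0, 0, 0]], [4, [-3, -0.2, 0], [0, 0, 0]], [4, [-1.2, 0, 0], [0, 0, 0]], [4, [0, 0, 0], [0, 0, 0]], [4, [0, 0, 0], [0, 0, 0]]]'

```text
clock: 48.4
eef_pos: [486.6, 14.9, 69.1]
tool_rot: [-2.249, -2.193, -0.005]
ft_force: [-0.0, -0.1, -1.5]
opening: 57.7
```

```bash
python3 -c "
from h import *
goto([482,1.5,11],-2)
wgrab('w22')"
```

```text
at [486.6  14.9  69.1] yaw -1.4 | shift cm [-1.36 -0.43  5.81] turn [ 0.002 -0.002  0.01 ] q [-0.07  0.39  1.91  0.    0.83 -0.04] F [-0.  -0.1 -1.5] op 57.7 t 48.4
```

View pics/w22.png

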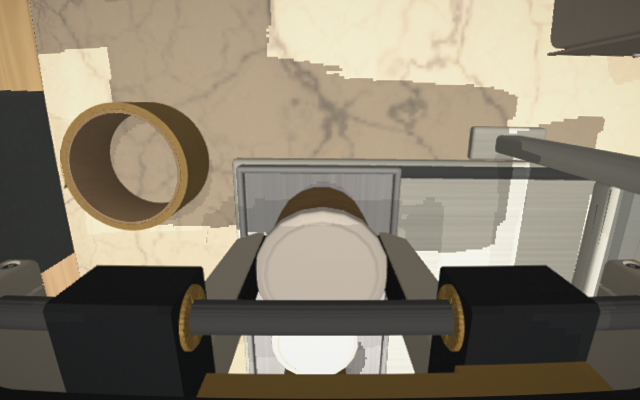

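Emit:
step_arm --targets '[[4, [-0.5, -0.2, 0.3], [0, 0, 0]], [4, [-0.5, -0.2, 0.9], [0, 0, 0]], [4, [-0.2, 0, 1.1], [0, 0, 0]], [4, [0, 0, 1.1], [0, 0, 0]], [4, [0, 0, 0.6], [0, 0, 0]], [4, [0, 0, 0], [0, 0, 0]], [4, [0, 0, 0], [0, 0, 0]]]'

```text
clock: 49.15
eef_pos: [481.5, 5.5, 24.2]
tool_rot: [-2.242, -2.198, -0.003]
ft_force: [-0.3, 0.3, -0.4]
opening: 58.0
```

```bash
python3 -c "
from h import *
goto([482,1.5,11],-2)"
```

```text
at [481.5   5.5  24.2] yaw -1.1 | shift cm [-0.4   0.06  1.31] turn [-0.    -0.003  0.015] q [-0.09  0.47  1.95  0.    0.73 -0.07] F [-0.3  0.3 -0.4] op 58.0 t 49.15
```

Emit:
step_arm --targets '[[4, [-0.3, 0, 0.4], [0, 0, 0]], [4, [0, 0, 0.4], [0, 0, 0]], [4, [0, 0, 0.3], [0, 0, 0]], [4, [0, 0, 0.1], [0, 0, 0]], [4, [0, 0, 0], [0, 0, 0]]]'

```text
clock: 49.65
eef_pos: [482.1, 2.2, 11.8]
tool_rot: [-2.243, -2.199, -0.005]
ft_force: [-0.5, 1.3, -2.3]
opening: 57.5
```

```bash
python3 -c "
from h import *
goto([482,1.5,10.7],-2)"
```

```text
at [482.1   2.2  11.8] yaw -1.1 | shift cm [-0.07 -0.01  0.11] turn [ 0.001 -0.003  0.015] q [-0.09  0.49  1.95  0.    0.7  -0.08] F [-0.5  1.3 -2.3] op 57.5 t 49.65
```

Emit:
step_arm --targets '[[4, [0, 0, 0.1], [0, 0, 0]], [4, [0, 0, 0], [0, 0, 0]], [6.2, [0, 0, 0], [0, 0, 0]], [7, [0, 0, 0], [0, 0, 0]], [8, [0, 0, 0], [0, 0, 0]], [9.3, [0, 0, 0], [0, 0, 0]], [9.3, [0, 0, 0], [0, 0, 0]], [9.3, [0, 0, -1], [0, 0, 0]], [9.3, [0, 0, -2], [0, 0, 0]], [9.3, [0, 0, -3], [0, 0, 0]], [9.3, [0, 0, -3], [0, 0, 0]], [9.3, [0, 0, -2], [0, 0, 0]]]'

```text
clock: 50.85
eef_pos: [480.7, 2.1, 125.6]
tool_rot: [-2.241, -2.197, -0.002]
ft_force: [0.2, -0.2, -0.1]
opening: 93.2
```

```bash
python3 -c "
from h import *
goto([440,-200,130],0)
wgrab('w23')"
```

```text
at [480.7   2.1 125.6] yaw -1.1 | shift cm [-20.29  -3.67  -0.5 ] turn [-0.002 -0.003 -0.02 ] q [-0.09  0.3   1.88  0.    0.97 -0.08] F [ 0.2 -0.2 -0.1] op 93.2 t 50.85
```

View pics/w23.png

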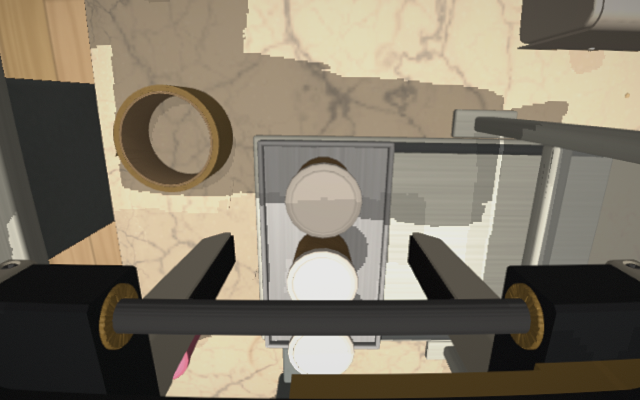

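Emit:
step_arm --targets '[[6, [-1.5, -0.5, -0.2], [0, 0, -0.1]], [6, [-2.5, -1.0, -0.2], [0, 0, -0.13]], [6, [-2.4, -1.3, -0.2], [0, 0, -0.13]], [6, [-2.2, -1.6, -0.1], [0, 0, -0.13]], [6, [-1.9, -1.9, 0], [0, 0, -0.13]], [6, [-1.6, -2.2, 0], [0, 0, -0.13]], [6, [-1.2, -2.4, 0], [0, 0, -0.13]], [6, [-0.9, -2.5, 0], [0, 0, -0.13]], [6, [-0.5, -2.6, 0], [0, 0, -0.13]], [6, [-0.2, -2.7, 0], [0, 0, -0.13]], [6, [0.2, -2.0, 0], [0, 0, -0.1]], [6, [0, 0, 0], [0, 0, 0]]]'

```text
clock: 52.1
eef_pos: [390.9, -271.6, 139.2]
tool_rot: [0.253, 3.122, 0.002]
ft_force: [0.6, 0.1, -0.2]
opening: 59.7
```

```bash
python3 -c "
from h import *
goto([392,-286.5,110],80)"
```

```text
at [ 390.9 -271.6  139.2] yaw 80.7 | shift cm [-0.32 -1.46  2.92] turn [0.002 0.009 0.013] q [-0.71  0.27  1.89  0.01  0.98 -2.12] F [ 0.6  0.1 -0.2] op 59.7 t 52.1
```

Emit:
step_arm --targets '[[5, [-0.2, -0.8, 0.5], [0, 0.008, 0.01]], [5, [-0.1, -0.6, 0.8], [0, 0, 0]], [5, [0, 0, 0.5], [0, 0, 0]], [5, [0, 0, 0], [0, 0, 0]], [5, [0, 0, 0], [0, 0, 0]]]'

```text
clock: 52.6
eef_pos: [392.2, -284.7, 119.0]
tool_rot: [-0.28, -3.129, -0.005]
ft_force: [-0.0, -0.2, -0.4]
opening: 50.5
```

```bash
python3 mk.py w24; python3 -c "
from h import *
goto([392,-286.5,61],80)"
```

```text
knob 949 [ 391.8 -285.4  137.4] [ 392.5 -285.3]
boss 310 [ 445.4 -265.7  121.6] ((444.4437561035156, -266.6592712402344), (18.9343204498291, 10.360068321228027), 81.47530364990234)
z hist (array([ 37,  31,  35,  36,  37,  38,  42, 401, 713,  56,  66,  65]), array([ 60,  64,  68,  72,  76,  80,  84,  88,  92,  96, 100, 104, 108]))
r 67.1 ang -160.1 deg
at [ 392.2 -284.7  119.1] yaw 79.8 | shift cm [-0.04 -0.06  1.91] turn [ 0.003 -0.001 -0.004] q [-0.73  0.31  1.88  0.    0.95 -2.12] F [-0.1  0.4 -0.4] op 50.2 t 52.65
at [ 392.2 -284.7  119.1] yaw 79.8 | shift cm [-0.02 -0.2   5.81] turn [ 0.003 -0.001 -0.004] q [-0.73  0.31  1.88  0.    0.95 -2.12] F [-0.1  0.4 -0.4] op 50.2 t 52.65
```

View pics/w24.png

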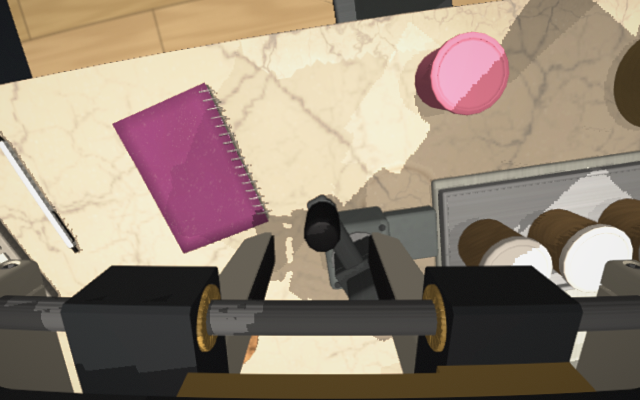

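Emit:
step_arm --targets '[[5, [0, -0.1, 1], [0, 0, 0]], [5, [0, 0, 1.5], [0, 0, 0]], [5, [0, 0, 1.5], [0, 0, 0]], [5, [0, 0, 1.0], [0, 0, 0]], [5, [0, 0, 0.3], [0, 0, 0]], [3.5, [0, 0, 0], [0, 0, 0]], [2, [0, 0, 0], [0, 0, 0]], [1, [0, 0, 0], [0, 0, 0]], [1, [0, 0, 0], [0, 0, 0]], [1, [0, 0, 0], [0, 0, 0]]]' --force 30

```text
clock: 53.65
eef_pos: [393.1, -284.8, 64.1]
tool_rot: [0.279, 3.127, 0.004]
ft_force: [1.7, 2.9, -2.0]
opening: 22.4
```

```bash
sed -i 's/^C=.*/C=np.array([454.5,-263.0])/' circ.py; python3 circ.py -0.25 12
```

```text
angle deg -160.5 r 65.2 z 64.1
at [ 393.1 -284.8   64.1] yaw 79.8 | shift cm None turn [ 0.003  0.002 -0.003] q [-0.73  0.4   1.92  0.    0.82 -2.12] F [ 1.7  2.9 -2. ] op 22.4 t 53.65
[[0.6, 1.5], [0.2, 1.6], [-0.2, 1.6], [-0.6, 1.5], [-0.9, 1.3], [-1.2, 1.1], [-1.4, 0.7], [-1.6, 0.3], [-1.6, -0.1], [-1.5, -0.5], [-1.4, -0.8], [-1.1, -1.1]] end deg -332.4
```

Emit:
step_arm --targets '[[1, [0.5, 1.3, 0], [0, 0, 0]], [1, [0.2, 1.6, 0], [0, 0, 0]], [1, [-0.2, 1.6, 0], [0, 0, 0]], [1, [-0.6, 1.5, 0], [0, 0, 0]], [1, [-0.9, 1.3, 0], [0, 0, 0]], [1, [-1.2, 1.1, 0], [0, 0, 0]], [1, [-1.4, 0.7, 0], [0, 0, 0]], [1, [-1.6, 0.3, 0], [0, 0, 0]], [1, [-1.6, -0.1, 0], [0, 0, 0]], [1, [-1.5, -0.5, 0], [0, 0, 0]], [1, [-1.4, -0.8, 0], [0, 0, 0]], [1, [-1.1, -1.1, 0], [0, 0, 0]]]' --force 30

```text
clock: 54.85
eef_pos: [508.9, -225.2, 63.7]
tool_rot: [-0.265, -3.124, 0.013]
ft_force: [-2.9, 2.1, 2.8]
opening: 22.2
```

```bash
python3 circ.py -0.3 12
```

```text
angle deg 34.8 r 66.2 z 63.7
at [ 508.9 -225.2   63.7] yaw 80.3 | shift cm None turn [-0.009 -0.006  0.005] q [-0.49  0.51  1.73 -0.01  0.9  -1.89] F [-2.9  2.1  2.8] op 22.2 t 54.85
[[-1.0, -1.7], [-0.6, -1.8], [-0.1, -1.9], [0.5, -1.9], [1.0, -1.6], [1.5, -1.2], [1.8, -0.7], [1.9, -0.2], [1.9, 0.4], [1.7, 0.9], [1.3, 1.4], [0.9, 1.7]] end deg -171.5
```

Emit:
step_arm --targets '[[1, [-1.0, -1.6, 0], [0, 0, 0]], [1, [-0.6, -1.8, 0], [0, 0, 0]], [1, [-0.1, -1.9, 0], [0, 0, 0]], [1, [0.5, -1.9, 0], [0, 0, 0]], [1, [1.0, -1.6, 0], [0, 0, 0]], [1, [1.5, -1.2, 0], [0, 0, 0]], [1, [1.8, -0.7, 0], [0, 0, 0]], [1, [1.9, -0.2, 0], [0, 0, 0]], [1, [1.9, 0.4, 0], [0, 0, 0]], [1, [1.7, 0.9, 0], [0, 0, 0]], [1, [1.3, 1.4, 0], [0, 0, 0]], [1, [0.9, 1.7, 0], [0, 0, 0]]]'

```text
clock: 56.05
eef_pos: [389.8, -273.1, 64.3]
tool_rot: [0.273, 3.124, -0.01]
ft_force: [15.9, 0.7, -13.6]
opening: 22.5
```

```bash
python3 circ.py -0.3 12; python3 -c "
from h import *
wgrab('w25')"
```

```text
angle deg -171.2 r 65.5 z 64.3
at [ 389.8 -273.1   64.3] yaw 80.0 | shift cm None turn [-0.006  0.006  0.   ] q [-0.71  0.38  1.95 -0.    0.8  -2.1 ] F [ 15.9   0.7 -13.6] op 22.5 t 56.05
[[0.3, 1.9], [-0.2, 1.9], [-0.8, 1.8], [-1.3, 1.4], [-1.6, 1.0], [-1.9, 0.5], [-1.9, -0.1], [-1.8, -0.7], [-1.5, -1.2], [-1.1, -1.6], [-0.6, -1.8], [-0.0, -1.9]] end deg -377.4
```

View pics/w25.png

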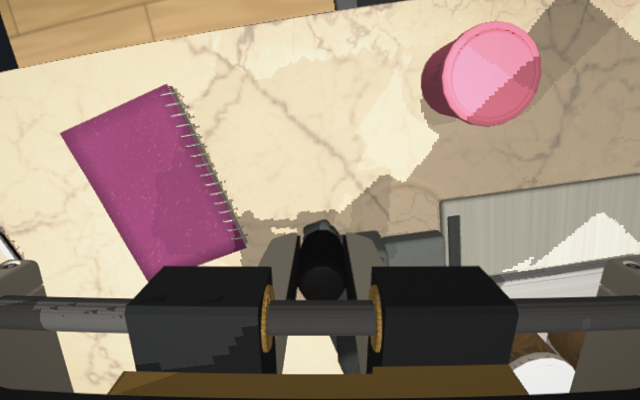

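Emit:
step_arm --targets '[[1, [0.2, 1.8, 0.1], [0, 0, 0]], [1, [-0.2, 1.9, 0], [0, 0, 0]], [1, [-0.8, 1.8, 0.1], [0, 0, 0]], [1, [-1.3, 1.4, 0], [0, 0, 0]], [1, [-1.6, 1.0, 0], [0, 0, 0]], [1, [-1.9, 0.5, 0], [0, 0, 0]], [1, [-1.9, -0.1, 0], [0, 0, 0]], [1, [-1.8, -0.7, 0], [0, 0, 0]], [1, [-1.5, -1.2, 0], [0, 0, 0]], [1, [-1.1, -1.6, 0], [0, 0, 0]], [1, [-0.6, -1.8, 0], [0, 0, 0]], [1, [0, -1.9, 0], [0, 0, 0]]]'

```text
clock: 57.3
eef_pos: [516.7, -273.1, 67.0]
tool_rot: [0.277, 3.119, 0.012]
ft_force: [7.3, 4.2, -4.6]
opening: 22.8
```

```bash
python3 circ.py -0.3 12
```

```text
angle deg -9.2 r 63.1 z 67.0
at [ 516.7 -273.1   67. ] yaw 79.9 | shift cm None turn [ 0.008  0.01  -0.002] q [-0.57  0.54  1.66  0.01  0.93 -1.97] F [ 7.3  4.2 -4.6] op 22.8 t 57.3
[[0.1, -1.9], [0.8, -1.7], [1.3, -1.4], [1.7, -1.0], [1.9, -0.5], [1.9, 0.1], [1.8, 0.7], [1.5, 1.2], [1.1, 1.6], [0.6, 1.8], [0.0, 1.9], [-0.6, 1.8]] end deg -215.5
```

Emit:
step_arm --targets '[[1, [0.1, -1.8, 0.1], [0, 0.01, 0]], [1, [0.8, -1.7, 0.1], [0, 0, 0]], [1, [1.3, -1.4, 0.1], [0, 0, 0]], [1, [1.7, -1.0, 0.1], [0, 0, 0]], [1, [1.9, -0.5, 0], [0, 0, 0]], [1, [1.9, 0.1, 0], [0, 0, 0]], [1, [1.8, 0.7, 0], [0, 0, 0]], [1, [1.5, 1.2, 0], [0, 0, 0]], [1, [1.1, 1.6, 0], [0, 0, 0]], [1, [0.6, 1.8, 0.1], [0, 0, 0]], [1, [0, 1.9, 0.1], [0, 0, 0]], [1, [-0.6, 1.8, 0], [0, 0, 0]]]'

```text
clock: 58.5
eef_pos: [398.8, -227.1, 63.7]
tool_rot: [0.292, 3.115, 0.017]
ft_force: [-4.0, -1.7, 2.7]
opening: 22.7
```

```bash
python3 circ.py -0.3 12
```

```text
angle deg 147.2 r 66.2 z 63.7
at [ 398.8 -227.1   63.7] yaw 79.3 | shift cm None turn [ 0.012  0.012 -0.013] q [-0.63  0.36  1.99  0.02  0.79 -2.03] F [-4.  -1.7  2.7] op 22.7 t 58.5
[[-1.1, 1.6], [-1.4, 1.3], [-1.7, 0.8], [-1.9, 0.3], [-1.9, -0.3], [-1.7, -0.9], [-1.4, -1.3], [-0.9, -1.7], [-0.4, -1.9], [0.2, -1.9], [0.7, -1.8], [1.2, -1.5]] end deg -59.1
```

Emit:
step_arm --targets '[[1, [-1.0, 1.5, 0], [0.01, 0.01, -0.01]], [1, [-1.4, 1.3, 0.1], [0, 0, 0]], [1, [-1.7, 0.8, 0], [0, 0, 0]], [1, [-1.9, 0.3, 0.1], [0, 0, 0]], [1, [-1.9, -0.3, 0], [0, 0, 0]], [1, [-1.7, -0.9, 0], [0, 0, 0]], [1, [-1.4, -1.3, 0.1], [0, 0, 0]], [1, [-0.9, -1.7, 0], [0, 0, 0]], [1, [-0.4, -1.9, 0], [0, 0, 0]], [1, [0.2, -1.9, 0], [0, 0, 0]], [1, [0.7, -1.8, 0], [0, 0, 0]], [1, [1.2, -1.5, 0], [0, 0, 0]]]'

```text
clock: 59.7
eef_pos: [489.4, -316.1, 64.7]
tool_rot: [0.275, 3.123, 0.012]
ft_force: [-0.4, 7.2, -3.4]
opening: 22.3
```

```bash
python3 circ.py -0.25 10
```

```text
angle deg -56.6 r 63.5 z 64.7
at [ 489.4 -316.1   64.7] yaw 80.0 | shift cm None turn [ 0.008  0.005 -0.001] q [-0.66  0.55  1.66  0.01  0.93 -2.06] F [-0.4  7.2 -3.4] op 22.3 t 59.7
[[1.2, -1.0], [1.5, -0.6], [1.6, -0.2], [1.6, 0.2], [1.5, 0.6], [1.3, 0.9], [1.0, 1.2], [0.7, 1.4], [0.3, 1.6], [-0.1, 1.6]] end deg -199.9
```

Emit:
step_arm --targets '[[1, [1.2, -1.0, 0], [0, 0, 0]], [1, [1.5, -0.6, 0], [0, 0, 0]], [1, [1.6, -0.2, 0], [0, 0, 0]], [1, [1.6, 0.2, 0], [0, 0, 0]], [1, [1.5, 0.6, 0], [0, 0, 0]], [1, [1.3, 0.9, 0], [0, 0, 0]], [1, [1.0, 1.2, 0], [0, 0, 0]]]'

```text
clock: 60.4
eef_pos: [393.3, -285.4, 63.5]
tool_rot: [0.288, 3.112, 0.025]
ft_force: [17.6, 4.1, -13.3]
opening: 23.0
```

```bash
python3 circ.py -0.12 8;  python3 -c "
from h import *
save('top26','top')"; python3 tray.py top26 | tail -1
```

```text
angle deg -159.9 r 65.2 z 63.5
at [ 393.3 -285.4   63.5] yaw 79.4 | shift cm None turn [ 0.017  0.014 -0.01 ] q [-0.74  0.4   1.92  0.03  0.82 -2.15] F [ 17.6   4.1 -13.3] op 23.0 t 60.4
[[0.3, 0.7], [0.3, 0.7], [0.2, 0.8], [0.1, 0.8], [-0.0, 0.8], [-0.1, 0.8], [-0.2, 0.8], [-0.3, 0.7]] end deg -214.9
-100 1.2; -90 1528.4; -80 1.6; -70 10.7; -60 11.8; -50 11.4; -40 10.8; -30 10.7; -20 10.9; -10 11.3; 0 11.2; 10 11.2; 20 11.2; 30 10.6; 40 11.8; 50 11.0; 60 11.5; 70 11.9; 80 11.1; 90 10.1; 100 11.7; 110 11.0; 120 11.9; 130 22.8; 140 179.2; 150 269.6; 160 None; 170 None; 180 None; 190 81.4; 200 80.7; 210 79.6; 220 20.3; 230 21.3; 240 21.7; 250 15.0; 260 11.5; 270 11.1;
```

View pics/top26.png

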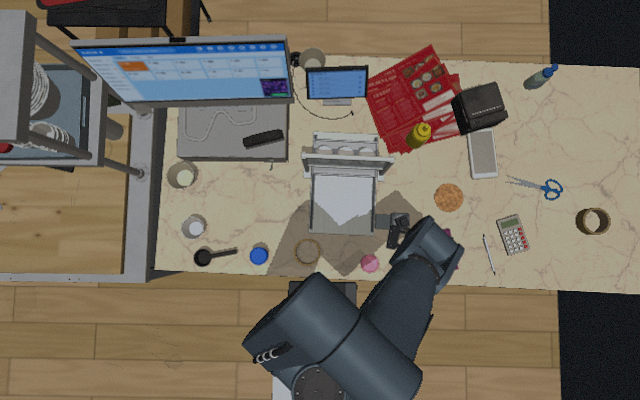

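Emit:
step_arm --targets '[[1, [0.3, 0.7, 0], [0.01, 0.01, 0]], [1, [0.2, 0.7, 0], [0, 0, 0]], [1, [0.2, 0.8, 0], [0, 0, 0]], [1, [0.1, 0.8, 0], [0, 0, 0]]]'

```text
clock: 60.85
eef_pos: [389.7, -254.1, 64.2]
tool_rot: [0.289, 3.12, 0.004]
ft_force: [4.3, -3.6, -6.0]
opening: 22.6
```

```bash
python3 circ.py -0.1 6
```

```text
angle deg 172.2 r 65.4 z 64.2
at [ 389.7 -254.1   64.2] yaw 79.4 | shift cm None turn [ 0.003  0.008 -0.01 ] q [-0.68  0.37  1.97  0.01  0.8  -2.08] F [ 4.3 -3.6 -6. ] op 22.6 t 60.85
[[-0.1, 0.6], [-0.1, 0.6], [-0.1, 0.6], [-0.2, 0.6], [-0.3, 0.6], [-0.3, 0.6]] end deg 137.8
```

Emit:
step_arm --targets '[[1, [-0.1, 0.6, 0], [0, 0.01, 0]], [1, [-0.1, 0.6, 0], [0, 0, 0]], [1, [-0.1, 0.6, 0], [0, 0, 0]]]'

```text
clock: 61.15
eef_pos: [394.3, -235.3, 64.5]
tool_rot: [-0.289, -3.122, -0.006]
ft_force: [-0.3, -9.2, -2.8]
opening: 22.4
```

```bash
python3 circ.py -0.1 6
```

```text
angle deg 155.3 r 66.3 z 64.5
at [ 394.3 -235.3   64.5] yaw 79.4 | shift cm None turn [ 0.004 -0.007 -0.01 ] q [-0.64  0.36  1.98  0.    0.81 -2.03] F [-0.3 -9.2 -2.8] op 22.4 t 61.15
[[-0.4, 0.6], [-0.2, 0.6], [-0.3, 0.6], [-0.4, 0.5], [-0.4, 0.5], [-0.5, 0.5]] end deg 120.9
```

Emit:
step_arm --targets '[[1, [-0.3, 0.5, 0], [0, 0, 0]], [1, [-0.3, 0.5, 0], [0, 0, 0]], [1, [-0.3, 0.5, 0], [0, 0, 0]]]'

```text
clock: 61.45
eef_pos: [401.4, -224.5, 65.1]
tool_rot: [-0.279, -3.112, 0.005]
ft_force: [-21.4, -21.0, 7.4]
opening: 22.4
```

```bash
python3 circ.py -0.1 6
```

```text
angle deg 144.0 r 65.6 z 65.1
at [ 401.4 -224.5   65.1] yaw 79.8 | shift cm None turn [-0.004 -0.017 -0.004] q [-0.6   0.37  1.97 -0.02  0.82 -1.99] F [-21.4 -21.    7.4] op 22.4 t 61.45
[[-0.4, 0.5], [-0.4, 0.5], [-0.4, 0.5], [-0.5, 0.4], [-0.5, 0.4], [-0.5, 0.3]] end deg 109.6
```

Emit:
step_arm --targets '[[1, [-0.3, 0.4, 0], [0, 0, 0]], [1, [0, 0, 0], [0, 0, 0]], [1, [0, 0, 0], [0, 0, 0]]]'

```text
clock: 61.75
eef_pos: [401.8, -225.8, 65.4]
tool_rot: [-0.27, -3.105, 0.021]
ft_force: [-6.7, -10.1, -3.8]
opening: 22.7
```

```bash
python3 circ.py -0.1 1;  python3 -c "
from h import *
save('top27','top')"; python3 tray.py top27 | tail -1
python3 -c "
import cv2
p=cv2.imread('pics/top27.png'); cv2.imwrite('pics/t27c.png',cv2.resize(p[120:250,290:430],None,fx=5,fy=4.6,interpolation=cv2.INTER_CUBIC))"
```

```text
angle deg 144.8 r 64.5 z 65.4
at [ 401.8 -225.8   65.4] yaw 80.1 | shift cm None turn [-0.015 -0.023  0.001] q [-0.6   0.37  1.97 -0.03  0.82 -1.97] F [ -6.7 -10.1  -3.8] op 22.7 t 61.75
[[-0.3, 0.6]] end deg 139.1
-100 2.8; -90 1528.4; -80 3.1; -70 11.6; -60 12.4; -50 11.3; -40 11.7; -30 11.5; -20 11.5; -10 11.3; 0 10.5; 10 10.6; 20 11.4; 30 10.9; 40 11.4; 50 11.0; 60 11.0; 70 10.7; 80 11.1; 90 10.8; 100 10.8; 110 11.1; 120 11.3; 130 12.7; 140 184.1; 150 268.8; 160 None; 170 None; 180 None; 190 80.9; 200 80.5; 210 80.1; 220 76.6; 230 20.7; 240 20.8; 250 23.1; 260 12.6; 270 10.6;
```

View pics/t27c.png

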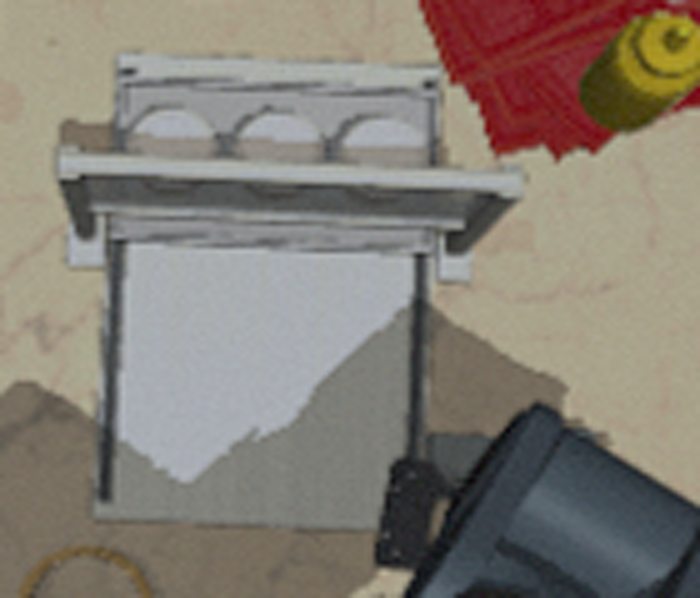

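Emit:
step_arm --targets '[[6, [0, 0, 0], [0, 0, 0]], [6, [0, 0, 0], [0, 0, 0]], [6, [0, 0, 0], [0, 0, 0]], [6, [0, 0, 0], [0, 0, 0]], [6, [0, 0, -1], [-0.007, -0.01, 0]], [6, [0, 0, -2], [-0.007, -0.01, 0]], [6, [0, 0, -2.5], [0, 0, 0]], [6, [0, 0, -1], [0, 0, 0]], [6, [0, 0, 0], [0, 0, 0.12]], [6, [0, 0, 0], [0, 0, 0.12]], [6, [0, 0, 0], [0, 0, 0.12]], [6, [0, 0, 0], [0, 0, 0.06]]]'

```text
clock: 63.0
eef_pos: [403.6, -223.9, 135.7]
tool_rot: [0.94, 2.997, 0.003]
ft_force: [0.4, -0.0, -0.6]
opening: 60.0
```

```bash
python3 -c "
from h import *
goto([454.8,-263,110],55)"
```

```text
at [ 403.6 -223.9  135.7] yaw 55.2 | shift cm [-6.44 -0.29  2.58] turn [0.002 0.    0.003] q [-0.61  0.25  1.92  0.    0.97 -1.57] F [ 0.4 -0.  -0.6] op 60.0 t 63.0
```

Emit:
step_arm --targets '[[6, [-1.5, -0.1, 0], [0, 0, 0]], [6, [-2, -0.1, 0], [0, 0, 0]], [6, [-1.8, -0.1, 0], [0, 0, 0]], [6, [-0.7, 0, 0], [0, 0, 0]], [6, [0, 0, 0], [0, 0, 0]], [6, [0, 0, 0], [0, 0, 0]]]'

```text
clock: 63.6
eef_pos: [451.6, -260.3, 135.8]
tool_rot: [0.943, 2.996, 0.007]
ft_force: [0.1, -0.6, -0.4]
opening: 60.1
```

```bash
python3 mk.py w28; python3 -c "
from h import *
goto([454.8,-263,54],55)"
```

```text
knob 1021 [ 397.9 -231.1  137.8] [ 398.  -231.4]
boss 1091 [ 454.3 -261.1  121.7] ((454.8304443359375, -261.42547607421875), (23.965147018432617, 23.529191970825195), 62.79755401611328)
z hist (array([ 19,  21,  25,  20,  24,  40,  22, 741, 977,  39,  46,  48]), array([ 60,  64,  68,  72,  76,  80,  84,  88,  92,  96, 100, 104, 108]))
r 65.5 ang 151.6 deg
at [ 451.5 -260.2  135.8] yaw 55.1 | shift cm [ 6.04 -0.72  3.58] turn [ 0.004  0.001 -0.435] q [-0.61  0.35  1.77  0.01  1.02 -1.58] F [ 0.5 -0.7 -0.2] op 60.1 t 63.65
at [ 451.5 -260.2  135.8] yaw 55.1 | shift cm [-0.43 -0.08  8.18] turn [ 0.004 -0.     0.001] q [-0.61  0.35  1.77  0.01  1.02 -1.58] F [ 0.5 -0.7 -0.2] op 60.1 t 63.65
```

View pics/w28.png

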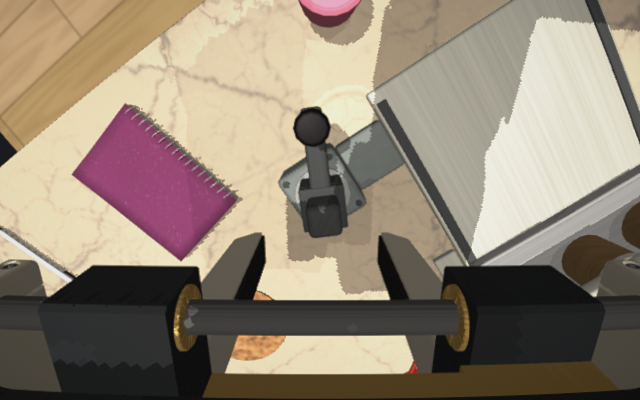

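Emit:
step_arm --targets '[[6, [-0.2, 0, 0.5], [0, 0, -0.12]], [6, [0, 0, 1], [0, 0, 0]], [6, [0, 0, 1], [0, 0, 0]], [6, [0, 0, 0], [0, 0, 0]], [6, [0, 0, 0], [0, 0, 0]]]'

```text
clock: 64.15
eef_pos: [451.4, -259.6, 109.1]
tool_rot: [0.768, 3.046, 0.008]
ft_force: [0.3, -0.4, -0.3]
opening: 60.0
```

```bash
python3 -c "
from h import *
goto([454.8,-261.5,54.3],62.2)"
```

```text
at [ 451.4 -259.6  109.1] yaw 61.7 | shift cm [-0.39 -0.03  5.48] turn [ 0.005 -0.001 -0.008] q [-0.61  0.39  1.8   0.01  0.96 -1.69] F [ 0.3 -0.4 -0.3] op 60.0 t 64.15
```

Emit:
step_arm --targets '[[6, [-0.3, 0, 0.8], [0.005, 0, -0.008]], [6, [0, 0, 1.3], [0, 0, 0]], [6, [0, 0, 1.3], [0, 0, 0]], [6, [0, 0, 0.9], [0, 0, 0]], [6, [0, 0, 0.3], [0, 0, 0]], [6, [0, 0, 0], [0, 0, 0]], [6, [0, 0, 0], [0, 0, 0]]]'

```text
clock: 64.85
eef_pos: [454.3, -261.0, 59.0]
tool_rot: [-0.758, -3.048, 0.001]
ft_force: [0.2, -0.9, 0.1]
opening: 60.3
```

```bash
python3 -c "
from h import *
goto([454.8,-261.5,54.3],62.2)"
```

```text
at [ 454.3 -261.    59. ] yaw 62.1 | shift cm [-0.06 -0.02  0.47] turn [-0.001 -0.001 -0.002] q [-0.61  0.47  1.82 -0.    0.85 -1.69] F [ 0.2 -0.9  0.1] op 60.3 t 64.85
```

Emit:
step_arm --targets '[[4, [0, 0, 0.4], [0, 0, 0]], [2, [0, 0, 0], [0, 0, 0]], [1, [0, 0, 0], [0, 0, 0]], [1, [0, 0, 0], [0, 0, 0]], [1, [0, 0, 0], [0, 0, 0]], [1, [0, 0, 0], [0, 0, 0]], [1, [0, 0, 0], [0, 0, 0]], [1, [0, 0, 0], [0, 0, 0]]]' --force 40

```text
clock: 65.65
eef_pos: [455.2, -261.1, 55.9]
tool_rot: [0.756, 3.048, -0.002]
ft_force: [0.2, 0.1, -0.4]
opening: 23.6
```

Emit:
step_arm --targets '[[1, [0, 0, -0.3], [0, 0, 0]], [1, [0, 0, -0.5], [0, 0, 0]], [1, [0, 0, -0.7], [0, 0, 0]], [1, [0, 0, -0.8], [0, 0, 0]], [1, [0, 0, -0.8], [0, 0, 0]], [1, [0, 0, -0.8], [0, 0, 0]], [1, [0, 0, -0.8], [0, 0, 0]], [1, [0, 0, 0], [0, 0, 0]], [1, [0, 0, 0], [0, 0, 0]]]'

```text
clock: 66.55
eef_pos: [446.3, -256.7, 79.3]
tool_rot: [-0.75, -3.025, -0.011]
ft_force: [1.3, 1.1, -5.8]
opening: 23.7
```

```bash
python3 -c "
from h import *
goto([542,-436,110],52)
wgrab('w29')"
```

```text
at [ 446.3 -256.7   79.3] yaw 62.2 | shift cm [-16.76 -11.38  -3.52] turn [-0.001 -0.026  0.177] q [-0.61  0.43  1.81 -0.    0.92 -1.69] F [ 1.3  1.1 -5.8] op 23.7 t 66.55
```

View pics/w29.png

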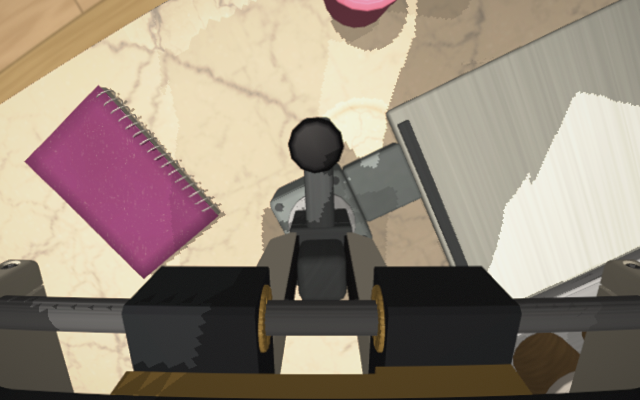

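```bash
cat > ck.py <<'E'
from h import *
import sys
p,d,c=wgrab(sys.argv[1]); p0,r=Tt(); goto()
P=cloud('wrist',d,c)
T=r.inv().apply((P-p0).reshape(-1,3)).reshape(P.shape)
def rep(nm,m):
    Q=T[m]; W=P[m]
    if len(Q)<20: print(nm,len(Q)); return
    A=np.c_[Q[:,0],Q[:,1],np.ones(len(Q))]; k=np.linalg.lstsq(A,Q[:,2],rcond=None)[0]
    print(nm,len(Q),'tool',Q.mean(0).round(1),'slope x,y',k[:2].round(3),'world',W.mean(0).round(1))
rep('knobtop',(abs(T[...,0]-65)<20)&(abs(T[...,1])<18)&(T[...,2]<-70)&(T[...,2]>-110))
v,u=145,316
for n,(u,v) in dict(knob=(316,140),arm=(319,185),boss=(322,265),boss2=(322,245),boss3=(322,285),hub=(312,218),hub2=(335,218)).items(): print(n,T[v,u].round(1),P[v,u].round(1))
E
python3 ck.py w30
```

```text
at [ 446.2 -256.6   79.2] yaw 62.2 | shift cm None turn [ 0.001 -0.026  0.   ] q [-0.61  0.43  1.81 -0.    0.92 -1.69] F [ 2.   0.1 -2.6] op 23.7 t 66.65
knobtop 2099 tool [ 59.   -3.3 -71.9] slope x,y [0.045 0.006] world [ 394.1 -233.   152.6]
knob [ 61.1  -3.2 -71.8] [ 392.3 -231.8  152.5]
arm [ 32.3  -2.4 -27.6] [ 417.1 -244.   107.6]
boss [  0.5  -0.9 -58.1] [ 446.7 -257.9  137.2]
boss2 [  4.4  -0.8 -43.6] [ 442.9 -255.9  122.8]
boss3 [ -9.2  -0.9 -60. ] [ 455.2 -262.4  138.9]
hub [ 14.1  -6.3 -29.2] [ 431.4 -256.   108.8]
hub2 [  8.2   7.  -12.4] [ 442.5 -246.8   91.8]
```

```bash
python3 - <<'E'
from h import *
d=np.load('pics/w30.npy'); p0,r=Tt(); P=cloud('wrist',d)
T=r.inv().apply((P-p0).reshape(-1,3)).reshape(P.shape)
m=(abs(T[...,0])<25)&(abs(T[...,1])<12)&(T[...,2]<-55)&(T[...,2]>-66)
Q=T[m]; print(len(Q),np.percentile(Q,[1,50,99],axis=0).round(1)); W=P[m]; print(np.percentile(W,[1,50,99],axis=0).round(1))
for v in range(225,300,5): print(v,T[v,322].round(1))
E
python3 -c "
import cv2
p=cv2.imread('pics/w30.png'); cv2.imwrite('pics/w30c.png',cv2.resize(p[100:310,230:410],None,fx=4,fy=2.8,interpolation=cv2.INTER_CUBIC))"
```

```text
2175 [[-16.9 -11.8 -63.1]
 [ -4.6  -0.4 -59.6]
 [  7.7  11.  -55.5]]
[[ 439.5 -273.5  134.7]
 [ 451.5 -260.   138.6]
 [ 465.3 -244.   142.4]]
225 [  9.9  -0.8 -28.8]
230 [  7.3  -0.8 -29.9]
235 [  4.2  -0.8 -29.5]
240 [  3.8  -0.8 -35.5]
245 [  4.4  -0.8 -43.5]
250 [  4.5  -0.8 -49.9]
255 [  4.8  -0.9 -56.1]
260 [  2.8  -0.9 -57.4]
265 [  0.5  -0.9 -58.1]
270 [ -1.2  -0.9 -59.9]
275 [ -3.6  -0.9 -60.4]
280 [ -5.7  -0.9 -61.3]
285 [ -9.1  -0.9 -60. ]
290 [-11.4  -0.9 -60.8]
295 [-15.1  -0.9 -59.3]
```

View pics/w30c.png

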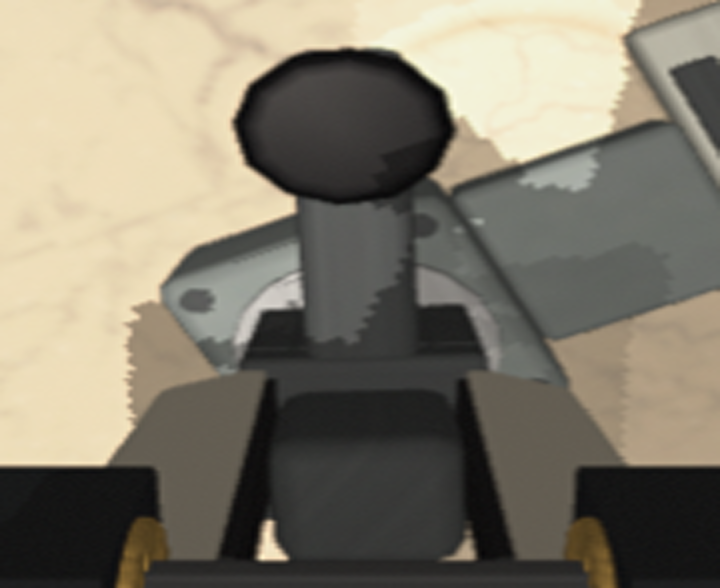

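Emit:
step_arm --targets '[[1, [-0.3, 0, 0.3], [0, 0.01, 0]], [1, [-0.3, 0, 0.4], [0, 0, 0]], [1, [-0.1, 0, 0.5], [0, 0, 0]], [1, [0, 0, 0.4], [0, 0, 0]], [1, [0, 0, 0], [0, 0, 0]]]'

```text
clock: 67.15
eef_pos: [454.1, -261.1, 72.3]
tool_rot: [-0.747, -3.02, -0.012]
ft_force: [-0.5, 1.6, -13.9]
opening: 23.6
```

```bash
python3 ck.py w31 | head -2; python3 -c "
from h import *
d=np.load('pics/w31.npy'); p0,r=Tt(); P=cloud('wrist',d)
T=r.inv().apply((P-p0).reshape(-1,3)).reshape(P.shape)
m=(abs(T[...,0])<25)&(abs(T[...,1])<12)&(T[...,2]<-53)&(T[...,2]>-70)
print(np.percentile(T[m],[1,50,99],axis=0).round(1), np.percentile(P[m],[1,50,99],axis=0).round(1))"
```

```text
at [ 454.1 -261.1   72.1] yaw 62.2 | shift cm None turn [-0.    -0.031 -0.   ] q [-0.61  0.46  1.79 -0.01  0.92 -1.69] F [-2.   2.6  8.1] op 23.8 t 67.2
knobtop 2766 tool [ 59.4  -2.6 -80.1] slope x,y [0.084 0.01 ] world [ 402.6 -237.   154.1]
[[-16.4 -11.7 -67.6]
 [ -2.1  -0.4 -60.4]
 [  7.8  11.3 -53.5]] [[ 446.  -277.6  125.8]
 [ 457.7 -263.5  132.3]
 [ 472.6 -248.5  139.9]]
```

Emit:
step_arm --targets '[[1, [-0.1, 0, 0.4], [0, -0.01, 0]], [1, [0, 0, 0.5], [0, -0.01, 0]], [1, [0, 0, 0.5], [0, 0, 0]], [1, [0, 0, 0.3], [0, 0, 0]], [1, [0, 0, 0], [0, 0, 0]]]'

```text
clock: 67.7
eef_pos: [461.5, -264.7, 68.5]
tool_rot: [0.751, 3.044, -0.004]
ft_force: [-2.5, 3.0, -10.8]
opening: 23.6
```

```bash
python3 ck.py w32 | head -2; python3 -c "
from h import *
d=np.load('pics/w32.npy'); p0,r=Tt(); P=cloud('wrist',d)
T=r.inv().apply((P-p0).reshape(-1,3)).reshape(P.shape)
m=(abs(T[...,0])<25)&(abs(T[...,1])<12)&(T[...,2]<-53)&(T[...,2]>-70)
print(np.percentile(T[m],[1,50,99],axis=0).round(1), np.percentile(P[m],[1,50,99],axis=0).round(1))"
```

```text
at [ 461.6 -264.8   68.4] yaw 62.3 | shift cm None turn [-0.001  0.007  0.   ] q [-0.61  0.46  1.8  -0.    0.87 -1.7 ] F [-2.6  3.5  9.4] op 23.6 t 67.75
knobtop 3490 tool [ 59.8  -2.5 -87.8] slope x,y [0.288 0.021] world [ 407.  -238.9  155.8]
[[-14.7 -11.7 -67.4]
 [  1.   -0.4 -62.2]
 [  9.2  11.3 -53.4]] [[ 449.4 -279.4  121.7]
 [ 460.5 -264.9  130.6]
 [ 476.  -250.9  135.7]]
```

View pics/w32.png

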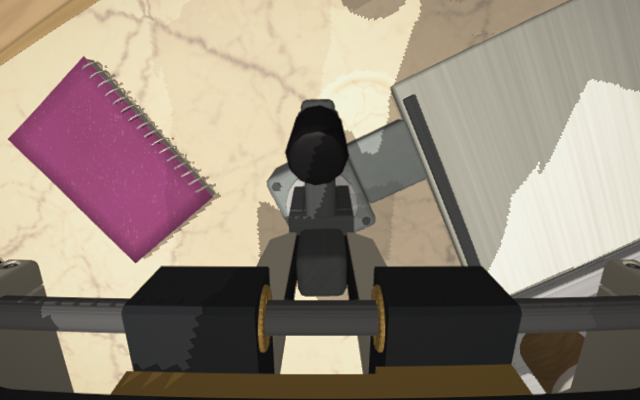

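Emit:
step_arm --targets '[[2.8, [0.3, 0, 0], [0, 0, 0]], [3.5, [0, 0, 0], [0, 0, 0]], [5, [0, 0, 0], [0, 0, 0]], [6, [0, 0, 0], [0, 0, 0]], [6, [0, 0, 0], [0, 0, 0]]]'

```text
clock: 68.25
eef_pos: [458.9, -264.0, 67.9]
tool_rot: [0.752, 3.043, -0.005]
ft_force: [0.2, -1.0, 0.7]
opening: 54.4
```

```bash
python3 ck.py w33 | head -2; python3 -c "
from h import *
d=np.load('pics/w33.npy'); p0,r=Tt(); P=cloud('wrist',d)
X,Y,Z=P[...,0],P[...,1],P[...,2]
m=(abs(X-455)<28)&(abs(Y+262)<28)&(Z>112)&(Z<127)
print(np.percentile(P[m],[1,50,99],axis=0).round(1))
m=(abs(X-455)<95)&(abs(Y+262)<95)&(Z>130)&(Z<165)
print(np.percentile(P[m],[1,50,99],axis=0).round(1))"
```

```text
at [ 458.9 -264.    67.9] yaw 62.2 | shift cm None turn [-0.002  0.007  0.   ] q [-0.61  0.46  1.81 -0.    0.87 -1.7 ] F [0.4 0.3 0.3] op 57.4 t 68.3
knobtop 1085 tool [ 67.3 -12.6 -70.8] slope x,y [-0.008  0.008] world [ 393.  -243.5  138.2]
[[ 434.8 -289.4  112.4]
 [ 452.1 -261.4  121.5]
 [ 474.7 -235.   126.2]]
[[ 382.6 -297.3  130.7]
 [ 433.6 -245.3  139. ]
 [ 473.4 -223.5  164.4]]
```

View pics/w33.png

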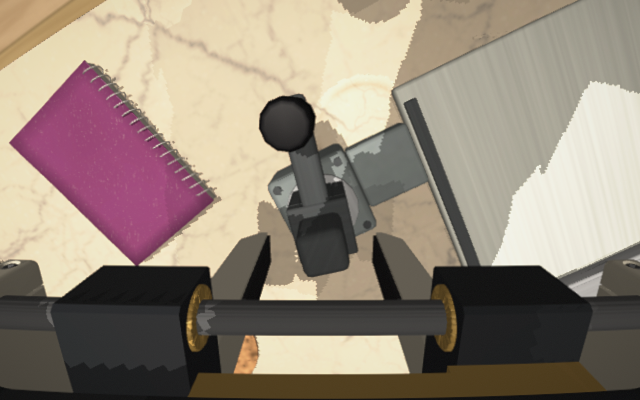

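Emit:
step_arm --targets '[[6, [0, 0, -1], [0, 0, 0]], [6, [0, 0, -1.5], [0, 0, 0]], [6, [0, 0, -1.5], [0, 0, 0]], [6, [0, 0, -1], [0, 0, -0.08]], [6, [0, 0, 0], [0, 0, -0.08]], [6, [0, 0, 0], [0, 0, 0]], [6, [0, 0, 0], [0, 0, 0]]]'

```text
clock: 69.0
eef_pos: [459.2, -264.3, 123.8]
tool_rot: [0.502, 3.093, -0.008]
ft_force: [-0.5, -0.1, -0.1]
opening: 59.7
```

```bash
python3 mk.py w34;  python3 -c "
from h import *
d=np.load('pics/w34.npy'); P=cloud('wrist',d)
X,Y,Z=P[...,0],P[...,1],P[...,2]
m=(abs(X-455)<18)&(abs(Y+262)<18)&(Z>119)&(Z<126); Q=P[m]
print(len(Q),Q.mean(0),cv2.minAreaRect(Q[:,:2].astype(np.float32)))
m=(abs(X-455)<60)&(abs(Y+262)<60)&(Z>80)&(Z<87.5); Q=P[m]
print('hub shoulder?',len(Q))
save('top34','top')"; python3 tray.py top34 | tail -1
```

```text
knob 1181 [ 391.9 -245.9  137.6] [ 392.1 -245.9]
boss 1212 [ 453.7 -262.   121.4] ((454.6439208984375, -262.40966796875), (24.003690719604492, 24.003414154052734), 73.41046905517578)
z hist (array([  20,   22,   24,   27,   29,   30,   23, 1197,  765,   41,   51,
         54]), array([ 60,  64,  68,  72,  76,  80,  84,  88,  92,  96, 100, 104, 108]))
r 65.7 ang 165.3 deg
at [ 459.2 -264.3  123.7] yaw 71.6 | shift cm [ 6.97 -0.37  2.3 ] turn [-0.004  0.009 -0.147] q [-0.61  0.38  1.77 -0.    0.99 -1.86] F [0.4 0.3 0.1] op 59.5 t 69.05
1147 [ 454.00458054 -262.01212731  121.41745964] ((454.219482421875, -262.17510986328125), (23.304628372192383, 23.342052459716797), 75.70899200439453)
hub shoulder? 49
-100 1.4; -90 1528.4; -80 1.6; -70 10.6; -60 11.1; -50 11.6; -40 11.5; -30 11.0; -20 10.9; -10 11.3; 0 11.4; 10 11.4; 20 11.1; 30 11.2; 40 11.0; 50 11.2; 60 10.9; 70 11.1; 80 11.1; 90 11.5; 100 11.0; 110 10.9; 120 11.0; 130 13.8; 140 184.2; 150 269.0; 160 None; 170 None; 180 None; 190 81.0; 200 81.9; 210 80.1; 220 78.0; 230 21.3; 240 20.5; 250 22.7; 260 12.7; 270 11.4;
```

View pics/w34.png

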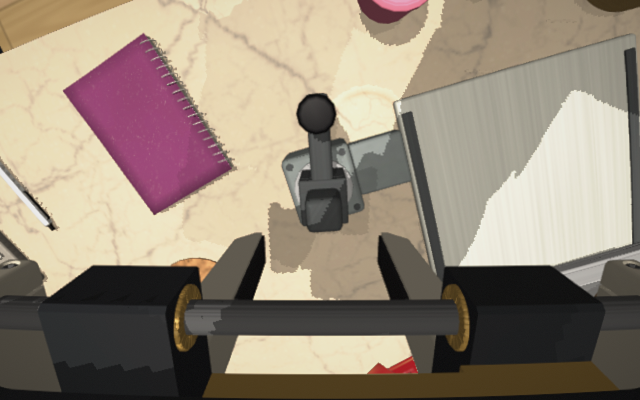

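Emit:
step_arm --targets '[[6, [0.2, -0.1, 0.8], [0, 0.008, -0.065]], [6, [0.1, 0, 1.2], [0, 0, 0]], [6, [0, 0, 1.2], [0, 0, 0]], [6, [0, 0, 0], [0, 0, 0]], [6, [0, 0, 0], [0, 0, 0]]]'

```text
clock: 69.6
eef_pos: [455.4, -264.0, 88.5]
tool_rot: [-0.411, -3.113, 0.005]
ft_force: [-0.1, 0.2, 0.6]
opening: 60.0
```

```bash
python3 -c "
from h import *
goto([454.5,-262.3,55],75.3)"
```

```text
at [ 455.4 -264.    88.5] yaw 74.9 | shift cm [0.13 0.15 3.35] turn [-0.003 -0.001 -0.006] q [-0.61  0.43  1.8  -0.    0.92 -1.92] F [-0.1  0.2  0.6] op 60.0 t 69.6
```

Emit:
step_arm --targets '[[6, [0.1, 0.1, 0.8], [0, 0, 0]], [6, [0, 0, 1], [0, 0, 0]], [6, [0, 0, 0.9], [0, 0, 0]], [6, [0, 0, 0.2], [0, 0, 0]], [6, [0, 0, 0], [0, 0, 0]], [4, [0, 0, 0], [0, 0, 0]], [2, [0, 0, 0], [0, 0, 0]], [1, [0, 0, 0], [0, 0, 0]], [1, [0, 0, 0], [0, 0, 0]], [1, [0, 0, 0], [0, 0, 0]], [1, [0, 0, 0], [0, 0, 0]]]' --force 40

```text
clock: 70.7
eef_pos: [455.2, -262.7, 57.8]
tool_rot: [-0.414, -3.114, 0.005]
ft_force: [1.0, 1.7, -1.8]
opening: 23.6
```

```bash
python3 -c "
from h import *
goto([454.5,-262.3,55],75.3)"
```

```text
at [ 455.2 -262.7   57.8] yaw 74.8 | shift cm [0.08 0.02 0.28] turn [-0.003  0.    -0.008] q [-0.61  0.47  1.82 -0.    0.85 -1.91] F [ 1.   1.7 -1.8] op 23.6 t 70.7
```

Emit:
step_arm --targets '[[1, [0, 0, -0.3], [0, 0, 0]], [1, [0, 0, -0.4], [0, 0, 0]], [1, [0, 0, -0.4], [0, 0, 0]], [1, [0, 0, 0], [0, 0, 0]]]' --force 55

```text
clock: 71.1
eef_pos: [455.0, -262.6, 69.4]
tool_rot: [-0.414, -3.114, 0.005]
ft_force: [0.2, 0.0, -2.5]
opening: 23.8
```

```bash
python3 ck.py w35 | head -2
```

```text
at [ 455.  -262.5   69.2] yaw 74.9 | shift cm None turn [-0.003 -0.    -0.   ] q [-0.61  0.45  1.81 -0.    0.87 -1.91] F [ 0.8  0.1 -1.4] op 23.8 t 71.15
knobtop 2761 tool [ 65.7  -1.4 -79.9] slope x,y [ 0.037 -0.   ] world [ 391.2 -246.5  149.1]
```

Clean lift this time (11.6 mm up, only the weight on the wrist). Continue up.

Emit:
step_arm --targets '[[1, [0, 0, -0.5], [0, 0, 0]], [1, [0, 0, -0.8], [0, 0, 0]], [1, [0, 0, -0.8], [0, 0, 0]], [1, [0, 0, -0.8], [0, 0, 0]], [1, [0, 0, -0.8], [0, 0, 0]], [1, [0, 0, 0], [0, 0, 0]], [1, [0, 0, 0], [0, 0, 0]]]'

```text
clock: 71.85
eef_pos: [455.0, -262.8, 110.3]
tool_rot: [0.414, 3.114, -0.006]
ft_force: [0.7, -0.3, -2.2]
opening: 23.7
```

```bash
python3 ck.py w36 | head -2; python3 -c "
from h import *
goto([542,-436,110],52)"
```

```text
at [ 455.1 -262.9  110.2] yaw 74.9 | shift cm None turn [-0.004  0.001  0.   ] q [-0.61  0.39  1.78 -0.    0.96 -1.91] F [ 0.2 -0.4 -2.9] op 23.8 t 71.9
knobtop 2772 tool [ 65.9  -1.4 -79.7] slope x,y [0.035 0.   ] world [ 391.2 -246.7  189.9]
at [ 455.1 -262.9  110.2] yaw 74.9 | shift cm [-12.91 -14.44   0.09] turn [-0.004  0.001  0.399] q [-0.61  0.39  1.78 -0.    0.96 -1.91] F [ 0.2 -0.4 -2.9] op 23.8 t 71.9
```

View pics/w36.png

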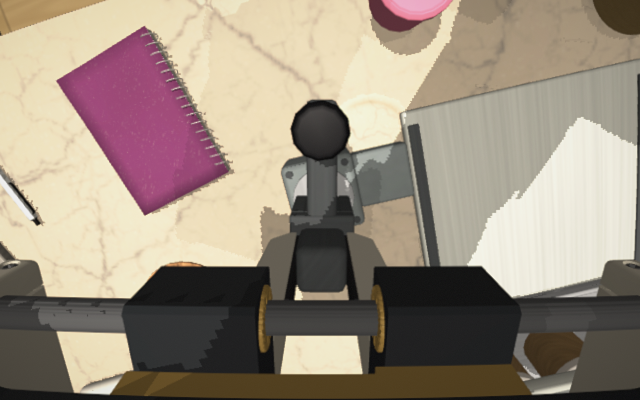

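Run:
```python
from h import *
p=cv2.imread('pics/top21.png'); hsv=cv2.cvtColor(p,cv2.COLOR_BGR2HSV)
m=cv2.inRange(hsv,(3,90,60),(22,255,255)); m[:170]=0;m[225:]=0;m[:,:420]=0;m[:,475:]=0
v,u=np.where(m>0); M=np.c_[u,v].astype(np.float32); (c,r)=cv2.minEnclosingCircle(M); print('top',c,r,M.mean(0),ray('top',[c,M.mean(0)],3))
for f in ['w34']:
    pass
```

```text
top (448.21258544921875, 197.43212890625) 14.419270515441895 [448.3365  197.25943] [[ 542.79658516 -437.43137112    3.        ]
 [ 543.40225521 -437.86417408    3.        ]]
```

Emit:
step_arm --targets '[[1, [-0.8, -0.9, 0], [0, 0, 0]], [1, [-1.5, -1.6, 0], [0, 0, 0]], [1, [-1.8, -2, 0], [0, 0, 0]], [1, [-1.8, -2, 0], [0, 0, 0]], [1, [-1.8, -2, 0], [0, 0, 0]], [1, [-1.8, -2, 0], [0, 0, 0]], [1, [-1.6, -1.8, 0], [0, 0, 0]], [1, [-1, -1.1, 0], [0, 0, 0]], [1, [-0.5, -0.5, 0], [0, 0, 0]], [1, [0, 0, 0], [0, 0, 0]], [1, [0, 0, 0], [0, 0, 0]]]'

```text
clock: 73.0
eef_pos: [542.9, -441.1, 104.1]
tool_rot: [-0.413, -3.108, 0.001]
ft_force: [-1.3, 1.0, -2.4]
opening: 23.5
```

```bash
python3 -c "
from h import *
goto([543.5,-437.5,20],75)
wgrab('w37')"
```

```text
at [ 542.9 -441.1  104.1] yaw 74.8 | shift cm [-0.01  0.38  8.41] turn [-0.001 -0.006 -0.003] q [-0.75  0.7   1.28 -0.    1.17 -2.05] F [-1.3  1.  -2.4] op 23.5 t 73.0
```

View pics/w37.png

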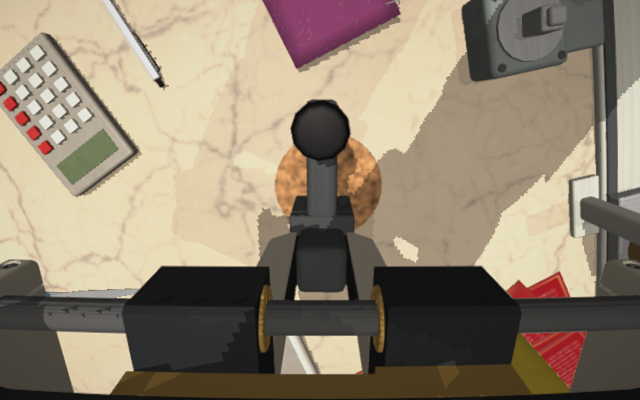

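Emit:
step_arm --targets '[[1, [0, 0.3, 1], [0, -0.005, 0]], [1, [0, 0.1, 1.8], [0, 0, 0]], [1, [0, 0, 1.8], [0, 0, 0]], [1, [0, 0, 1.4], [0, 0, 0]], [1, [0, 0, 0.8], [0, 0, 0]], [1, [0, 0, 0], [0, 0, 0]], [1, [0, 0, 0], [0, 0, 0]]]'

```text
clock: 73.75
eef_pos: [543.7, -433.5, 32.7]
tool_rot: [0.411, 3.114, -0.002]
ft_force: [-0.3, -0.1, -2.5]
opening: 23.8
```

```bash
python3 -c "
from h import *
goto([543.5,-437.5,10.8],75)"
```

```text
at [ 543.7 -433.5   32.7] yaw 75.0 | shift cm [-0.09 -0.39  2.19] turn [-0.001  0.    -0.   ] q [-0.74  0.77  1.34 -0.    1.03 -2.05] F [-0.3 -0.1 -2.5] op 23.8 t 73.75
```

Emit:
step_arm --targets '[[1, [0, -0.3, 0.5], [0, 0, 0]], [1, [0, 0, 0.5], [0, 0, 0]], [1, [0, 0, 0.4], [0, 0, 0]], [1, [0, 0, 0.2], [0, 0, 0]], [1, [0, 0, 0], [0, 0, 0]]]'

```text
clock: 74.25
eef_pos: [543.6, -437.5, 17.2]
tool_rot: [0.411, 3.112, -0.004]
ft_force: [0.3, 0.9, -2.8]
opening: 23.8
```

```bash
python3 -c "
from h import *
goto([543.5,-437.5,10.8],75)"
```

```text
at [ 543.6 -437.5   17.2] yaw 75.0 | shift cm [0.01 0.   0.64] turn [-0.002  0.003 -0.001] q [-0.74  0.79  1.34 -0.    1.   -2.05] F [ 0.3  0.9 -2.8] op 23.8 t 74.25
```

Emit:
step_arm --targets '[[1, [0, 0, 0.2], [0, 0, 0]], [1, [0, 0, 0.2], [0, 0, 0]], [1, [0, 0, 0.1], [0, 0, 0]], [1, [0, 0, 0], [0, 0, 0]]]'

```text
clock: 74.65
eef_pos: [543.8, -437.6, 12.1]
tool_rot: [0.41, 3.112, -0.005]
ft_force: [-0.5, 0.0, -2.7]
opening: 23.5
```

Emit:
step_arm --targets '[[1, [0, 0, 0.1], [0, 0, 0]], [1, [0, 0, 0.1], [0, 0, 0]], [1, [0, 0, 0], [0, 0, 0]]]'

```text
clock: 74.95
eef_pos: [544.2, -437.8, 10.9]
tool_rot: [0.41, 3.111, -0.006]
ft_force: [-0.1, -0.0, -2.5]
opening: 23.8
```

Emit:
step_arm --targets '[[1, [0, 0, 0.1], [0, 0, 0]], [1, [0, 0, 0], [0, 0, 0]]]'

```text
clock: 75.15
eef_pos: [544.7, -438.0, 10.9]
tool_rot: [0.41, 3.11, -0.006]
ft_force: [-0.0, -0.1, -3.0]
opening: 23.4
```

```bash
python3 ck.py w38
```

```text
at [ 544.7 -438.1   10.8] yaw 75.0 | shift cm None turn [-0.003  0.006  0.   ] q [-0.74  0.8   1.34 -0.    0.99 -2.05] F [1.2 0.2 0.6] op 23.6 t 75.2
knobtop 2759 tool [ 65.8  -1.4 -79.8] slope x,y [ 0.039 -0.005] world [ 480.4 -421.9   90.2]
knob [ 62.3  -3.  -80.1] [ 483.4 -424.4   90.5]
arm [ 34.3  -2.3 -34.6] [ 510.9 -431.2   45.2]
boss [  3.8  -0.8 -64.1] [ 540.5 -437.5   74.9]
boss2 [ 12.1  -0.8 -60.4] [ 532.5 -435.4   71.2]
boss3 [ -5.8  -0.8 -65.2] [ 549.9 -440.    76.1]
hub [ 16.5  -6.  -35.3] [ 527.1 -439.5   46. ]
hub2 [ 16.4   6.1 -35. ] [ 530.3 -427.7   45.7]
```

Emit:
step_arm --targets '[[2.8, [0, 0, 0], [0, 0, 0]], [3.5, [0, 0, 0], [0, 0, 0]], [5, [0, 0, 0], [0, 0, 0]], [6, [0, 0, 0], [0, 0, 0]], [6, [0, 0, 0], [0, 0, 0]], [6, [0, 0, -0.8], [0, 0, 0]], [6, [0, 0, -1.5], [0, 0, 0]], [6, [0, 0, -2.5], [0, 0, 0]], [6, [0, 0, -3], [0, 0, 0]], [6, [0, 0, -3], [0, 0, 0]], [6, [0, 0, 0], [0, 0, 0]]]'

```text
clock: 76.3
eef_pos: [544.7, -438.2, 128.4]
tool_rot: [0.41, 3.107, -0.01]
ft_force: [-0.1, -0.8, -0.8]
opening: 59.9
```

Run:
```python
from h import *
p,d,c=wgrab('w39'); P=cloud('wrist',d,c); X,Y,Z=P[...,0],P[...,1],P[...,2]
m=(abs(X-545)<18)&(abs(Y+438)<18)&(Z>70)&(Z<82); print('boss',P[m].mean(0))
m=(abs(X-481)<20)&(abs(Y+422)<20)&(Z>85)&(Z<97); print('knob',P[m].mean(0))
goto()
```

```text
boss [ 543.1169383  -438.06752482   74.30549812]
knob [ 481.3911242 -421.4168922   90.3059791]
at [ 544.  -437.6  126.2] yaw 75.0 | shift cm None turn [-0.004  0.006  0.   ] q [-0.74  0.67  1.28 -0.    1.19 -2.05] F [-0.7  0.2  0.6] op 59.8 t 76.35
```

View pics/w39.png

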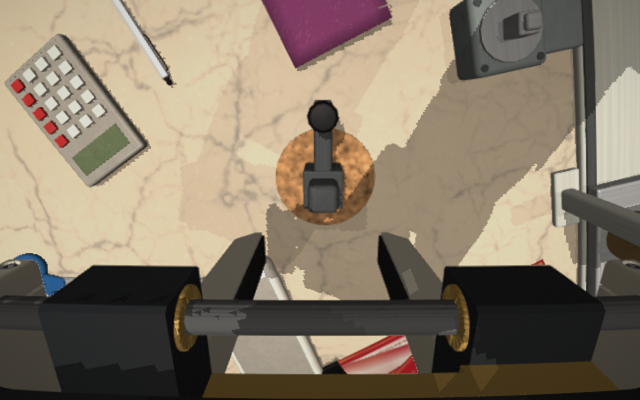

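Emit:
step_arm --targets '[[6, [0, 0, -2], [0, 0, 0]], [6, [2, 2, -2], [0, 0, 0]], [6, [2.5, 1, -1], [0, 0, 0]], [6, [2.5, 0, 0], [0, 0, 0]], [6, [2.5, 0, 0], [0, 0, 0]], [6, [1, 0, 0], [0, 0, 0]], [6, [0, 0, 0], [0, 0, 0]], [6, [0, 0, 0], [0, 0, 0]]]'

```text
clock: 77.15
eef_pos: [445.9, -377.3, 174.7]
tool_rot: [0.41, 3.113, -0.002]
ft_force: [-0.0, -0.4, -0.2]
opening: 60.0
```

```bash
python3 - <<'E'
from h import *
goto()
p,d,c=wgrab('w40'); t,dt=save('top40','top'); save('scene40','scene')
cv2.imwrite('pics/t40c.png',cv2.resize(t[120:250,290:480],None,fx=4,fy=4,interpolation=cv2.INTER_CUBIC))
P=cloud('wrist',d,c); X,Y,Z=P[...,0],P[...,1],P[...,2]
m=(abs(X-453)<30)&(abs(Y+264)<30)&(Z>77)&(Z<84); Q=P[m]; 
if len(Q)>10:
  v,u=np.where(m); print('tip',len(Q),Q.mean(0),cv2.minAreaRect(Q[:,:2].astype(np.float32)),u.mean(),v.mean())
  m=(abs(X-453)<30)&(abs(Y+264)<30)&(Z>70)&(Z<77); Q=P[m]; print('step',cv2.minAreaRect(Q[:,:2].astype(np.float32)))
  u0,v0=int(u.mean()),int(v.mean()); cv2.imwrite('pics/w40c.png',cv2.resize(p[max(0,v0-40):v0+40,max(0,u0-50):u0+50],None,fx=7,fy=7,interpolation=cv2.INTER_CUBIC))
E
python3 tray.py top40
```

```text
at [ 445.9 -377.3  174.7] yaw 75.0 | shift cm None turn [-0.001  0.002  0.   ] q [-0.78  0.42  1.57 -0.    1.15 -2.09] F [-0.  -0.4 -0.2] op 60.0 t 77.15
tip 157 [ 454.7628999  -263.11562186   79.54979299] ((455.0028991699219, -262.627685546875), (11.892989158630371, 10.802940368652344), 83.0575942993164) 447.5796178343949 164.95541401273886
step ((455.1510925292969, -262.9804992675781), (16.283283233642578, 15.490769386291504), 83.85417175292969)
-90 138 139 142 145 146 150 152 240 241 246 248 251 256 257 258 260 261 262
-70 138 141 144 145 152 232 236 245 253 254 256 257 259 260
-50 137 139 140 141 147 151 214 217 224 227 235 237 239 240 246 248 249 252 256 258 259 260
-30 139 142 143 146 149 150 154 231 238 240 241 244 248 254 258 261 262
-10 137 138 139 141 142 145 146 148 153 243 247 250 253 254 256 257 260 261
10 137 140 141 148 151 235 239 241 249 252 253 256 257 259 260
30 139 140 143 147 153 217 230 231 235 237 241 245 256 258 259
50 138 139 142 146 149 233 239 240 247 250 251 255 257 258 260 261
70 137 138 141 142 145 148 149 154 239 250 256 257 259 260
-100 1.1; -90 1528.4; -80 1.4; -70 10.5; -60 10.6; -50 10.9; -40 10.6; -30 11.4; -20 11.1; -10 11.3; 0 11.8; 10 11.2; 20 11.0; 30 11.2; 40 11.1; 50 11.1; 60 11.0; 70 10.9; 80 11.0; 90 11.0; 100 11.5; 110 10.9; 120 11.0; 130 13.3; 140 181.6; 150 269.6; 160 None; 170 None; 180 None; 190 81.2; 200 81.2; 210 80.0; 220 76.4; 230 21.0; 240 21.1; 250 23.1; 260 12.8; 270 10.7;
```

View pics/t40c.png

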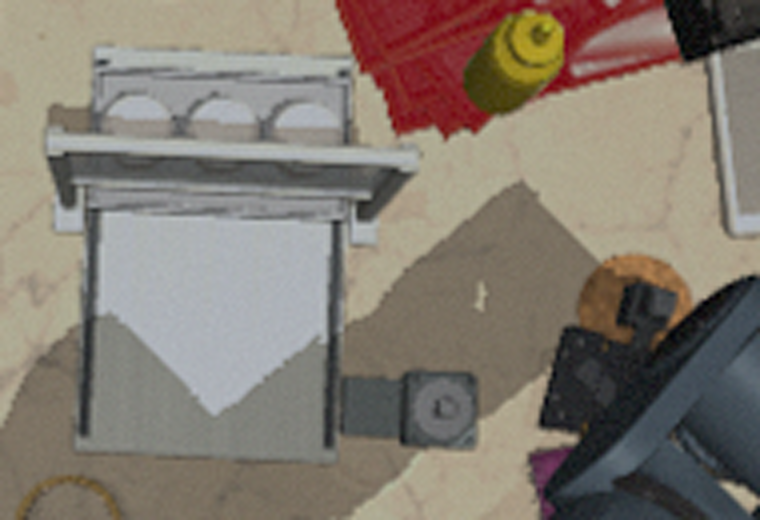

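View pics/w40.png

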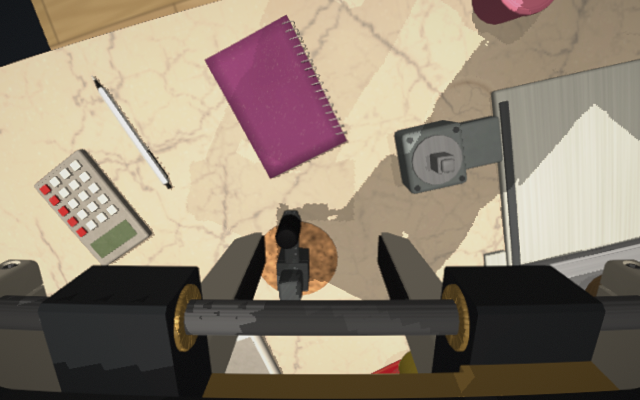

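```bash
python3 -c "
from h import *
print(ticket.job_done())"
```

```text
the job is handed in; nothing more can be done
None
```

The job is done and handed in at about 77 s on the robot's clock. I fitted the crank and wound the tray in to its stop. I then set all three lidded cups on the tray, wound it out to its stop, and stood the crank back on its cork pad.

**Last checks**
- **Tray:** it had moved about 201 mm from its inner stop. The shaft square sat about 4° past the nominal fully-out angle, which fits the outer stop.
- **Cups:** the three lids read about 81 mm above the counter on the customer side, so the cups are standing on the tray floor.
- **Crank:** the boss top is at 74 mm and the knob top at 90 mm, centred on the pad to about 1 mm, so it is upright. The gripper is clear of everything.
- **Other items:** they were still in place in the last pictures. I did not measure them one by one.

**What did not go smoothly**
- **Crank grasps:** the first two missed, because the real fingertips sit about 40 mm behind the reported tool point. I corrected for that from then on.
- **Taking the crank off:** the first lift jammed and tilted it, with the socket turned hard against the square. I let it drop back onto the shaft and took hold of it again at its free angle. It then came off with only its own weight on the wrist, and the tray had not moved.
- **Camera disagreement:** the wrist and top cameras disagreed by about 3 mm on cup positions, which was within the room available.

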